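Show the reference lamp to the light meter

TASK

Without touching its mast or head, take the reference lamp out of its parking fork, carry it clear of the desk with the loosely pivoted mast kept upright, and hold it with the lamp head at the aim point, squarely facing the light meter's window, for at least 4 seconds so that the meter can take its reading. Then carry it back, still upright, slide it gently fully home into the parking fork, set it down on the desk as it stood before and let go. Never let the mast fall over, do not bump the meter, and leave the other things on the desk alone.

Things in the scene. Friction and masses are not known exactly. Their poses are not given: they have to be found in the camera images.
- lamp: Hand-held reference lamp without its mast, about 0.55 kg, standing on the desk. Origin on its underside below grip; x forward (to mast and fork), y left, z up. Black battery pack 60 x 60 x 56 mm high centred at x = -110 mm, grip bar, then a black foot 60 x 70 x 30 mm high centred at x = +150 mm with an aluminium yoke 70 mm high. Centre of mass with mast at about x = 35 mm.
- grip (a point): Where to hold the lamp: centre of its black grip bar, 46 mm above the lamp's underside. The bar runs along lamp x from -80 to +125 mm, is 26 mm wide (y) and 28 mm high; pinch it across y from above with 40 N or more. The mast stands 150 mm ahead of this point.
- mast: Top-heavy mast of the lamp, pivoted loosely in the yoke. Origin on the pivot pin (lamp x = +150, y = 0, z = 50 mm), z up the mast, x along the pin and forward. It swings sideways only, about the lamp's x axis (positive turn: top towards -y), with stops at 0.4 rad either side. Aluminium rod, 14 mm in diameter, 172 mm long, carrying a round lamp head.
- pivot (a point): The pivot pin, nominal dynamics: mast 0.25 kg (within 10 %), its centre of mass 188 mm above the pin, inertia about the pin 0.0097 kg m2. A spring of 0.34 N m/rad pulls the mast to the lamp's own z axis, a damper 0.055 N m s/rad, no dry friction. Gravity (0.46 N m/rad) beats the spring: outside the fork the mast falls over, time constant about 0.6 s.
- lamp_head (a point): Centre of the lamp head, on the mast 210 mm above the pivot pin (260 mm above the desk when the lamp stands on it). Head: 80 mm in diameter, 36 mm thick, axis along x, white diffuser towards +x. Steer the mast by rolling the whole lamp about its x axis (the spring then pushes the mast towards the roll's side) or by moving the lamp sideways.
- dock: Parking fork, fixed to the desk, to the left or right of the meter. Origin on the desk exactly where the lamp's origin stands when fully home, same axes, x forward into the fork. Dark foot plate from x = +205 mm, 18 mm high; white column, front at x = +235 mm, 168 mm high, with two level prongs reaching back to -x.
- fork (a point): Point between the prongs where the mast rod stands when home: dock x = +150, y = 0, z = 150 mm. Steel prongs 10 mm thick at this height: clear gap 20 mm wide (y) from the column back to dock x = +130 mm, then flaring to 70 mm wide at the tips at x = +98 mm. The rod goes in and out along x only and is free with the lamp 70 mm back; in the fork it may lean 0.03 rad.
- meter: Light meter, fixed to the desk: white box 70 x 75 x 85 mm on an aluminium column and a dark foot plate (from x = +230 mm, 16 mm high). Its round dark window faces -x at x = +235 mm, centre 280 mm above the desk. Origin on the desk straight below where the lamp's origin belongs during the reading; x forward to the meter.
- aim (a point): Aim point 85 mm straight in front of the meter's window, meter axes (x = +150, y = 0, z = 280 mm). The centre of the lamp head belongs here during the reading; the lamp's underside is then 20 mm above the desk.
- cleaner: Bystander: small blue bottle, 44 mm in diameter, 110 mm high; origin at its underside.
- film_pot: Bystander: small black film pot, 34 mm in diameter, 50 mm high; origin at its underside.
- mouse: Bystander: white computer mouse, 100 x 58 x 30 mm; origin at its underside.

How it is judged:
By the outcome, as a careful person would: the job done as asked, in the order asked, and still so for the second after the job is handed in, with the robot touching nothing.
It also fails if it takes over 72 s, if anything falls off the work surface, if the arm or the gripper's body presses on something with over 40 N, if the wrist force passes 120 N, or if a joint passes its speed limit or range.

ROBOT

A 6-joint arm with a two-finger parallel gripper is mounted at the origin on the work surface. World frame = base frame: x ahead of the robot, y to its left, z up, the work surface at z = 0. Lengths are in mm, angles in rad, forces in N, time in s.
With the tool pointing down it reaches from about 250 to 775 mm from the base axis. Payload 4 kg.
Tool frame: the origin (TCP) lies midway between the tips of the shut fingers; the grasp point (between the pads) lies 19 mm behind it; z points along the fingers, y is the direction in which the jaws open and shut (so a half turn about z gives the same grasp; the last joint's range is limited). The gripper opens to 85 mm and grips with 20 to 120 N. Pads are 22 mm wide; open, the fingers measure 114 mm over their backs; the gripper's body (76 mm by 85 mm) begins 54 mm behind the grasp point. The pads swing forward as they close: fully open they stand 13 mm farther back than shut.
Start: joints at [-1.39, 0.087, 1.371, -0, 1.684, -0.103], TCP at [154, -528.017, 231.341] pointing down, gripper open.
Joint ranges: [-3.1, 3.1], [-0.76, 2.03], [0.27, 2.55], [-1.08, 4.22], [0.17, 2.65], [-2.57, 2.57]. Speed limits (rad/s): [2.79, 2.79, 3.14, 3.14, 3.14, 3.14].

INTERFACE

Orientations are given as a unit quaternion [w, x, y, z].
In Python, from plant import sense, grab_frame, order gives the robot as it stands.
- The arm moves only by the shell command python3 -m pendant 'ROWS' [OPENING] [FORCE]. ROWS is JSON, a list of rows, each an object with "slide": the shift along the tool's x, y, z in cm, a list of three; "turn": the turn about the tool's z in rad. In form: [{"slide": [dx, dy, dz], "turn": turn}, ...]. A call has 1 to 10 rows; each row is the pose to reach, as a shift and turn from the pose measured when the call began, along the tool's axes at that moment; what a row does not reach only later rows make up. A row lasts 1/10 s, in which the tool goes at most 50 mm and 8.59 degrees, less where a joint would pass 70% of its speed; a pose out of reach is approached as far as the arm can. A call with a gripper value outside its range is refused whole. OPENING is the opening, from -1 (shut) to 1 (fully open), so that 0 is half open, set as the call begins (- or left out, the last holds). The fingers move at their own pace and stop on an object; FORCE is the grip in N (left out, the last holds). Time passes only in rows, so rows that repeat a pose let the fingers close. It gives the time, the measured TCP pose, the force and the opening at its end, in the units of the state.
- sense(): the state, without advancing time (a new reading comes with each control period).
- grab_frame(name): name is "scene" or "side" or "wrist"; returns a dict with "img" (400x640x3 uint8, red, green, blue), "z_map" (400x640 float32, mm along the optical axis (not along the pixel's ray), 0 where there is no reading), "fx", "fy", "cx", "cy" (pixels), "k1" (the pictures are not rectified: a ray, as slopes to the right and down, at radius r is drawn at 1 + k1 r^2 times it, then the intrinsics apply), "pose" (4x4, takes a point from camera to world coordinates). Camera axes: x right, y up, looking along -z (the intrinsics and any distortion apply to the point x, -y, -z); pixel columns grow to the right and rows downward; lengths in mm; the calibration is good to about 2 mm. A picture is of the moment at which its call begins.
- order.job_done(): hands the job in, once; it reports no verdict.
The state is a dict: "time": time; "joint_positions": joint angles; "dq": joint speeds; "joint_torque": joint torques, N m; "tcp_pos": TCP position; "tcp_rot": TCP orientation; "wrist_force": force on the tool from outside, world axes, zero at the start; "moment": the same for the moment, N m; "width": opening from 0.0 (shut) to 1.0 (fully open).
Only numpy, scipy, OpenCV 4.12 (cv2) and the standard library are available. Lean on these libraries where they do the work, as an engineer would, in place of code of your own. Each camera call takes 0.05 s, during which the arm holds its last target.

## Working session

There is one attempt and no reset: what is moved stays moved. The work goes in short steps, Python scripts to look and compute and a shell command to move; the robot and the scene stay as the last step left them, time stands still between calls to the robot, and variables do not carry over. Pictures are saved under pics/ and viewed, and the job is handed in when it is done.

```bash
ls -la; mkdir -p pics
cat > h.py <<'E'
import numpy as np, cv2, sys
from plant import sense, grab_frame, order
from scipy.spatial.transform import Rotation as R
def save(fr,name,crop=None,s=1):
    im=fr['img'][:,:,::-1]
    if crop: a,b,c,d=crop; im=im[b:d,a:c]
    if s!=1: im=cv2.resize(im,None,fx=s,fy=s,interpolation=cv2.INTER_CUBIC)
    cv2.imwrite('pics/'+name,im)
def rays(fr,uv):
    uv=np.atleast_2d(np.array(uv,float)); K=np.array([[fr['fx'],0,fr['cx']],[0,fr['fy'],fr['cy']],[0,0,1.]])
    p=cv2.undistortPoints(uv.reshape(-1,1,2),K,np.array([fr['k1'],0,0,0.])).reshape(-1,2)
    return p
def pt(fr,uv,z):
    p=rays(fr,uv); z=np.atleast_1d(z)
    c=np.c_[p[:,0]*z,-p[:,1]*z,-z]; T=np.array(fr['pose']); return c@T[:3,:3].T+T[:3,3]
def onz(fr,uv,h):
    p=rays(fr,uv); T=np.array(fr['pose']); d=np.c_[p[:,0],-p[:,1],-np.ones(len(p))]@T[:3,:3].T; o=T[:3,3]
    return o+d*((h-o[2])/d[:,2])[:,None]
def proj(fr,P):
    P=np.atleast_2d(np.array(P,float));T=np.array(fr['pose']); c=(P-T[:3,3])@T[:3,:3]
    x=c[:,0]/-c[:,2]; y=-c[:,1]/-c[:,2]; f=1+fr['k1']*(x*x+y*y)
    return np.c_[x*f*fr['fx']+fr['cx'],y*f*fr['fy']+fr['cy']]
def cloud(fr):
    z=fr['z_map']; v,u=np.nonzero(z>0); return pt(fr,np.c_[u,v],z[v,u]),u,v
E
python3 - <<'E'
from h import *
print(sense())
for n in ['scene','side','wrist']:
    f=grab_frame(n); save(f,n+'0.png'); np.save('/tmp/'+n+'0.npy',f,allow_pickle=True)
    print(n,f['fx'],f['cx'],f['cy'],f['k1'],np.round(f['pose'],3).tolist())
E
```

```text
total 12
drwxr-xr-x  3 agent agent 4096 Dec  6 05:32 .
drwxr-xr-x 23 root  root  4096 Dec  6 05:32 ..
drwxr-xr-x  2 agent agent 4096 Dec  6 05:32 pics
{'time': 0.0, 'joint_positions': array([-1.39008510e+00,  8.79734892e-02,  1.37229963e+00, -9.30265225e-06,
        1.68359342e+00, -1.03092334e-01]), 'dq': array([-0.00107922, -0.00067794,  0.00079091,  0.00105605,  0.00045768,
        0.00014725]), 'joint_torque': array([-1.40221055e-03, -3.51861620e+01, -3.13278043e+01, -3.18413959e-04,
        1.07135871e-02,  1.14512440e-05]), 'tcp_pos': array([ 153.90966874, -527.49574461,  230.1060059 ]), 'tcp_rot': array([-1.13590381e-03,  9.89948259e-01,  1.41425431e-01, -4.87317888e-05]), 'wrist_force': array([ 0.18739482, -0.09742656, -0.50096359]), 'moment': array([-0.01076455, -0.02255933,  0.00057511]), 'width': 0.9995898060943903}
scene 468.9302659148028 320.5351500121707 196.03822112986094 -0.12767902661213174 [[0.54, -0.614, 0.576, 1499.65], [0.842, 0.402, -0.36, -571.995], [-0.01, 0.679, 0.734, 1302.589], [0.0, 0.0, 0.0, 1.0]]
side 378.1121494601832 317.34126798983823 204.941294628291 0.0032740029185054746 [[-0.812, 0.415, -0.41, 182.329], [-0.584, -0.568, 0.58, 617.674], [0.008, 0.711, 0.704, 950.968], [0.0, 0.0, 0.0, 1.0]]
wrist 314.308124796235 320.52471146092887 198.86071366633175 -0.008353912322561706 [[0.28, 0.922, 0.268, 222.421], [-0.96, 0.269, 0.076, -508.249], [-0.002, -0.279, 0.96, 374.351], [0.0, 0.0, 0.0, 1.0]]
```

The scene camera shows the lamp, with its pack at about (247,202) and head at (273,206). The fork column is at (288,262), the meter box at (398,170) with its foot at (390,226), the pot at (344,245), the bottle at (421,168) and the mouse at (186,288). I'll look at enlarged crops next.

Run:
```python
from h import *
s=np.load('/tmp/scene0.npy',allow_pickle=True).item(); d=np.load('/tmp/side0.npy',allow_pickle=True).item()
save(s,'sc_crop.png',(220,140,440,300),3.6); save(d,'sd_crop.png',(190,130,440,300),3.2)
for n,f in (('sc',s),('sd',d)):
    P,u,v=cloud(f)
    print(n,len(P)); 
    m=(P[:,0]>150)&(P[:,0]<900)&(abs(P[:,1])<700)&(P[:,2]>12)&(P[:,2]<400)
    np.save(f'/tmp/P{n}.npy',P[m])
    im=np.zeros((600,700,3),np.uint8)
    Q=P[m]; 
    for p in Q[np.argsort(Q[:,2])]:
        c=cv2.applyColorMap(np.uint8([[min(255,p[2]*0.8)]]),2)[0,0].tolist()
        cv2.circle(im,(int(350-p[1]),int(800-p[0])if False else int(600-(p[0]-200))),1,c,-1)
    cv2.imwrite(f'pics/top_{n}.png',im)
```

```text
sc 254744
sd 254960
```

```bash
cat > fit.py <<'E'
from h import *
from scipy.optimize import least_squares
def sdf(P,c,hs):
    q=abs(P-c)-hs; return np.linalg.norm(np.maximum(q,0),axis=1)+np.minimum(q.max(1),0)
def loc(P,x,y,a,z=0):
    c,s=np.cos(a),np.sin(a); d=P-[x,y,z]; return np.c_[c*d[:,0]+s*d[:,1],-s*d[:,0]+c*d[:,1],d[:,2]]
LAMP=[((-110,0,28),(30,30,28)),((22.5,0,46),(102.5,13,14)),((150,0,15),(30,35,15))]
METER=[((270,0,280),(35,37.5,42.5))]
def fit(P,boxes,g,sel):
    for it in range(3):
        L=loc(P,*g); m=sel(L); Q=P[m]
        def f(p):
            L=loc(Q,*p); return np.min([abs(sdf(L,np.array(c),np.array(h))) for c,h in boxes],axis=0)
        r=least_squares(f,g,loss='soft_l1',f_scale=2.,x_scale=[1,1,.01,1][:len(g)]); g=r.x
    return g,len(Q),np.median(f(g))
def fitlamp(P,g): return fit(P,LAMP,g,lambda L:(L[:,0]>-150)&(L[:,0]<118)&(abs(L[:,1])<45)&(L[:,2]>10)&(L[:,2]<75))
def fitmeter(P,g): return fit(P,METER,g,lambda L:(abs(L[:,0]-270)<50)&(abs(L[:,1])<55)&(L[:,2]>230)&(L[:,2]<340))
E
python3 - <<'E'
from fit import *
for n in ('sc','sd'):
    P=np.load(f'/tmp/P{n}.npy')
    g,k,e=fitlamp(P,[488,-196,-.05,0]); print(n,'lamp',np.round(g,4),k,e)
    L=loc(P,*g)
    def st(nm,m): 
        Q=L[m]; print('  ',nm,len(Q),np.round(np.percentile(Q,[2,50,98],axis=0),1).tolist()) if len(Q)>3 else 0
    st('head',(L[:,2]>215)&(abs(L[:,0]-150)<30)&(abs(L[:,1])<60))
    st('rod',(L[:,2]>85)&(L[:,2]<135)&(abs(L[:,0]-150)<15)&(abs(L[:,1])<12))
    st('coltop',(L[:,2]>160)&(abs(L[:,0]-245)<25)&(abs(L[:,1])<50))
    st('plate',(L[:,2]>12)&(L[:,2]<22)&(L[:,0]>190)&(abs(L[:,1])<90))
    st('prongR',(abs(L[:,2]-150)<12)&(L[:,0]>170)&(L[:,0]<225)&(L[:,1]<0)&(L[:,1]>-40))
    st('prongL',(abs(L[:,2]-150)<12)&(L[:,0]>170)&(L[:,0]<225)&(L[:,1]>0)&(L[:,1]<40))
    g,k,e=fitmeter(P,[465,195,0,0]); print(n,'meter',np.round(g,4),k,e)
E
```

```text
sc lamp [ 4.852202e+02 -1.957948e+02 -7.400000e-02 -1.233600e+00] 563 1.5604850121133893
   head 572 [[135.3, -35.2, 228.2], [167.9, 0.3, 278.4], [173.2, 38.0, 299.7]]
   rod 21 [[149.4, -5.7, 88.7], [153.7, 1.3, 119.1], [158.6, 8.3, 131.9]]
   coltop 135 [[235.0, -30.6, 160.8], [248.3, -2.5, 167.7], [256.9, 27.2, 173.6]]
   plate 557 [[209.9, -56.4, 13.6], [273.2, -11.5, 18.1], [306.2, 51.4, 21.7]]
   prongR 47 [[172.1, -21.0, 149.5], [195.8, -17.0, 154.8], [224.5, -12.3, 160.0]]
   prongL 47 [[174.2, 8.6, 149.3], [200.6, 12.2, 155.0], [221.7, 18.4, 160.2]]
sc meter [ 4.666043e+02  2.069940e+02 -4.260000e-02 -5.516900e+00] 922 1.3086547486692481
sd lamp [ 4.866220e+02 -1.980581e+02 -8.190000e-02  5.771000e-01] 1138 1.0182419553780893
   head 505 [[127.4, -22.1, 230.1], [135.0, 24.3, 276.0], [165.2, 46.9, 300.2]]
   rod 45 [[142.4, -1.1, 85.8], [145.9, 7.6, 106.0], [153.0, 11.4, 133.0]]
   coltop 88 [[232.8, -26.0, 160.7], [241.6, 6.0, 167.6], [253.2, 31.0, 171.3]]
   plate 394 [[204.7, -49.7, 13.2], [236.0, 21.2, 17.8], [300.8, 55.2, 21.5]]
   prongR 45 [[171.9, -19.2, 146.4], [196.6, -12.4, 152.2], [222.1, -8.2, 156.9]]
   prongL 44 [[172.3, 11.9, 147.9], [196.4, 17.9, 153.2], [221.3, 21.3, 157.5]]
sd meter [ 4.648665e+02  2.045817e+02 -4.300000e-02 -4.108300e+00] 1447 1.0819852477752079
```

```bash
cat > ov.py <<'E'
from fit import *
def wire(im,fr,boxes,g,s,o,col):
    x,y,a=g[:3]; z=g[3] if len(g)>3 else 0
    c_,s_=np.cos(a),np.sin(a)
    for c,h in boxes:
        V=np.array([[i,j,k] for i in(-1,1) for j in(-1,1) for k in(-1,1)])*h+np.array(c)
        W=np.c_[x+c_*V[:,0]-s_*V[:,1],y+s_*V[:,0]+c_*V[:,1],V[:,2]+z]
        p=(proj(fr,W)-o+.5)*s
        for i in range(8):
            for j in range(i):
                if bin(i^j).count('1')==1: cv2.line(im,tuple(int(t) for t in np.round(p[i])),tuple(int(t) for t in np.round(p[j])),col,1,cv2.LINE_AA)
def overlay(fr,crop,s,items,name):
    a,b,c,d=crop; im=cv2.resize(fr['img'][b:d,a:c,::-1],None,fx=s,fy=s,interpolation=cv2.INTER_CUBIC).copy()
    for bx,g,col in items: wire(im,fr,bx,g,s,np.array([a,b]),col)
    cv2.imwrite('pics/'+name,im)
DOCK=[((245,0,93),(10,30,75)),((192,15,150),(42,5,5)),((192,-15,150),(42,5,5)),((255,0,9),(50,55,9))]
E
python3 - <<'E'
from ov import *
s=np.load('/tmp/scene0.npy',allow_pickle=True).item(); d=np.load('/tmp/side0.npy',allow_pickle=True).item()
g1=[486,-196.5,-.055,0];gm=[466,206,-.043,-4]
it=[(LAMP,g1,(0,255,255)),(DOCK,g1,(0,0,255)),(METER,gm,(255,0,255))]
overlay(s,(230,180,330,305),4.8,it,'ovs.png'); overlay(d,(295,135,440,260),4.8,it,'ovd.png')
overlay(s,(370,140,420,240),5,it,'ovsm.png'); overlay(d,(205,180,285,300),5,it,'ovdm.png')
E
python3 - <<'E'
from ov import *
D2=[((192,15,150),(43,5,5)),((192,-15,150),(43,5,5)),((245,0,93),(10,30,75)),((255,0,9),(50,55,9))]
for n in ('sc','sd'):
    P=np.load(f'/tmp/P{n}.npy')
    for nm,B,x0,x1 in (('lamp',LAMP,-160,185),('dock',D2,148,330),('all',LAMP+D2,-160,330)):
        def sel(L): return (L[:,0]>x0)&(L[:,0]<x1)&(abs(L[:,1])<75)&(L[:,2]>12)&((L[:,2]<64)|((L[:,0]>148)&(L[:,2]<178)&(abs(L[:,2]-150)>0)))&~((abs(L[:,0]-150)<42)&(L[:,2]>34))&~((L[:,0]>118)&(L[:,0]<181)&(L[:,2]>34))
        print(n,nm,[np.round(t,4).tolist() for t in fit(P,B,[486,-196.5,-.055,0],sel)])
E
```

```text
sc lamp [[484.9215, -195.8487, -0.0751, -1.2995], 677, 1.442]
sc dock [[486.9115, -183.5591, -0.1334, -0.3453], 1428, 1.8936]
sc all [[485.9683, -195.9484, -0.0801, -0.7557], 2032, 1.5923]
sd lamp [[486.4484, -198.0645, -0.0822, 0.5423], 1292, 1.0184]
sd dock [[484.3295, -219.6099, 0.0078, 0.8643], 1059, 1.4678]
sd all [[486.41, -198.0728, -0.0823, 0.5858], 2244, 1.0569]
```

```bash
cat > go.py <<'E'
from h import *
def to(x,y,z,yaw):
    s=sense(); q=s['tcp_rot']; Rm=R.from_quat([q[1],q[2],q[3],q[0]]).as_matrix()
    d=Rm.T@(np.array([x,y,z])-s['tcp_pos']); y0=np.arctan2(Rm[1,0],Rm[0,0])
    print('t %.2f'%s['time'],'tcp',np.round(s['tcp_pos'],1),'yaw %.4f'%y0,'tilt',np.round(Rm[:2,2],4),'w %.3f'%s['width'],'F',np.round(s['wrist_force'],1))
    print('slide cm',np.round(d/10,2),'turn %.3f'%(y0-yaw))
if __name__=='__main__': to(*map(float,sys.argv[1:5]))
E
python3 go.py 486 -197 150 -0.08
```

```text
t 0.15 tcp [ 153.9 -527.6  230.4] yaw 0.2838 tilt [-0.0003  0.0017] w 1.000 F [ 0.2  0.6 -0.4]
slide cm [ 41.14 -22.43   8.08] turn 0.364
```

```bash
python3 -m pendant '[{"slide":[3,-1.5,0.5],"turn":0.03},{"slide":[7.5,-4,1.5],"turn":0.07},{"slide":[12,-6.5,2.3],"turn":0.11},{"slide":[16.5,-9,3.2],"turn":0.15},{"slide":[21,-11.5,4.1],"turn":0.19},{"slide":[25.5,-14,5],"turn":0.23},{"slide":[30,-16.5,6],"turn":0.27},{"slide":[34.5,-19,6.8],"turn":0.31},{"slide":[38.5,-21,7.6],"turn":0.345},{"slide":[41.1,-22.4,8.1],"turn":0.364}]' 1; python3 go.py 486 -197 27 -0.08
python3 - <<'E'
from ov import *
f=grab_frame('wrist'); np.save('/tmp/w1.npy',f,allow_pickle=True)
overlay(f,(0,0,640,400),1.25,[(LAMP,[486.2,-197,-.081,0],(0,255,255)),(DOCK,[486.2,-197,-.081,0],(0,0,255))],'w1.png')
P,u,v=cloud(f); m=(P[:,2]>12)&(P[:,2]<300)&(P[:,0]>200); P=P[m]; np.save('/tmp/Pw.npy',P)
print(fitlamp(P,[486,-197,-.08,0]))
E
```

```text
time: 1.15
tcp_pos: [486.9, -195.0, 149.0]
tcp_rot: [-0.001, 0.999, -0.04, -0.0]
wrist_force: [-0.1, -1.0, 0.1]
width: 1.0
t 1.15 tcp [ 486.9 -195.   149. ] yaw -0.0799 tilt [-0.0007  0.0023] w 1.000 F [-0.1 -1.   0.1]
slide cm [-0.06  0.23 12.2 ] turn 0.000
(array([ 4.86260725e+02, -1.98267489e+02, -8.08089545e-02,  1.44632866e+00]), 13303, np.float64(0.4366978374855641))
```

```bash
python3 -m pendant '[{"slide":[0,0.1,3],"turn":0},{"slide":[-0.05,0.26,6],"turn":0},{"slide":[-0.05,0.26,8.5],"turn":0},{"slide":[-0.05,0.26,10.5],"turn":0},{"slide":[-0.05,0.26,11.8],"turn":0.001},{"slide":[-0.05,0.26,12.2],"turn":0.001},{"slide":[-0.05,0.26,12.2],"turn":0.001}]' 1; python3 go.py 486.3 -197.6 27 -0.081
```

```text
time: 1.9
tcp_pos: [489.2, -192.1, 25.4]
tcp_rot: [-0.004, 0.999, -0.038, 0.0]
wrist_force: [0.5, 0.4, 0.6]
width: 1.002
t 1.90 tcp [ 489.2 -192.1   25.4] yaw -0.0767 tilt [0.0005 0.0082] w 1.002 F [0.5 0.4 0.6]
slide cm [-0.25  0.57 -0.17] turn 0.004
```

```bash
python3 -m pendant '[{"slide":[0,0,0],"turn":0},{"slide":[0,0,0],"turn":0}]' 1; python3 -c "
from h import *
s=sense();print(s['joint_positions'],s['dq'])";python3 go.py 486.3 -197.6 27 -0.081
```

```text
time: 2.1
tcp_pos: [490.1, -192.7, 26.8]
tcp_rot: [-0.004, 0.999, -0.038, 0.001]
wrist_force: [0.3, -0.8, 0.2]
width: 1.002
[-0.48693678  0.16924072  1.70091744  0.00786423  1.2721207   1.15836731] [ 0.00084733 -0.00129751  0.00291385  0.00170719 -0.00105651  0.00127299]
t 2.10 tcp [ 490.1 -192.7   26.8] yaw -0.0768 tilt [0.0029 0.007 ] w 1.002 F [ 0.3 -0.8  0.2]
slide cm [-0.34  0.52 -0.03] turn 0.004
```

```bash
python3 -m pendant '[{"slide":[-0.2,0.3,0],"turn":0.002},{"slide":[-0.34,0.52,0],"turn":0.004},{"slide":[-0.34,0.52,0],"turn":0.004}]' 1; python3 -c "
from h import *
s=sense();print(s['joint_positions'],s['dq'])";python3 go.py 486.3 -197.6 27 -0.081
```

```text
time: 2.4
tcp_pos: [486.3, -198.1, 27.2]
tcp_rot: [-0.003, 0.999, -0.041, 0.002]
wrist_force: [0.8, -0.3, -0.8]
width: 0.999
[-0.49934293  0.1651267   1.70479245  0.00769535  1.27164736  1.1505353 ] [0.00491169 0.00294368 0.00517241 0.00509928 0.00036986 0.00276857]
t 2.40 tcp [ 486.3 -198.1   27.2] yaw -0.0814 tilt [0.0036 0.0064] w 0.999 F [ 0.8 -0.3 -0.8]
slide cm [-0.   -0.05  0.02] turn -0.000
```

```bash
python3 -m pendant '[{"slide":[0,0,0],"turn":0},{"slide":[0,0,0],"turn":0},{"slide":[0,0,0],"turn":0},{"slide":[0,0,0],"turn":0},{"slide":[0,0,0],"turn":0},{"slide":[0,0,0],"turn":0}]' -1 100; python3 go.py 486.3 -197.6 27 -0.081;python3 - <<'E'
from ov import *
for n,c in (('wrist',(0,0,640,400)),('scene',(220,160,380,300))):
    f=grab_frame(n); save(f,n+'_g.png',c,1.25 if n=='wrist' else 4)
    P,u,v=cloud(f); m=(P[:,2]>12)&(P[:,2]<300)&(P[:,0]>200); P=P[m]
    print(n,fitlamp(P,[486,-197,-.08,0]))
E
```

```text
time: 3.0
tcp_pos: [486.4, -197.9, 27.4]
tcp_rot: [-0.003, 0.999, -0.041, 0.002]
wrist_force: [0.7, 1.2, 2.5]
width: 0.285
t 3.00 tcp [ 486.4 -197.9   27.4] yaw -0.0812 tilt [0.0037 0.0067] w 0.285 F [0.7 1.2 2.5]
slide cm [-0.01 -0.02  0.04] turn -0.000
wrist (array([ 4.49474406e+02, -1.95699798e+02, -7.56020928e-02,  1.72392112e+00]), 24144, np.float64(0.5165956094012429))
scene (array([ 4.87054355e+02, -1.96773034e+02, -7.74854062e-02,  3.23415954e-01]), 305, np.float64(1.8203043527654774))
```

```bash
cat > head.py <<'E'
from fit import *
def tcp():
    s=sense(); q=s['tcp_rot']; Rm=R.from_quat([q[1],q[2],q[3],q[0]]).as_matrix()
    return s['time'],s['tcp_pos'],np.arctan2(Rm[1,0],Rm[0,0]),-Rm[1,2]*1.0,s,Rm
def headfit(fr,p,yaw,lean0=0.):
    """head centre in lamp frame rel. to lamp underside origin (grip assumed at tcp)"""
    z0=p[2]-27.4
    u0,v0=proj(fr,[[p[0]+150*np.cos(yaw)-lean0*210*-np.sin(yaw)*-1,p[1]+150*np.sin(yaw)+lean0*210*np.cos(yaw),z0+260]])[0]
    u0,v0=int(u0),int(v0); r=55
    a,b=max(0,u0-r),max(0,v0-r)
    zz=fr['z_map'][b:v0+r,a:u0+r]; v,u=np.nonzero(zz>0)
    P=pt(fr,np.c_[u+a,v+b],zz[v,u]); L=loc(P,p[0],p[1],yaw,z0)
    c=np.array([150,lean0*210,260.])
    def cyl(Q,c):
        d=Q-c; q=np.c_[np.hypot(d[:,1],d[:,2])-40,abs(d[:,0])-18]
        return np.linalg.norm(np.maximum(q,0),axis=1)+np.minimum(q.max(1),0)
    for tol in (25,12,8,6):
        Q=L[(abs(cyl(L,c))<tol)&(L[:,2]>212)]
        if len(Q)<30: return c,0,99
        r_=least_squares(lambda c:cyl(Q,c),c,loss='soft_l1',f_scale=1.5); c=r_.x
    return c,len(Q),np.median(abs(r_.fun))
E
python3 - <<'E'
from head import *
t,p,yaw,roll,s,Rm=tcp(); print(t,p,yaw,roll)
for n in ('scene','side'):
    f=grab_frame(n); print(n,headfit(f,p,yaw,0.02)); 
for n in ('scene','side'):
    f=grab_frame(n); print(n,headfit(f,p,yaw,0.0)); np.save('/tmp/'+n+'2.npy',f,allow_pickle=True)
E
```

```text
3.1 [ 486.4264081  -197.85624687   27.40156174] -0.08118411649484925 -0.0066692039152366125
scene (array([150.99992656,   7.47737658, 257.7943414 ]), 573, np.float64(1.2729089284584276))
side (array([148.2899289 ,   6.0829233 , 260.14349565]), 503, np.float64(1.1521377684382799))
scene (array([150.91962017,   7.58934658, 257.64179179]), 570, np.float64(1.1546038142468689))
side (array([148.38606982,   6.02869602, 260.12081682]), 505, np.float64(1.0622948986268455))
```

```bash
cat > m.py <<'E'
from head import *
t,p,yaw,roll,s,Rm=tcp()
f=grab_frame('scene'); c,n,e=headfit(f,p,yaw,0)
print('t %.2f tcp %s yaw %.4f roll %.4f F %s w %.3f'%(t,np.round(p,1),yaw,roll,np.round(s['wrist_force'],1),s['width']),'head',np.round(c,1),n,round(e,2),'psi %.4f'%((c[1]-1.3)/210))
E
python3 -m pendant '[{"slide":[0,0,-0.1],"turn":0},{"slide":[0,0,-0.25],"turn":0},{"slide":[0,0,-0.4],"turn":0},{"slide":[0,0,-0.4],"turn":0}]'; python3 m.py
```

```text
time: 3.7
tcp_pos: [485.0, -197.4, 29.9]
tcp_rot: [-0.004, 0.999, -0.041, -0.0]
wrist_force: [-0.1, 0.3, -8.4]
width: 0.292
t 3.70 tcp [ 485.  -197.4   29.9] yaw -0.0814 roll -0.0082 F [-0.1  0.3 -8.4] w 0.292 head [152.6   6.8 256.5] 572 1.24 psi 0.0264
```

```bash
python3 -m pendant '[{"slide":[0,-0.08,-0.15],"turn":0},{"slide":[0,-0.16,-0.3],"turn":0},{"slide":[0,-0.2,-0.4],"turn":0},{"slide":[0,-0.2,-0.4],"turn":0}]'; python3 m.py
```

```text
time: 4.15
tcp_pos: [485.6, -195.5, 34.4]
tcp_rot: [-0.004, 0.999, -0.041, 0.0]
wrist_force: [0.8, 0.1, -7.5]
width: 0.288
t 4.15 tcp [ 485.6 -195.5   34.4] yaw -0.0812 roll -0.0078 F [ 0.8  0.1 -7.5] w 0.288 head [152.2   2.3 256.8] 577 1.16 psi 0.0047
```

```bash
cat > ctl.py <<'E'
from head import *
import json,os
from scipy.linalg import expm
# usage: ctl.py gx gy gz gyaw [cam] ; goal of TCP in world
I,c_,k_,ml=0.0097,0.055,0.1211,0.25*0.188
a1,a0,g=c_/I,k_/I,ml/I; K=-0.34/k_
A=np.array([[-a1,1],[a0,0.]]); B=np.array([g*a1,-g*a0])
def step(dt):
    M=np.zeros((4,4)); M[:2,:2]=A; M[:2,2]=B; M[2,3]=1; E=expm(M*dt); return E[:2,:2],E[:2,2],E[:2,3]
def pivot(p,yaw): return np.array([p[0]+150*np.cos(yaw),p[1]+150*np.sin(yaw)])/1000
def main():
    goal=list(map(float,sys.argv[1:5])); cam='scene' if len(sys.argv)<6 else sys.argv[5]
    t,p,yaw,roll,s,Rm=tcp(); pv=pivot(p,yaw)
    off={'scene':1.3,'side':-0.2}
    n=0; js=json.load(open('kf.json')) if os.path.exists('kf.json') else None
    psi0=js['psi'] if js else 0.
    ys=[]
    t0=t
    f=grab_frame(cam); c,n,e=headfit(f,p,yaw,psi0); ym=(c[1]-off[cam])/210
    if n<150 or e>3: print('BAD HEAD FIT',c,n,e)
    if js is None:
        x=np.array([ym,a1*ym,0.]); P=np.diag([.003,.05,.02])**2; d=0.; js=dict(roll=roll,off=0)
        # p=psi-e+g d ; at rest r = a1*p
        x=np.array([ym,a1*ym,0.]); pred=ym
    else:
        x=np.array(js['x']);P=np.array(js['P']);d=js['d']
        ym_=0.5*(yaw+js['yaw']); dp=pv-np.array(js['pv']); dn=d+dp@np.array([-np.sin(ym_),np.cos(ym_)])
        # roll input on the e
        T=t-js['t']; m=max(1,int(round(T/0.05)))
        F,G0,G1=step(T/m); sl=(dn-d)/T
        # e enters: psi_dev dynamics; e is additive offset of psi
        FF=np.eye(3); FF[:2,:2]=F
        dd=d
        de=K*(roll-js['lroll']); # shift of equilibrium: psi continuous => dev shifts
        x[0]-=de; x[2]+=de; x[1]-=a1*0*de
        for i in range(m):
            x[:2]=F@x[:2]+G0*dd+G1*sl; dd+=sl*T/m
            P=FF@P@FF.T+np.diag([.0005,.012,.0015])**2*(T/m/0.1)
        # random-walk of e shifts dev oppositely (approx. through noise terms)
        d=dn; H=np.array([1,0,1.]); pred=H@x-g*d
        S=H@P@H+0.002**2; Kg=P@H/S; x=x+Kg*(ym-pred); P=P-np.outer(Kg,H@P)
    psi=x[0]+x[2]-g*d; vel=-a1*x[0]+x[1]+g*a1*d
    F,G0,G1=step(0.05); xx=F@x[:2]+G0*d
    json.dump(dict(t=t,x=x.tolist(),P=P.tolist(),d=d,pv=pv.tolist(),yaw=yaw,roll=js['roll'],lroll=roll,psi=psi),open('kf.json','w'))
    json.dump  # log
    open('log.txt','a').write(json.dumps([t,p.tolist(),yaw,roll,ym,psi,vel,x[2],d])+'\n')
    # MPC
    N=40; F,G0,G1=step(0.1); nv=np.array([-np.sin(yaw),np.cos(yaw)])
    gp=pivot(np.array(goal[:3]),goal[3]); rem=(gp-pv)@nv; 
    dref=d+np.clip(rem,-.2,.2)
    # affine propagate
    Xc=xx.copy(); XM=np.zeros((2,N)); rows=[];rhs=[]
    Dm=np.zeros((N+1,N)); Dm[1:]=np.eye(N); dc=np.zeros(N+1); dc[0]=d
    for i in range(N):
        s_c=(dc[i+1]-dc[i])/.1; s_M=(Dm[i+1]-Dm[i])/.1
        Xc=F@Xc+G0*dc[i]+G1*s_c; XM=F@XM+np.outer(G0,Dm[i])+np.outer(G1,s_M)
        w=1/0.03*(4 if i==N-1 else 1)
        rows.append(w*(XM[0]-g*Dm[i+1])); rhs.append(-w*(Xc[0]-g*dc[i+1]))
        w=1/0.08; rows.append(w*Dm[i+1]); rhs.append(w*dref)
        w=1/0.006
        q=Dm[i+1]-2*Dm[i]+(Dm[i-1] if i else Dm[0]); qc=dc[i+1]-2*dc[i]+(dc[i-1] if i else dc[0])
        rows.append(w*q); rhs.append(-w*qc)
    # terminal unstable mode
    s1=(-a1+np.sqrt(a1*a1+4*a0))/2
    # psi'-s2 psi = with v=-a1 X0+X1+g a1 d ; 
    w=1/0.02; s2=-a1-s1
    rows.append(w*((-a1-s2)*XM[0]+XM[1]+(g*a1+s2*g)*Dm[N])); rhs.append(-w*((-a1-s2)*Xc[0]+Xc[1]))
    sol=np.linalg.lstsq(np.array(rows),np.array(rhs),rcond=None)[0]
    to=Rm.T@(np.array(goal[:3])-p)
    print('t %.2f tcp %s yaw %.4f roll %.4f Fz %.1f w %.3f head %s n%d e%.1f'%(t,np.round(p,1),yaw,roll,s['wrist_force'][2],s['width'],np.round(c,1),n,e))
    print('psi meas %.4f pred %.4f filt %.4f vel %.4f  e %.4f+-%.4f unst %.4f'%(ym,pred,psi,vel,x[2],P[2,2]**.5,vel-s2*(psi-x[2])))
    print('goal slide cm %s turn %.3f | pivot lateral remaining mm %.1f'%(np.round(to/10,2),yaw-goal[3],rem*1000))
    print('pivot tool-y rows cm:',np.round(-(sol[:12]-d)*100,2).tolist())
    X=xx.copy(); pr=[]; dd=np.r_[d,sol]
    for i in range(12):
        X=F@X+G0*dd[i]+G1*(dd[i+1]-dd[i])/.1; pr.append(X[0]+x[2]-g*dd[i+1])
    print('psi plan',np.round(pr,3).tolist())
main()
E
rm -f kf.json log.txt; python3 ctl.py 466 206 47 -0.043
```

```text
t 4.20 tcp [ 485.5 -195.6   34.3] yaw -0.0812 roll -0.0078 Fz -7.7 w 0.287 head [152.4   2.2 257. ] n575 e1.1
psi meas 0.0043 pred 0.0043 filt 0.0043 vel 0.0000  e 0.0000+-0.0200 unst 0.0314
goal slide cm [ -5.2  -39.87  -0.96] turn -0.038 | pivot lateral remaining mm 404.4
pivot tool-y rows cm: [0.7, 1.34, 1.69, 1.75, 1.58, 1.21, 0.71, 0.09, -0.63, -1.42, -2.27, -3.16]
psi plan [0.031, 0.047, 0.05, 0.045, 0.038, 0.031, 0.024, 0.018, 0.013, 0.008, 0.004, 0.001]
```

```bash
sed -i 's#w=1/0.006#w=1/0.003#' ctl.py; python3 -m pendant '[{"slide":[-0.5,0,0],"turn":0},{"slide":[-1.7,0,-0.1],"turn":0},{"slide":[-3.3,0,-0.2],"turn":0},{"slide":[-5,0,-0.4],"turn":0},{"slide":[-6.7,0,-0.7],"turn":0},{"slide":[-8.2,0,-1],"turn":0},{"slide":[-9,0,-1],"turn":0}]'; python3 ctl.py 400 206 47 -0.06
```

```text
time: 4.95
tcp_pos: [393.9, -188.0, 44.4]
tcp_rot: [-0.004, 0.999, -0.041, 0.0]
wrist_force: [-0.0, 0.3, -8.1]
width: 0.289
t 4.95 tcp [ 393.9 -188.    44.4] yaw -0.0818 roll -0.0077 Fz -8.1 w 0.289 head [152.3  -1.1 256.8] n552 e1.2
psi meas -0.0116 pred 0.0124 filt -0.0115 vel -0.0001  e -0.0119+-0.0147 unst 0.0029
goal slide cm [ -2.62 -39.32   0.04] turn -0.022 | pivot lateral remaining mm 396.5
pivot tool-y rows cm: [0.49, 1.08, 1.56, 1.86, 1.94, 1.81, 1.51, 1.06, 0.48, -0.21, -0.97, -1.8]
psi plan [0.007, 0.023, 0.032, 0.033, 0.031, 0.026, 0.02, 0.014, 0.008, 0.003, -0.002, -0.006]
```

```bash
python3 -m pendant '[{"slide":[0,0.3,0],"turn":0},{"slide":[0,0.6,0],"turn":0},{"slide":[0,0.8,0],"turn":0}]'; python3 ctl.py 400 206 47 -0.06
```

```text
time: 5.3
tcp_pos: [393.0, -196.3, 44.1]
tcp_rot: [-0.004, 0.999, -0.041, -0.0]
wrist_force: [-0.5, -0.6, -7.0]
width: 0.289
t 5.30 tcp [ 393.  -196.3   44.1] yaw -0.0820 roll -0.0077 Fz -7.0 w 0.289 head [1.526e+02 1.000e-01 2.565e+02] n564 e1.3
psi meas -0.0056 pred 0.0109 filt -0.0052 vel -0.1235  e 0.0038+-0.0083 unst -0.1898
goal slide cm [-2.590e+00 -4.016e+01  2.000e-02] turn -0.022 | pivot lateral remaining mm 404.8
pivot tool-y rows cm: [1.0, 2.31, 3.53, 4.5, 5.16, 5.52, 5.6, 5.43, 5.06, 4.52, 3.83, 3.02]
psi plan [0.019, 0.048, 0.066, 0.072, 0.071, 0.065, 0.058, 0.049, 0.041, 0.033, 0.026, 0.02]
```

```bash
python3 -m pendant '[{"slide":[0,0.7,0],"turn":0},{"slide":[0,1.5,0],"turn":0},{"slide":[0,2.0,0],"turn":0}]'; python3 ctl.py 400 206 47 -0.06
```

```text
time: 5.65
tcp_pos: [391.5, -217.6, 43.9]
tcp_rot: [-0.003, 0.999, -0.041, -0.0]
wrist_force: [0.4, -1.0, -6.8]
width: 0.291
t 5.65 tcp [ 391.5 -217.6   43.9] yaw -0.0824 roll -0.0069 Fz -6.8 w 0.291 head [152.6   5.2 256.3] n564 e1.2
psi meas 0.0187 pred 0.0221 filt 0.0189 vel -0.2576  e 0.0036+-0.0068 unst -0.1449
goal slide cm [-2.640e+00 -4.229e+01 -1.000e-02] turn -0.022 | pivot lateral remaining mm 426.2
pivot tool-y rows cm: [0.87, 1.99, 3.04, 3.86, 4.39, 4.65, 4.65, 4.43, 4.02, 3.46, 2.75, 1.95]
psi plan [0.026, 0.048, 0.062, 0.067, 0.066, 0.06, 0.053, 0.045, 0.037, 0.03, 0.024, 0.018]
```

```bash
python3 -m pendant '[{"slide":[0,0.8,0],"turn":0},{"slide":[0,1.7,0],"turn":0},{"slide":[0,2.5,0],"turn":0},{"slide":[0,3.0,0],"turn":0}]'; python3 ctl.py 400 206 47 -0.06
```

```text
time: 6.1
tcp_pos: [388.9, -249.2, 43.9]
tcp_rot: [-0.003, 0.999, -0.042, -0.0]
wrist_force: [-0.4, 0.5, -8.2]
width: 0.29
t 6.10 tcp [ 388.9 -249.2   43.9] yaw -0.0837 roll -0.0058 Fz -8.2 w 0.290 head [152.4   9.6 256.2] n572 e1.3
psi meas 0.0394 pred 0.0484 filt 0.0397 vel -0.2820  e 0.0038+-0.0062 unst -0.0179
goal slide cm [ -2.7  -45.45  -0.05] turn -0.024 | pivot lateral remaining mm 458.0
pivot tool-y rows cm: [0.52, 1.16, 1.72, 2.1, 2.26, 2.21, 1.97, 1.56, 1.02, 0.37, -0.38, -1.2]
psi plan [0.033, 0.044, 0.051, 0.052, 0.05, 0.045, 0.039, 0.032, 0.026, 0.021, 0.016, 0.011]
```

```bash
python3 -m pendant '[{"slide":[0.2,0.5,0],"turn":-0.005},{"slide":[0.5,1.1,-0.1],"turn":-0.01},{"slide":[0.8,1.6,-0.2],"turn":-0.015},{"slide":[1.0,1.9,-0.3],"turn":-0.02},{"slide":[1.0,2.0,-0.3],"turn":-0.022}]'; python3 ctl.py 400 206 47 -0.06
```

```text
time: 6.65
tcp_pos: [397.8, -271.0, 47.2]
tcp_rot: [-0.002, 1.0, -0.031, 0.0]
wrist_force: [-0.6, 0.2, -7.3]
width: 0.288
t 6.65 tcp [ 397.8 -271.    47.2] yaw -0.0617 roll -0.0045 Fz -7.3 w 0.288 head [152.   12.4 256.4] n559 e1.3
psi meas 0.0530 pred 0.0415 filt 0.0527 vel -0.0657  e -0.0031+-0.0061 unst 0.3456
goal slide cm [ -2.72 -47.63   0.23] turn -0.002 | pivot lateral remaining mm 476.5
pivot tool-y rows cm: [-0.45, -1.15, -1.98, -2.89, -3.83, -4.78, -5.74, -6.69, -7.62, -8.54, -9.43, -10.29]
psi plan [0.035, 0.02, 0.009, 0.001, -0.004, -0.008, -0.01, -0.012, -0.013, -0.015, -0.015, -0.016]
```

```bash
python3 -m pendant '[{"slide":[0,-0.45,0],"turn":0},{"slide":[-0.05,-1.15,0],"turn":0},{"slide":[-0.1,-2.0,0],"turn":0},{"slide":[-0.15,-2.9,0],"turn":0},{"slide":[-0.2,-3.8,0],"turn":0}]'; python3 ctl.py 400 206 47 -0.06
```

```text
time: 7.2
tcp_pos: [397.7, -231.6, 47.1]
tcp_rot: [-0.003, 1.0, -0.031, -0.0]
wrist_force: [-0.2, -0.2, -7.6]
width: 0.289
t 7.20 tcp [ 397.7 -231.6   47.1] yaw -0.0612 roll -0.0051 Fz -7.6 w 0.289 head [152.4   0.7 256.6] n578 e1.2
psi meas -0.0029 pred -0.0018 filt -0.0029 vel 0.3359  e -0.0012+-0.0060 unst 0.3235
goal slide cm [ -2.45 -43.69   0.23] turn -0.001 | pivot lateral remaining mm 437.1
pivot tool-y rows cm: [-0.34, -0.93, -1.68, -2.52, -3.42, -4.35, -5.29, -6.24, -7.17, -8.1, -9.0, -9.87]
psi plan [0.02, 0.017, 0.011, 0.005, 0.0, -0.004, -0.007, -0.009, -0.011, -0.012, -0.013, -0.014]
```

```bash
python3 -m pendant '[{"slide":[0,-0.5,0],"turn":0},{"slide":[-0.05,-1.3,0],"turn":0},{"slide":[-0.1,-2.2,0],"turn":0},{"slide":[-0.15,-3.1,0],"turn":0},{"slide":[-0.2,-4.0,0],"turn":0},{"slide":[-0.25,-4.9,0],"turn":0},{"slide":[-0.3,-5.7,0],"turn":0}]'; python3 ctl.py 400 206 47 -0.06
```

```text
time: 7.95
tcp_pos: [398.0, -172.2, 47.4]
tcp_rot: [-0.004, 1.0, -0.03, -0.0]
wrist_force: [-0.1, -0.4, -7.5]
width: 0.289
t 7.95 tcp [ 398.  -172.2   47.4] yaw -0.0603 roll -0.0072 Fz -7.5 w 0.289 head [ 1.526e+02 -1.000e-01  2.567e+02] n554 e1.3
psi meas -0.0065 pred -0.0231 filt -0.0067 vel 0.3712  e 0.0014+-0.0061 unst 0.3114
goal slide cm [ -2.08 -37.76   0.31] turn -0.000 | pivot lateral remaining mm 377.6
pivot tool-y rows cm: [-0.31, -0.85, -1.54, -2.35, -3.21, -4.12, -5.04, -5.97, -6.89, -7.81, -8.71, -9.58]
psi plan [0.02, 0.019, 0.014, 0.009, 0.004, 0.0, -0.003, -0.005, -0.007, -0.008, -0.009, -0.01]
```

```bash
python3 -m pendant '[{"slide":[0,-0.6,0],"turn":0},{"slide":[-0.05,-1.5,0],"turn":0},{"slide":[-0.1,-2.5,0],"turn":0},{"slide":[-0.15,-3.5,0],"turn":0},{"slide":[-0.2,-4.5,0],"turn":0},{"slide":[-0.25,-5.5,0],"turn":0},{"slide":[-0.3,-6.4,0],"turn":0}]'; python3 ctl.py 400 206 47 -0.05
```

```text
time: 8.7
tcp_pos: [398.6, -105.9, 47.8]
tcp_rot: [-0.005, 1.0, -0.03, -0.0]
wrist_force: [0.1, -0.2, -8.6]
width: 0.288
t 8.70 tcp [ 398.6 -105.9   47.8] yaw -0.0594 roll -0.0091 Fz -8.6 w 0.288 head [152.9  -8.9 256.4] n536 e1.3
psi meas -0.0487 pred -0.0429 filt -0.0486 vel 0.3326  e 0.0078+-0.0062 unst -0.0834
goal slide cm [ -1.72 -31.14   0.36] turn -0.009 | pivot lateral remaining mm 312.8
pivot tool-y rows cm: [0.76, 1.7, 2.52, 3.1, 3.42, 3.48, 3.32, 2.97, 2.46, 1.82, 1.07, 0.23]
psi plan [0.009, 0.041, 0.057, 0.063, 0.061, 0.056, 0.049, 0.041, 0.035, 0.028, 0.023, 0.018]
```

```bash
python3 -m pendant '[{"slide":[0,0.5,0],"turn":0},{"slide":[0,1.2,0],"turn":0},{"slide":[0,1.7,0],"turn":0},{"slide":[0,2.0,0],"turn":0}]'; python3 ctl.py 400 206 47 -0.05
```

```text
time: 9.15
tcp_pos: [397.4, -125.7, 47.6]
tcp_rot: [-0.005, 1.0, -0.03, -0.001]
wrist_force: [-0.8, -0.4, -7.8]
width: 0.292
t 9.15 tcp [ 397.4 -125.7   47.6] yaw -0.0601 roll -0.0104 Fz -7.8 w 0.292 head [152.7   7.8 256.8] n535 e1.2
psi meas 0.0307 pred 0.0387 filt 0.0310 vel -0.1636  e 0.0142+-0.0061 unst -0.0394
goal slide cm [ -1.73 -33.13   0.4 ] turn -0.010 | pivot lateral remaining mm 332.8
pivot tool-y rows cm: [0.59, 1.33, 1.97, 2.41, 2.63, 2.62, 2.41, 2.03, 1.51, 0.86, 0.12, -0.7]
psi plan [0.038, 0.053, 0.063, 0.065, 0.062, 0.057, 0.051, 0.044, 0.038, 0.032, 0.027, 0.022]
```

```bash
python3 -m pendant '[{"slide":[0,0,0],"turn":0},{"slide":[0.1,0,0],"turn":0},{"slide":[0.2,-0.1,0],"turn":0},{"slide":[0.3,-0.3,0],"turn":0},{"slide":[0.3,-0.6,0],"turn":0},{"slide":[0.3,-1,0],"turn":0}]'; RW=0,0,-0.1,-0.3,-0.6,-1 python3 ctl.py 400 206 47 -0.05
```

```text
time: 10.25
tcp_pos: [399.6, -138.9, 47.4]
tcp_rot: [-0.005, 1.0, -0.03, -0.001]
wrist_force: [-0.2, -0.2, -7.4]
width: 0.288
t 10.25 tcp [ 399.6 -138.9   47.4] yaw -0.0610 roll -0.0093 Fz -7.4 w 0.288 head [152.9   6.3 256.4] n550 e1.3
psi meas 0.0238 pred 0.0216 filt 0.0238 vel 0.1726  e 0.0130+-0.0061 unst 0.2521
goal slide cm [ -2.07 -34.43   0.37] turn -0.011 | pivot lateral remaining mm 346.0
pivot tool-y rows cm: [-0.29, -0.77, -1.37, -2.03, -2.73, -3.45, -4.17, -4.88, -5.59, -6.28, -6.96, -7.61]
psi plan [0.032, 0.027, 0.022, 0.017, 0.013, 0.01, 0.008, 0.006, 0.005, 0.004, 0.004, 0.003]
```

Prediction and measurement now agree well. I'll travel at a steady pace.

```bash
python3 -m pendant '[{"slide":[0,-0.3,0],"turn":0},{"slide":[-0.05,-0.8,0],"turn":0},{"slide":[-0.1,-1.4,0],"turn":0},{"slide":[-0.15,-2.0,0],"turn":0},{"slide":[-0.2,-2.7,0],"turn":0},{"slide":[-0.2,-3.4,0],"turn":0},{"slide":[-0.2,-4.1,0],"turn":0}]'; RW=-0.3,-0.8,-1.4,-2,-2.7,-3.4,-4.1 python3 ctl.py 400 206 47 -0.05
```

```text
time: 11.0
tcp_pos: [400.1, -96.5, 47.8]
tcp_rot: [-0.005, 1.0, -0.03, -0.001]
wrist_force: [0.1, -0.4, -7.9]
width: 0.29
t 11.00 tcp [400.1 -96.5  47.8] yaw -0.0605 roll -0.0104 Fz -7.9 w 0.290 head [1.528e+02 1.000e-01 2.565e+02] n528 e1.2
psi meas -0.0056 pred 0.0069 filt -0.0055 vel 0.3128  e 0.0184+-0.0061 unst 0.1366
goal slide cm [ -1.83 -30.19   0.4 ] turn -0.011 | pivot lateral remaining mm 303.5
pivot tool-y rows cm: [0.04, -0.0, -0.15, -0.42, -0.78, -1.22, -1.73, -2.29, -2.88, -3.5, -4.14, -4.79]
psi plan [0.026, 0.035, 0.037, 0.036, 0.033, 0.029, 0.026, 0.023, 0.021, 0.018, 0.016, 0.015]
```

```bash
python3 -m pendant '[{"slide":[0,0,0],"turn":0},{"slide":[0,0,0],"turn":0},{"slide":[0,-0.15,0],"turn":0},{"slide":[0,-0.4,0],"turn":0},{"slide":[0,-0.8,0],"turn":0},{"slide":[-0.1,-1.3,0],"turn":0}]'; RW=0,0,-0.15,-0.4,-0.8,-1.3 python3 ctl.py 400 206 47 -0.05
```

```text
time: 11.65
tcp_pos: [399.9, -82.2, 47.9]
tcp_rot: [-0.006, 1.0, -0.03, -0.001]
wrist_force: [-0.6, -0.1, -8.3]
width: 0.293
t 11.65 tcp [399.9 -82.2  47.9] yaw -0.0604 roll -0.0119 Fz -8.3 w 0.293 head [152.9   3.1 256.5] n529 e1.3
psi meas 0.0084 pred 0.0243 filt 0.0086 vel 0.1912  e 0.0266+-0.0061 unst 0.0590
goal slide cm [ -1.73 -28.76   0.44] turn -0.010 | pivot lateral remaining mm 289.2
pivot tool-y rows cm: [0.24, 0.48, 0.62, 0.64, 0.51, 0.27, -0.08, -0.52, -1.02, -1.58, -2.19, -2.83]
psi plan [0.036, 0.048, 0.053, 0.053, 0.051, 0.047, 0.043, 0.04, 0.036, 0.033, 0.03, 0.027]
```

```bash
python3 -c "
from h import *
s=sense();print(s['joint_positions'],s['joint_torque'],s['moment'])"; python3 -m pendant '[{"slide":[0,0.2,0],"turn":0},{"slide":[0,0.4,0],"turn":0},{"slide":[0,0.5,0],"turn":0},{"slide":[0,0.5,0],"turn":0}]'; RW=0.2,0.4,0.5,0.5 python3 ctl.py 400 206 47 -0.05
```

```text
[-0.34946967 -0.11593123  1.94711433  0.01228986  1.31613196  1.27808598] [-9.69335027e-01 -2.61373079e+01 -3.27710474e+01 -1.58640202e-01
 -4.92449719e-01  2.15186190e-02] [ 0.11346576  0.29824689 -0.01694797]
time: 12.1
tcp_pos: [399.3, -86.6, 47.8]
tcp_rot: [-0.006, 1.0, -0.03, -0.001]
wrist_force: [0.5, 0.5, -7.3]
width: 0.287
t 12.10 tcp [399.3 -86.6  47.8] yaw -0.0603 roll -0.0130 Fz -7.3 w 0.287 head [153.1  10.8 256.6] n523 e1.3
psi meas 0.0453 pred 0.0507 filt 0.0455 vel 0.0021  e 0.0312+-0.0060 unst 0.1073
goal slide cm [ -1.69 -29.2    0.46] turn -0.010 | pivot lateral remaining mm 293.6
pivot tool-y rows cm: [0.08, 0.13, 0.09, -0.06, -0.31, -0.66, -1.09, -1.59, -2.13, -2.72, -3.33, -3.96]
psi plan [0.05, 0.054, 0.054, 0.053, 0.05, 0.046, 0.043, 0.04, 0.037, 0.034, 0.032, 0.03]
```

```bash
python3 -m pendant '[{"slide":[0,0.05,0],"turn":0},{"slide":[0,0.1,0],"turn":0},{"slide":[0,0.05,0],"turn":0},{"slide":[0,-0.1,0],"turn":0},{"slide":[0,-0.35,0],"turn":0},{"slide":[0,-0.7,0],"turn":-0.002},{"slide":[0,-1.1,0],"turn":-0.004}]'; RW=0.05,0.1,0.05,-0.1,-0.35,-0.7,-1.1 python3 ctl.py 400 206 47 -0.05
```

```text
time: 12.85
tcp_pos: [400.0, -75.1, 47.9]
tcp_rot: [-0.007, 1.0, -0.028, -0.001]
wrist_force: [-0.1, -0.4, -7.9]
width: 0.291
t 12.85 tcp [400.  -75.1  47.9] yaw -0.0562 roll -0.0132 Fz -7.9 w 0.291 head [153.1  10.3 256.4] n521 e1.2
psi meas 0.0427 pred 0.0398 filt 0.0427 vel 0.2045  e 0.0313+-0.0061 unst 0.2882
goal slide cm [ -1.58 -28.07   0.47] turn -0.006 | pivot lateral remaining mm 281.6
pivot tool-y rows cm: [-0.39, -1.0, -1.74, -2.53, -3.34, -4.14, -4.93, -5.7, -6.45, -7.17, -7.86, -8.52]
psi plan [0.051, 0.044, 0.036, 0.031, 0.027, 0.024, 0.022, 0.021, 0.02, 0.02, 0.02, 0.02]
```

```bash
python3 -m pendant '[{"slide":[0,-0.4,0],"turn":0},{"slide":[0,-1.0,0],"turn":0},{"slide":[-0.1,-1.75,0],"turn":0},{"slide":[-0.1,-2.5,0],"turn":0},{"slide":[-0.15,-3.3,0],"turn":0},{"slide":[-0.2,-4.1,0],"turn":-0.002},{"slide":[-0.2,-4.9,0],"turn":-0.004},{"slide":[-0.25,-5.6,0],"turn":-0.006}]'; RW=-0.4,-1,-1.75,-2.5,-3.3,-4.1,-4.9,-5.6 python3 ctl.py 400 206 47 -0.043
```

```text
time: 13.7
tcp_pos: [400.6, -17.6, 48.7]
tcp_rot: [-0.007, 1.0, -0.025, -0.001]
wrist_force: [0.1, 0.9, -7.8]
width: 0.284
t 13.70 tcp [400.6 -17.6  48.7] yaw -0.0492 roll -0.0142 Fz -7.8 w 0.284 head [153.    6.2 256.6] n506 e1.4
psi meas 0.0231 pred 0.0192 filt 0.0231 vel 0.3717  e 0.0334+-0.0062 unst 0.2960
goal slide cm [ -1.16 -22.33   0.49] turn -0.006 | pivot lateral remaining mm 224.3
pivot tool-y rows cm: [-0.39, -1.02, -1.78, -2.61, -3.45, -4.29, -5.11, -5.9, -6.67, -7.4, -8.1, -8.77]
psi plan [0.047, 0.043, 0.037, 0.031, 0.027, 0.025, 0.023, 0.022, 0.021, 0.021, 0.021, 0.021]
```

```bash
python3 -m pendant '[{"slide":[0.1,-0.4,0],"turn":0},{"slide":[0.3,-1.05,0],"turn":0},{"slide":[0.6,-1.8,0],"turn":0},{"slide":[0.9,-2.6,0],"turn":0},{"slide":[1.2,-3.45,0],"turn":0},{"slide":[1.5,-4.3,0],"turn":-0.002},{"slide":[1.8,-5.1,0],"turn":-0.004},{"slide":[2.0,-5.9,0],"turn":-0.006}]'; RW=-0.4,-1.05,-1.8,-2.6,-3.45,-4.3,-5.1,-5.9 python3 ctl.py 466 206 47 -0.043
```

```text
time: 14.55
tcp_pos: [423.7, 42.0, 49.5]
tcp_rot: [-0.008, 1.0, -0.021, -0.001]
wrist_force: [0.4, 0.8, -8.0]
width: 0.292
t 14.55 tcp [423.7  42.   49.5] yaw -0.0422 roll -0.0156 Fz -8.0 w 0.292 head [152.9   2.8 256.5] n501 e1.3
psi meas 0.0073 pred 0.0166 filt 0.0074 vel 0.3660  e 0.0389+-0.0063 unst 0.1340
goal slide cm [  3.54 -16.56   0.5 ] turn 0.001 | pivot lateral remaining mm 165.5
pivot tool-y rows cm: [0.05, 0.03, -0.12, -0.37, -0.73, -1.17, -1.68, -2.24, -2.83, -3.45, -4.09, -4.74]
psi plan [0.045, 0.054, 0.057, 0.056, 0.053, 0.05, 0.047, 0.044, 0.041, 0.039, 0.037, 0.035]
```

```bash
python3 - <<'E'
s=open('ctl.py').read()
s=s.replace("    print('psi meas","""    hw=[p[0]+np.cos(yaw)*c[0]-np.sin(yaw)*c[1],p[1]+np.sin(yaw)*c[0]+np.cos(yaw)*c[1],c[2]+p[2]-27.4]
    mt={'scene':(466.6,207.0,-.0428),'side':(464.9,204.6,-.0428)}[cam]
    print('head in meter frame (%s)'%cam,np.round(loc(np.array([hw]),*mt)[0],1))
    print('psi meas""")
open('ctl.py','w').write(s)
E
python3 -m pendant '[{"slide":[0.1,0.05,0],"turn":0},{"slide":[0.3,0.05,0],"turn":0},{"slide":[0.6,-0.1,0.05],"turn":0},{"slide":[0.9,-0.35,0.1],"turn":0},{"slide":[1.2,-0.7,0.1],"turn":0},{"slide":[1.5,-1.15,0.1],"turn":0},{"slide":[1.8,-1.65,0.1],"turn":0},{"slide":[2.0,-2.2,0.1],"turn":0}]'; RW=0.05,0.05,-0.1,-0.35,-0.7,-1.15,-1.65,-2.2 python3 ctl.py 466 197 47.5 -0.043
```

```text
time: 15.4
tcp_pos: [445.2, 64.7, 49.0]
tcp_rot: [-0.009, 1.0, -0.021, -0.001]
wrist_force: [-0.8, 1.0, -7.3]
width: 0.287
t 15.40 tcp [445.2  64.7  49. ] yaw -0.0417 roll -0.0173 Fz -7.3 w 0.287 head [152.9   7.  257. ] n497 e1.3
head in meter frame (scene) [ 137.6 -135.9  278.6]
psi meas 0.0273 pred 0.0412 filt 0.0274 vel 0.2344  e 0.0462+-0.0063 unst 0.0960
goal slide cm [  1.52 -13.3    0.38] turn 0.001 | pivot lateral remaining mm 132.8
pivot tool-y rows cm: [0.1, 0.15, 0.11, -0.03, -0.27, -0.6, -1.0, -1.46, -1.95, -2.48, -3.04, -3.61]
psi plan [0.054, 0.062, 0.065, 0.064, 0.062, 0.059, 0.056, 0.053, 0.05, 0.048, 0.046, 0.044]
```

```bash
python3 -m pendant '[{"slide":[0.1,0.1,0],"turn":0},{"slide":[0.3,0.15,0],"turn":0},{"slide":[0.5,0.1,0.05],"turn":0},{"slide":[0.7,-0.05,0.1],"turn":0},{"slide":[0.9,-0.3,0.1],"turn":0},{"slide":[1.1,-0.6,0.1],"turn":0},{"slide":[1.3,-1.0,0.1],"turn":0},{"slide":[1.4,-1.4,0.1],"turn":0},{"slide":[1.4,-1.9,0.1],"turn":0}]'; RW=0.1,0.15,0.1,-0.05,-0.3,-0.6,-1,-1.4,-1.9 python3 ctl.py 466 197 47.5 -0.043;python3 -c "
from h import *
s=sense();print(s['joint_positions'],s['joint_torque'],s['moment'])"
```

```text
time: 16.35
tcp_pos: [460.5, 84.4, 48.5]
tcp_rot: [-0.009, 1.0, -0.021, -0.0]
wrist_force: [-0.0, -0.4, -7.7]
width: 0.288
t 16.35 tcp [460.5  84.4  48.5] yaw -0.0413 roll -0.0185 Fz -7.7 w 0.288 head [152.8  10.9 257.2] n494 e1.4
head in meter frame (scene) [ 151.9 -111.7  278.3]
psi meas 0.0455 pred 0.0482 filt 0.0455 vel 0.2243  e 0.0499+-0.0063 unst 0.1920
goal slide cm [  0.09 -11.27   0.31] turn 0.002 | pivot lateral remaining mm 112.5
pivot tool-y rows cm: [-0.22, -0.58, -1.04, -1.55, -2.09, -2.64, -3.19, -3.74, -4.28, -4.81, -5.32, -5.81]
psi plan [0.061, 0.059, 0.056, 0.052, 0.049, 0.047, 0.046, 0.045, 0.044, 0.043, 0.043, 0.042]
[0.04822865 0.01736584 1.81889023 0.02028815 1.30459852 1.65450278] [-9.43649635e-01 -3.27742481e+01 -3.18285978e+01 -2.28074854e-01
 -2.61863228e-01  1.64913177e-02] [ 0.05864844  0.31206921 -0.06120244]
```

```bash
python3 -m pendant '[{"slide":[0,-0.2,0],"turn":0},{"slide":[0,-0.6,0],"turn":0},{"slide":[0,-1.05,0],"turn":0},{"slide":[0,-1.55,0],"turn":0},{"slide":[0,-2.1,0],"turn":0},{"slide":[0,-2.65,0],"turn":0},{"slide":[0,-3.2,0.05],"turn":0},{"slide":[0,-3.7,0.1],"turn":0.001},{"slide":[0,-4.2,0.1],"turn":0.001}]'; RW=-0.2,-0.6,-1.05,-1.55,-2.1,-2.65,-3.2,-3.7,-4.2 python3 ctl.py 466 196 47.5 -0.043
```

```text
time: 17.3
tcp_pos: [462.0, 127.7, 48.2]
tcp_rot: [-0.01, 1.0, -0.021, -0.0]
wrist_force: [-0.5, -0.2, -7.7]
width: 0.29
t 17.30 tcp [462.  127.7  48.2] yaw -0.0417 roll -0.0196 Fz -7.7 w 0.290 head [153.2   8.6 257. ] n483 e1.4
head in meter frame (scene) [151.9 -70.6 277.8]
psi meas 0.0349 pred 0.0440 filt 0.0350 vel 0.2280  e 0.0543+-0.0063 unst 0.0856
goal slide cm [ 0.12 -6.84  0.2 ] turn 0.001 | pivot lateral remaining mm 68.2
pivot tool-y rows cm: [-0.04, -0.14, -0.29, -0.5, -0.74, -1.0, -1.29, -1.58, -1.88, -2.18, -2.49, -2.79]
psi plan [0.056, 0.06, 0.06, 0.059, 0.058, 0.056, 0.055, 0.054, 0.053, 0.052, 0.052, 0.051]
```

```bash
python3 -m pendant '[{"slide":[0,0,0],"turn":0},{"slide":[0,-0.1,0],"turn":0},{"slide":[0,-0.3,0],"turn":0},{"slide":[0,-0.5,0],"turn":0},{"slide":[0,-0.8,0],"turn":0},{"slide":[0,-1.1,0],"turn":0},{"slide":[0,-1.4,0.0],"turn":0},{"slide":[0,-1.7,0],"turn":0.001},{"slide":[0,-2.0,0],"turn":0.001}]'; RW=0,-0.1,-0.3,-0.5,-0.8,-1.1,-1.4,-1.7,-2.0 python3 ctl.py 466 195 47.5 -0.043
```

```text
time: 18.25
tcp_pos: [462.9, 148.7, 48.7]
tcp_rot: [-0.01, 1.0, -0.021, -0.0]
wrist_force: [-0.3, 0.3, -7.3]
width: 0.288
t 18.25 tcp [462.9 148.7  48.7] yaw -0.0423 roll -0.0207 Fz -7.3 w 0.288 head [153.2  12.2 257.4] n471 e1.4
head in meter frame (scene) [151.9 -46.1 278.7]
psi meas 0.0518 pred 0.0489 filt 0.0517 vel 0.1465  e 0.0570+-0.0064 unst 0.1078
goal slide cm [ 0.12 -4.63  0.21] turn 0.001 | pivot lateral remaining mm 46.3
pivot tool-y rows cm: [-0.16, -0.42, -0.71, -1.03, -1.34, -1.64, -1.93, -2.2, -2.45, -2.69, -2.91, -3.12]
psi plan [0.061, 0.059, 0.056, 0.054, 0.053, 0.052, 0.052, 0.052, 0.052, 0.052, 0.052, 0.052]
```

```bash
python3 -m pendant '[{"slide":[0,-0.15,0],"turn":0},{"slide":[0,-0.4,0],"turn":0},{"slide":[0,-0.7,0],"turn":0},{"slide":[0,-1.0,0],"turn":0},{"slide":[0,-1.3,0],"turn":0},{"slide":[0,-1.6,0],"turn":0},{"slide":[0,-1.9,0.0],"turn":0},{"slide":[0,-2.15,0],"turn":0.001},{"slide":[0,-2.4,0],"turn":0.001}]'; RW=-0.15,-0.4,-0.7,-1,-1.3,-1.6,-1.9,-2.15,-2.4 python3 ctl.py 466 193.5 47.5 -0.043
```

```text
time: 19.2
tcp_pos: [463.9, 173.4, 49.2]
tcp_rot: [-0.011, 1.0, -0.022, -0.0]
wrist_force: [-0.1, 0.1, -7.9]
width: 0.287
t 19.20 tcp [463.9 173.4  49.2] yaw -0.0430 roll -0.0213 Fz -7.9 w 0.287 head [152.9  12.2 257.2] n476 e1.3
head in meter frame (scene) [151.6 -21.5 279.1]
psi meas 0.0521 pred 0.0525 filt 0.0521 vel 0.1220  e 0.0587+-0.0064 unst 0.0736
goal slide cm [ 0.12 -2.01  0.22] turn -0.000 | pivot lateral remaining mm 20.2
pivot tool-y rows cm: [-0.14, -0.34, -0.57, -0.81, -1.02, -1.22, -1.4, -1.57, -1.71, -1.83, -1.94, -2.04]
psi plan [0.059, 0.058, 0.056, 0.054, 0.053, 0.053, 0.053, 0.054, 0.054, 0.054, 0.055, 0.055]
```

```bash
python3 -m pendant '[{"slide":[0,-0.15,0],"turn":0},{"slide":[0,-0.35,0.05],"turn":0},{"slide":[0,-0.6,0.1],"turn":0},{"slide":[0,-0.8,0.15],"turn":0},{"slide":[0,-1.05,0.15],"turn":0},{"slide":[-0.05,-1.25,0.15],"turn":0},{"slide":[-0.1,-1.45,0.15],"turn":0},{"slide":[-0.1,-1.6,0.15],"turn":0},{"slide":[-0.1,-1.75,0.15],"turn":0}]'; RW=-0.15,-0.35,-0.6,-0.8,-1.05,-1.25,-1.45,-1.6,-1.75 python3 ctl.py 465 193.5 47.5 -0.043
```

```text
time: 20.15
tcp_pos: [463.7, 191.5, 48.2]
tcp_rot: [-0.011, 1.0, -0.021, -0.0]
wrist_force: [0.5, 0.2, -8.6]
width: 0.29
t 20.15 tcp [463.7 191.5  48.2] yaw -0.0428 roll -0.0218 Fz -8.6 w 0.290 head [153.2  12.4 257.2] n465 e1.5
head in meter frame (scene) [150.9  -3.3 278. ]
psi meas 0.0527 pred 0.0519 filt 0.0527 vel 0.0718  e 0.0600+-0.0064 unst 0.0176
goal slide cm [ 0.12 -0.21  0.07] turn 0.000 | pivot lateral remaining mm 2.1
pivot tool-y rows cm: [-0.03, -0.09, -0.15, -0.21, -0.27, -0.32, -0.36, -0.4, -0.43, -0.45, -0.47, -0.48]
psi plan [0.058, 0.059, 0.058, 0.058, 0.058, 0.058, 0.058, 0.058, 0.059, 0.059, 0.059, 0.059]
```

```bash
cat > side.py <<'E'
from ov import *
from head import *
t,p,yaw,roll,s,Rm=tcp(); f=grab_frame('side'); c,n,e=headfit(f,p,yaw,.055)
hw=[p[0]+np.cos(yaw)*c[0]-np.sin(yaw)*c[1],p[1]+np.sin(yaw)*c[0]+np.cos(yaw)*c[1],c[2]+p[2]-27.4]
print('side head lamp frame',np.round(c,1),n,round(e,2),'in meter frame',np.round(loc(np.array([hw]),464.9,204.6,-.0428)[0],1))
P,u,v=cloud(f); m=(P[:,0]>400)&(P[:,2]>100); print('meter side fit',fitmeter(P[m],[465,204.6,-.043,-4])[0])
save(f,sys.argv[1],(190,150,390,310),4)
E
python3 -m pendant '[{"slide":[0,-0.03,0],"turn":0},{"slide":[0,-0.09,0],"turn":0},{"slide":[0,-0.15,0],"turn":0},{"slide":[0,-0.2,0],"turn":0},{"slide":[0,-0.25,0],"turn":0}]'; RW=-0.03,-0.09,-0.15,-0.2,-0.25 python3 ctl.py 464 193.5 48 -0.043; python3 side.py sd_aim.png
```

```text
time: 20.7
tcp_pos: [463.8, 194.2, 48.2]
tcp_rot: [-0.011, 1.0, -0.021, -0.0]
wrist_force: [0.3, -0.1, -6.9]
width: 0.286
t 20.70 tcp [463.8 194.2  48.2] yaw -0.0428 roll -0.0221 Fz -6.9 w 0.286 head [153.   15.  257.1] n466 e1.4
head in meter frame (scene) [150.7   2.  278. ]
psi meas 0.0650 pred 0.0585 filt 0.0649 vel 0.0358  e 0.0589+-0.0062 unst 0.0796
goal slide cm [0.02 0.07 0.02] turn 0.000 | pivot lateral remaining mm -0.7
pivot tool-y rows cm: [-0.21, -0.51, -0.82, -1.1, -1.34, -1.54, -1.69, -1.81, -1.89, -1.95, -1.97, -1.98]
psi plan [0.061, 0.055, 0.051, 0.049, 0.049, 0.049, 0.05, 0.051, 0.052, 0.053, 0.054, 0.055]
side head lamp frame [149.8  12.6 258.3] 868 0.98 in meter frame [149.2   2.3 279.2]
meter side fit [ 4.64989280e+02  2.06630983e+02 -5.04943886e-02 -4.01535559e+00]
```

```bash
python3 -m pendant '[{"slide":[0,-0.25,0],"turn":0},{"slide":[0,-0.6,0],"turn":0},{"slide":[0,-0.9,0],"turn":0},{"slide":[0,-1.1,0],"turn":0},{"slide":[0,-1.25,0],"turn":0}]'; RW=-0.25,-0.6,-0.9,-1.1,-1.25 python3 ctl.py 464 193.5 48 -0.043
```

```text
time: 21.3
tcp_pos: [464.3, 207.0, 48.5]
tcp_rot: [-0.011, 1.0, -0.021, -0.0]
wrist_force: [-0.5, 0.4, -7.2]
width: 0.29
t 21.30 tcp [464.3 207.   48.5] yaw -0.0423 roll -0.0221 Fz -7.2 w 0.290 head [152.8  12.3 257. ] n467 e1.3
head in meter frame (scene) [150.6  12.3 278.2]
psi meas 0.0524 pred 0.0532 filt 0.0524 vel 0.0904  e 0.0593+-0.0061 unst 0.0399
goal slide cm [0.02 1.35 0.02] turn 0.001 | pivot lateral remaining mm -13.6
pivot tool-y rows cm: [-0.13, -0.32, -0.5, -0.67, -0.8, -0.89, -0.96, -0.99, -1.0, -0.98, -0.95, -0.9]
psi plan [0.056, 0.054, 0.052, 0.051, 0.051, 0.052, 0.052, 0.053, 0.054, 0.055, 0.056, 0.057]
```

```bash
python3 -m pendant '[{"slide":[0,0.25,0],"turn":0},{"slide":[0,0.65,0],"turn":0},{"slide":[0,1.0,0],"turn":0.001},{"slide":[0,1.35,0.05],"turn":0.001},{"slide":[0,1.7,0.05],"turn":0.001},{"slide":[0,1.95,0.1],"turn":0.001}]'; WD=0.03 RW=0.25,0.65,1,1.35,1.7,1.95 python3 ctl.py 464 192.5 48 -0.043
```

```text
time: 22.5
tcp_pos: [464.2, 202.6, 47.5]
tcp_rot: [-0.011, 1.0, -0.022, -0.0]
wrist_force: [-0.1, 0.7, -8.3]
width: 0.287
t 22.50 tcp [464.2 202.6  47.5] yaw -0.0433 roll -0.0224 Fz -8.3 w 0.287 head [153.   15.8 257.2] n466 e1.3
head in meter frame (scene) [150.8  11.2 277.3]
psi meas 0.0689 pred 0.0713 filt 0.0690 vel -0.1405  e 0.0608+-0.0061 unst -0.0802
goal slide cm [ 0.02  1.01 -0.07] turn -0.000 | pivot lateral remaining mm -10.0
pivot tool-y rows cm: [0.25, 0.58, 0.91, 1.2, 1.42, 1.59, 1.71, 1.78, 1.82, 1.83, 1.82, 1.79]
psi plan [0.064, 0.069, 0.072, 0.073, 0.073, 0.071, 0.07, 0.068, 0.066, 0.065, 0.064, 0.063]
```

```bash
python3 -m pendant '[{"slide":[0,0.25,0],"turn":0},{"slide":[0,0.6,0],"turn":0},{"slide":[0,0.9,0],"turn":0},{"slide":[0,1.2,0],"turn":0},{"slide":[0,1.4,0],"turn":0},{"slide":[0,1.6,0],"turn":0}]'; WD=0.03 RW=0.25,0.6,0.9,1.2,1.4,1.6 python3 ctl.py 464 192.5 48 -0.043
```

```text
time: 23.15
tcp_pos: [463.4, 186.1, 47.0]
tcp_rot: [-0.011, 1.0, -0.022, -0.0]
wrist_force: [0.2, 1.1, -8.0]
width: 0.291
t 23.15 tcp [463.4 186.1  47. ] yaw -0.0435 roll -0.0220 Fz -8.0 w 0.291 head [153.1  17.8 256.6] n466 e1.3
head in meter frame (scene) [150.9  -3.3 276.2]
psi meas 0.0786 pred 0.0726 filt 0.0785 vel -0.0812  e 0.0581+-0.0061 unst 0.0689
goal slide cm [ 0.03 -0.64 -0.09] turn -0.000 | pivot lateral remaining mm 6.5
pivot tool-y rows cm: [-0.24, -0.55, -0.85, -1.09, -1.27, -1.39, -1.47, -1.51, -1.52, -1.51, -1.48, -1.44]
psi plan [0.063, 0.054, 0.049, 0.047, 0.048, 0.049, 0.051, 0.052, 0.054, 0.055, 0.056, 0.057]
```

```bash
python3 -m pendant '[{"slide":[0,-0.3,0],"turn":0},{"slide":[0,-0.7,-0.05],"turn":0},{"slide":[0,-0.95,-0.1],"turn":0},{"slide":[0,-0.95,-0.1],"turn":0}]'; WD=0.03 RW=-0.3,-0.7,-0.95,-0.95 python3 ctl.py 464 192.5 48 -0.043
```

```text
time: 23.6
tcp_pos: [464.0, 196.0, 48.4]
tcp_rot: [-0.011, 1.0, -0.021, -0.0]
wrist_force: [0.4, 0.1, -7.2]
width: 0.29
t 23.60 tcp [464.  196.   48.4] yaw -0.0428 roll -0.0219 Fz -7.2 w 0.290 head [152.8  13.8 257.1] n465 e1.4
head in meter frame (scene) [150.7   2.7 278.1]
psi meas 0.0596 pred 0.0528 filt 0.0593 vel 0.0789  e 0.0558+-0.0060 unst 0.1051
goal slide cm [0.02 0.35 0.03] turn 0.000 | pivot lateral remaining mm -3.5
pivot tool-y rows cm: [-0.43, -0.99, -1.5, -1.9, -2.17, -2.33, -2.39, -2.38, -2.3, -2.19, -2.04, -1.88]
psi plan [0.052, 0.04, 0.034, 0.033, 0.035, 0.038, 0.042, 0.045, 0.049, 0.051, 0.054, 0.055]
```

```bash
python3 -m pendant '[{"slide":[0,-0.4,0],"turn":0},{"slide":[0,-0.95,0],"turn":0},{"slide":[0,-1.4,0],"turn":0},{"slide":[0,-1.6,0],"turn":0}]'; WD=0.04 RW=-0.4,-0.95,-1.4,-1.6 python3 ctl.py 464 192.5 48 -0.043
```

```text
time: 24.05
tcp_pos: [464.6, 212.4, 48.7]
tcp_rot: [-0.011, 1.0, -0.021, -0.0]
wrist_force: [0.6, -0.6, -7.8]
width: 0.294
t 24.05 tcp [464.6 212.4  48.7] yaw -0.0423 roll -0.0219 Fz -7.8 w 0.294 head [153.1  10.6 257.1] n471 e1.3
head in meter frame (scene) [150.9  15.9 278.4]
psi meas 0.0442 pred 0.0404 filt 0.0440 vel 0.1512  e 0.0544+-0.0060 unst 0.0745
goal slide cm [0.02 1.99 0.02] turn 0.001 | pivot lateral remaining mm -20.0
pivot tool-y rows cm: [-0.34, -0.78, -1.19, -1.51, -1.73, -1.84, -1.87, -1.82, -1.72, -1.58, -1.4, -1.2]
psi plan [0.046, 0.039, 0.034, 0.033, 0.035, 0.038, 0.041, 0.044, 0.047, 0.049, 0.052, 0.053]
```

```bash
python3 -m pendant '[{"slide":[0,-0.35,0],"turn":0},{"slide":[0,-0.8,0],"turn":0},{"slide":[0,-1.2,0],"turn":0},{"slide":[0,-1.4,0],"turn":0},{"slide":[0,-1.5,0],"turn":0}]'; WD=0.04 RW=-0.35,-0.8,-1.2,-1.4,-1.5 python3 ctl.py 464 192.5 48 -0.043
```

```text
time: 24.6
tcp_pos: [465.2, 227.7, 49.0]
tcp_rot: [-0.011, 1.0, -0.021, -0.0]
wrist_force: [-0.4, 0.1, -7.5]
width: 0.291
t 24.60 tcp [465.2 227.7  49. ] yaw -0.0419 roll -0.0220 Fz -7.5 w 0.291 head [152.9   7.9 258. ] n464 e1.5
head in meter frame (scene) [150.6  28.7 279.6]
psi meas 0.0314 pred 0.0409 filt 0.0316 vel 0.0600  e 0.0573+-0.0060 unst -0.1287
goal slide cm [0.03 3.52 0.02] turn 0.001 | pivot lateral remaining mm -35.4
pivot tool-y rows cm: [0.29, 0.7, 1.13, 1.54, 1.9, 2.22, 2.5, 2.74, 2.94, 3.12, 3.26, 3.38]
psi plan [0.046, 0.056, 0.063, 0.066, 0.068, 0.068, 0.067, 0.066, 0.065, 0.064, 0.064, 0.063]
```

```bash
python3 -m pendant '[{"slide":[0,0.35,0],"turn":0},{"slide":[0,0.8,0],"turn":0},{"slide":[0,1.3,0.05],"turn":0.001},{"slide":[0,1.8,0.1],"turn":0.001},{"slide":[0,2.2,0.1],"turn":0.001},{"slide":[0,2.45,0.1],"turn":0.001},{"slide":[0,2.5,0.1],"turn":0.001},{"slide":[0,2.5,0.1],"turn":0.001}]'; WD=0.04 RW=0.35,0.8,1.3,1.8,2.2,2.45,2.5,2.5 python3 ctl.py 464 192.5 48 -0.043
```

```text
time: 25.45
tcp_pos: [464.3, 202.7, 47.5]
tcp_rot: [-0.011, 1.0, -0.022, -0.0]
wrist_force: [-0.2, 0.8, -7.7]
width: 0.294
t 25.45 tcp [464.3 202.7  47.5] yaw -0.0432 roll -0.0223 Fz -7.7 w 0.294 head [152.7  11.2 257.5] n466 e1.3
head in meter frame (scene) [150.5   6.7 277.6]
psi meas 0.0472 pred 0.0573 filt 0.0472 vel -0.0730  e 0.0599+-0.0062 unst -0.1663
goal slide cm [ 0.02  1.02 -0.07] turn -0.000 | pivot lateral remaining mm -10.2
pivot tool-y rows cm: [0.53, 1.24, 1.94, 2.53, 3.01, 3.36, 3.6, 3.75, 3.82, 3.82, 3.78, 3.7]
psi plan [0.058, 0.073, 0.082, 0.086, 0.085, 0.083, 0.08, 0.076, 0.073, 0.07, 0.067, 0.065]
```

```bash
cat > ident.py <<'E'
import json,numpy as np
from scipy.optimize import least_squares
from scipy.linalg import expm
L=[json.loads(l) for l in open('log.txt')]
RW=["0,0,-0.1,-0.3,-0.6,-1","-0.3,-0.8,-1.4,-2,-2.7,-3.4,-4.1","0,0,-0.15,-0.4,-0.8,-1.3","0.2,0.4,0.5,0.5","0.05,0.1,0.05,-0.1,-0.35,-0.7,-1.1","-0.4,-1,-1.75,-2.5,-3.3,-4.1,-4.9,-5.6","-0.4,-1.05,-1.8,-2.6,-3.45,-4.3,-5.1,-5.9","0.05,0.05,-0.1,-0.35,-0.7,-1.15,-1.65,-2.2","0.1,0.15,0.1,-0.05,-0.3,-0.6,-1,-1.4,-1.9","-0.2,-0.6,-1.05,-1.55,-2.1,-2.65,-3.2,-3.7,-4.2","0,-0.1,-0.3,-0.5,-0.8,-1.1,-1.4,-1.7,-2.0","-0.15,-0.4,-0.7,-1,-1.3,-1.6,-1.9,-2.15,-2.4","-0.15,-0.35,-0.6,-0.8,-1.05,-1.25,-1.45,-1.6,-1.75","-0.03,-0.09,-0.15,-0.2,-0.25","-0.25,-0.6,-0.9,-1.1,-1.25","-0.3,-0.75,-1.15,-1.4,-1.5","0.25,0.65,1,1.35,1.7,1.95","0.25,0.6,0.9,1.2,1.4,1.6","-0.3,-0.7,-0.95,-0.95","-0.4,-0.95,-1.4,-1.6","-0.35,-0.8,-1.2,-1.4,-1.5","0.35,0.8,1.3,1.8,2.2,2.45,2.5,2.5"]
L=L[-len(RW)-1:]
t=np.array([l[0] for l in L]); d=np.array([l[8] for l in L]); roll=np.array([l[3] for l in L]); ym=np.array([l[4] for l in L])
def sim(p,full=False):
    mf,e0,Kf,lag,x0,v0,cf,eN=p
    I=0.0097*mf; ml=.25*.188*mf; k=ml*9.81-.34; c=.055*cf
    a1,a0,g=c/I,k/I,ml/I; b=.34/I
    # states psi,-> p,r form with roll torque
    A=np.array([[-a1,1],[a0,0.]]); h=0.025
    M=np.zeros((6,6)); M[:2,:2]=A; M[:2,2]=[g*a1,-g*a0]; M[2,3]=1; M[:2,4]=[0,b]  # torque enters r
    E=expm(M*h)
    # psi = p - g d ; p'=-a1 p + r + g a1 d ; r'=a0 p - g a0 d + b*phi
    x=np.array([ym[0]+x0+g*d[0],0.]); x[1]=v0+a1*x[0]-g*a1*d[0]
    out=[x[0]-g*d[0]]
    for i,rw in enumerate(RW):
        T=t[i+1]-t[i]; r=[0.]+[float(q) for q in rw.split(',')]
        tk=[-1.]+[T-.1*(len(r)-1-j)+lag for j in range(len(r))]; vk=[0.]+r
        # residual motion: begin from measured d, end measured d
        q0=np.interp(0,tk,vk); q1=np.interp(T,tk,vk)
        n=int(round(T/h)); tg=np.linspace(0,T,n+1)
        dv=d[i]-(np.interp(tg,tk,vk)-q0)/100; er=d[i+1]-dv[-1]; dv=dv+er*tg/T
        for j in range(n):
            al=(j+.5)/n; ph=(roll[i]*(1-al)+roll[i+1]*al)*Kf+e0+eN*(t[i]-t[0])/15
            x=E[:2,:2]@x+E[:2,2]*dv[j]+E[:2,3]*(dv[j+1]-dv[j])/h+E[:2,4]*ph
        out.append(x[0]-g*d[i+1])
    return np.array(out)
def one(p):  # multi-step: reset by correct with a fixed-gain observer -> use sliding windows
    res=[]
    return res
if __name__=='__main__':
    best=None
    for mf in (0.92,1,1.08):
        f=lambda p:np.r_[(sim(p)-ym)/.003,(p[0]-1)/.05,(p[2]-1)/.3,(p[3]-.02)/.03,p[4]/.003,p[5]/.1,(p[6]-1)/.1,p[7]/.005]
        r=least_squares(f,[mf,.008,1,.02,0,0,1,0],loss='soft_l1',x_scale=[.05,.005,.3,.02,.002,.05,.1,.005])
        print(np.round(r.x,4),r.cost); 
        if best is None or r.cost<best.cost: best=r
    print(np.round(sim(best.x)-ym,4))
E
python3 ident.py
```

```text
[ 8.7990e-01  9.0000e-04  4.2220e-01  7.6000e-03 -1.3000e-03 -1.5500e-01
  1.0672e+00 -3.9000e-03] 13.47548069516979
[ 8.8480e-01  6.0000e-04  4.0830e-01  3.2000e-03 -1.2000e-03 -1.6310e-01
  1.1061e+00 -4.4000e-03] 13.589212317531796
[ 9.2090e-01  1.5000e-03  1.0292e+00  2.0700e-02 -7.0000e-04 -5.3500e-02
  1.3192e+00  3.3000e-03] 101.25208166647525
[-0.0013 -0.0004  0.0013  0.0059  0.0051  0.0016 -0.0033 -0.0009  0.0008
 -0.0043 -0.0018 -0.0033 -0.0023  0.0012 -0.0026 -0.0015  0.005   0.0072
  0.0037  0.0001 -0.0035  0.0021 -0.0008]ident.py:28: RuntimeWarning: overflow encountered in matmul
  x=E[:2,:2]@x+E[:2,2]*dv[j]+E[:2,3]*(dv[j+1]-dv[j])/h+E[:2,4]*ph
```

```bash
python3 - <<'E'
s=open('ctl.py').read()
s=s.replace("I,c_,k_,ml=0.0097,0.055,0.1211,0.25*0.188","mf=.885; I,c_,ml=0.0097*mf,0.059,0.25*0.188*mf; k_=ml*9.81-.34")
s=s.replace("K=-0.34/k_; LAG=0.02","K=-0.42*0.34/k_; LAG=0.005")
s=s.replace("np.diag([.0005,.012,.0015])","np.diag([.0008,.005,.001])").replace("0.002**2","0.0015**2")
open('ctl.py','w').write(s)
s=open('ident.py').read()
s=s.replace("    return np.array(out)\n","    if full: return x,-a1*x[0]+x[1]+g*a1*d[-1],-b/a0*ph,a1,g\n    return np.array(out)\n",1)
s+="""
    x,v,e,a1,g=sim(best.x,True); psi=ym[-1]; print('v',v,'e',e)
    a1=.059/(.0097*.885); g=.25*.188/.0097
    js=json.load(open('kf.json')); pd=psi-e+g*d[-1]
    js['x']=[pd,v+a1*pd-g*a1*d[-1],e]; js['P']=(np.diag([.002,.02,.006])**2).tolist(); js['psi']=psi
    json.dump(js,open('kf.json','w'))
"""
open('ident.py','w').write(s)
E
python3 ident.py 2>/dev/null | tail -1; WD=0.04 python3 ctl.py 464 192.5 48 -0.043
```

```text
v -0.06105094109667952 e 0.06465483432744291
t 25.50 tcp [464.3 202.8  47.5] yaw -0.0430 roll -0.0223 Fz -7.6 w 0.287 head [153.   10.4 257.2] n461 e1.2
head in meter frame (scene) [150.8   6.1 277.3]
psi meas 0.0435 pred 0.0438 filt 0.0436 vel -0.0453  e 0.0644+-0.0022 unst -0.2099
goal slide cm [ 0.02  1.03 -0.07] turn 0.000 | pivot lateral remaining mm -10.3
pivot tool-y rows cm: [0.85, 2.02, 3.21, 4.28, 5.17, 5.87, 6.4, 6.77, 7.01, 7.14, 7.18, 7.14]
psi plan [0.068, 0.093, 0.108, 0.113, 0.113, 0.109, 0.103, 0.097, 0.091, 0.085, 0.081, 0.076]
```

```bash
python3 -m pendant '[{"slide":[0,0.7,0],"turn":0},{"slide":[0,1.7,0],"turn":0},{"slide":[0,2.7,0.0],"turn":0},{"slide":[0,3.6,0],"turn":0},{"slide":[0,4.4,0],"turn":0},{"slide":[0,5.0,0],"turn":0},{"slide":[0,5.5,0],"turn":0},{"slide":[0,5.8,0],"turn":0}]'; WD=0.06 RW=0.7,1.7,2.7,3.6,4.4,5,5.5,5.8 python3 ctl.py 464 192.5 48 -0.043
```

```text
time: 26.35
tcp_pos: [461.8, 144.5, 46.2]
tcp_rot: [-0.011, 1.0, -0.022, -0.0]
wrist_force: [1.0, -0.4, -7.8]
width: 0.294
t 26.35 tcp [461.8 144.5  46.2] yaw -0.0433 roll -0.0223 Fz -7.8 w 0.294 head [152.8  26.5 256. ] n476 e1.3
head in meter frame (scene) [150.6 -36.2 274.9]
psi meas 0.1201 pred 0.0849 filt 0.1183 vel -0.1705  e 0.0711+-0.0034 unst 0.2013
goal slide cm [ 0.01 -4.81 -0.07] turn -0.000 | pivot lateral remaining mm 48.1
pivot tool-y rows cm: [-0.55, -1.33, -2.17, -2.96, -3.69, -4.33, -4.89, -5.36, -5.77, -6.11, -6.4, -6.63]
psi plan [0.085, 0.065, 0.052, 0.046, 0.044, 0.045, 0.047, 0.049, 0.051, 0.054, 0.056, 0.058]
```

```bash
sed -i 's#"0.35,0.8,1.3,1.8,2.2,2.45,2.5,2.5"\]#"0.35,0.8,1.3,1.8,2.2,2.45,2.5,2.5","0","0.7,1.7,2.7,3.6,4.4,5,5.5,5.8"]#; s#for mf in (0.92,1,1.08)#for mf in (.88,.9,.92,.95,1)#' ident.py; cp kf.json kf.bak; python3 ident.py 2>/dev/null; cp kf.bak kf.json; tail -3 log.txt
```

```text
Still running in the background as job /tmp/bash_jobs.1000/b11a726616b3 (pid 1959). You'll get a notice when it ends.
```

```bash
sed -i 's/PHI=0.0;/PHI=0.0015;/' ctl.py; export OMP_NUM_THREADS=2; WD=0.06 python3 ctl.py 464 192.5 48 -0.043
```

```text
win resid [ 0.     -0.0008  0.0006  0.0004 -0.     -0.0001] phi0 0.0027
t 26.40 tcp [461.8 144.2  46.2] yaw -0.0433 roll -0.0219 Fz -7.2 w 0.289 head [152.9  25.8 255.9] n473 e1.3
head in meter frame (scene) [150.7 -37.2 274.7]
psi meas 0.1165 pred 0.1164 filt 0.1164 vel -0.0734  e 0.0583+-0.0011 unst 0.3553
goal slide cm [ 0.01 -4.84 -0.07] turn -0.000 | pivot lateral remaining mm 48.4
pivot tool-y rows cm: [-0.93, -2.22, -3.55, -4.78, -5.84, -6.73, -7.46, -8.03, -8.48, -8.82, -9.06, -9.21]
psi plan [0.08, 0.049, 0.029, 0.02, 0.017, 0.018, 0.022, 0.026, 0.03, 0.034, 0.037, 0.041]
```

```bash
export OMP_NUM_THREADS=2; python3 -m pendant '[{"slide":[0,-0.9,0],"turn":0},{"slide":[0,-2.1,0],"turn":0},{"slide":[0,-3.3,0],"turn":0},{"slide":[0,-4.4,0],"turn":0},{"slide":[0,-5.3,0],"turn":0},{"slide":[0,-6.0,0],"turn":0},{"slide":[0,-6.5,0],"turn":0}]'; WD=0.05 RW=-0.9,-2.1,-3.3,-4.4,-5.3,-6,-6.5 python3 ctl.py 464 192.5 48 -0.043
```

```text
time: 27.15
tcp_pos: [464.5, 210.5, 47.6]
tcp_rot: [-0.011, 1.0, -0.021, -0.0]
wrist_force: [0.4, -0.3, -7.9]
width: 0.29
win resid [ 0.     -0.0017 -0.0017  0.0021  0.0025 -0.0011] phi0 0.0039
t 27.15 tcp [464.5 210.5  47.6] yaw -0.0425 roll -0.0223 Fz -7.9 w 0.290 head [152.7  13.8 257.5] n465 e1.3
head in meter frame (scene) [150.5  17.2 277.7]
psi meas 0.0594 pred 0.0583 filt 0.0583 vel 0.3426  e 0.0559+-0.0009 unst 0.3603
goal slide cm [ 0.02  1.8  -0.08] turn 0.001 | pivot lateral remaining mm -18.1
pivot tool-y rows cm: [-1.22, -2.86, -4.49, -5.91, -7.03, -7.86, -8.42, -8.75, -8.88, -8.84, -8.67, -8.4]
psi plan [0.049, 0.018, -0.002, -0.01, -0.01, -0.004, 0.003, 0.012, 0.02, 0.027, 0.034, 0.04]
```

```bash
export OMP_NUM_THREADS=2; python3 -m pendant '[{"slide":[0,-1.1,0],"turn":0},{"slide":[0,-2.6,0],"turn":0},{"slide":[0,-3.9,0],"turn":0},{"slide":[0,-4.8,0],"turn":0},{"slide":[0,-5.2,0],"turn":0}]'; WD=0.06 RW=-1.1,-2.6,-3.9,-4.8,-5.2 python3 ctl.py 464 192.5 48 -0.043
```

```text
time: 27.7
tcp_pos: [466.8, 264.2, 48.9]
tcp_rot: [-0.012, 1.0, -0.021, 0.0]
wrist_force: [-0.7, -0.1, -7.7]
width: 0.289
win resid [ 0.0004 -0.0006  0.001   0.0013 -0.0029  0.0009] phi0 0.0042
t 27.70 tcp [466.8 264.2  48.9] yaw -0.0411 roll -0.0234 Fz -7.7 w 0.289 head [153.1   7.7 257.6] n456 e1.3
head in meter frame (scene) [150.8  65.1 279.2]
psi meas 0.0304 pred 0.0314 filt 0.0314 vel 0.3392  e 0.0585+-0.0011 unst 0.1393
goal slide cm [ 0.01  7.18 -0.08] turn 0.002 | pivot lateral remaining mm -72.1
pivot tool-y rows cm: [-0.63, -1.46, -2.27, -2.94, -3.43, -3.74, -3.88, -3.87, -3.74, -3.51, -3.2, -2.82]
psi plan [0.041, 0.028, 0.019, 0.016, 0.018, 0.021, 0.027, 0.032, 0.037, 0.042, 0.046, 0.05]
```

```bash
export OMP_NUM_THREADS=2; python3 -m pendant '[{"slide":[0,-0.6,0],"turn":0},{"slide":[0,-1.4,0],"turn":0},{"slide":[0,-2.1,0],"turn":0},{"slide":[0,-2.5,0],"turn":0},{"slide":[0,-2.7,0],"turn":0.001},{"slide":[0,-2.7,0],"turn":0.001}]'; WD=0.06 RW=-0.6,-1.4,-2.1,-2.5,-2.7,-2.7 python3 ctl.py 464 192.5 48 -0.043
```

```text
time: 28.35
tcp_pos: [467.9, 291.5, 49.5]
tcp_rot: [-0.012, 1.0, -0.021, -0.0]
wrist_force: [0.0, 1.0, -8.1]
width: 0.29
win resid [-0.      0.0035  0.0038 -0.0036 -0.0061  0.0024] phi0 0.0029
t 28.35 tcp [467.9 291.5  49.5] yaw -0.0418 roll -0.0236 Fz -8.1 w 0.290 head [152.6   5.2 257.8] n431 e1.4
head in meter frame (scene) [150.3  89.8 279.9]
psi meas 0.0186 pred 0.0209 filt 0.0209 vel 0.0260  e 0.0628+-0.0009 unst -0.2832
goal slide cm [ 0.03  9.91 -0.08] turn 0.001 | pivot lateral remaining mm -99.2
pivot tool-y rows cm: [0.54, 1.33, 2.2, 3.06, 3.87, 4.63, 5.32, 5.96, 6.53, 7.05, 7.52, 7.94]
psi plan [0.04, 0.057, 0.069, 0.076, 0.08, 0.081, 0.081, 0.08, 0.079, 0.078, 0.077, 0.076]
```

```bash
export OMP_NUM_THREADS=1
cat > id3.py <<'E'
import json,numpy as np,sys
from scipy.optimize import least_squares
from scipy.linalg import expm
H=json.load(open('log2.json'))
def win(p,W=4,det=False,H=H):
    mf,If,cf,lag,Kf,tau=p
    I=.0097*If; ml=.25*.188*mf; k=ml*9.81-.34; c=.055*cf; a1,a0,g,b=c/I,k/I,ml/I,.34/I; h=.025
    M=np.zeros((5,5)); M[:2,:2]=[[-a1,1],[a0,0]]; M[:2,2]=[g*a1,-g*a0]; M[2,3]=1; M[1,4]=b; E=expm(M*h)
    out=[];inf=[]
    for s in range(0,len(H)-W):
        Hs=H[s:s+W+1]; X=np.zeros((2,4)); X[0,0]=1;X[1,1]=1; rr=[X[0,:3].copy()]; rh=[Hs[0]['ym']+g*Hs[0]['d']]
        for h0,h1 in zip(Hs[:-1],Hs[1:]):
            T=h1['t']-h0['t']; r=[0.]+[float(q) for q in h1['rw'].split(',')]
            tk=[-1.]+[T-.1*(len(r)-1-j)+lag for j in range(len(r))]; m=max(1,int(round(T/h))); tg=np.linspace(0,T,m+1)
            q=np.interp(tg,tk,[0.]+r)
            dv=h0['d']-(q-q[0])/100; dv=dv+(h1['d']-dv[-1])*tg/T
            for j in range(m):
                al=(j+.5)/m; ph=Kf*(h0['roll']*(1-al)+h1['roll']*al)
                X=E[:2,:2]@X; X[:,3]+=E[:2,2]*dv[j]+E[:2,3]*(dv[j+1]-dv[j])/h+E[:2,4]*ph; X[:,2]+=E[:2,4]
            rr.append(X[0,:3].copy()); rh.append(h1['ym']+g*h1['d']-X[0,3])
        rr=np.array(rr);rh=np.array(rh); pw=.001/.004
        sol=np.linalg.lstsq(np.vstack([rr,[0,0,pw]]),np.r_[rh,pw*.0015],rcond=None)[0]; out.append(rr@sol-rh); inf.append(sol[2])
    return (np.array(out),np.array(inf)) if det else np.concatenate(out)
f=lambda p:np.r_[win(p)/.001,(p[0]-1)/.06,(p[1]-1)/.06,(p[2]-1)/.1,(p[3]-.01)/.03,(p[4]-1)/.3]
r=least_squares(f,[1,1,1,.01,1,0],loss='soft_l1',x_scale=[.05,.05,.05,.02,.2,1],max_nfev=15)
print(np.round(r.x,3),r.cost, f([1,1,1,.01,1,0]).std())
o,i=win(r.x,det=True)
for k in range(len(o)): print(round(H[k+4]['t'],2),np.round(o[k]*1000,1),round(i[k],4))
E
timeout 200 python3 id3.py
```

```text
[1.044 0.975 1.151 0.02  1.37  0.   ] 19.707924067758704 0.847931050348977
12.1 [ 0.  -0.  -0.3  0.6 -0.3] 0.0055
12.85 [-0.   0.1  0.7 -0.8  0.1] 0.0052
13.7 [-0.   0.2 -1.   1.1 -0.2] 0.0055
14.55 [ 0.  -1.   1.1 -0.  -0. ] 0.0055
15.4 [-0.   0.9 -0.3 -0.6  0.1] 0.0056
16.35 [-0.   0.  -0.2  0.4 -0.1] 0.0054
17.3 [-0.   0.3  0.7 -1.   0.2] 0.0052
18.25 [-0.   0.6 -1.   0.6 -0.1] 0.0052
19.2 [ 0.  -0.7  0.9 -0.1 -0. ] 0.0051
20.15 [-0.   0.5 -0.4 -0.   0. ] 0.0052
20.7 [ 0.  -1.  -0.2  2.  -0.7] 0.0055
21.3 [ 0.  -0.6  1.6 -1.   0.2] 0.0057
21.85 [-0.   1.2 -1.3  0.2  0. ] 0.0059
22.5 [ 0.  -1.   0.6  0.8 -0.3] 0.0058
23.15 [ 0.  -0.   0.3 -0.1  0. ] 0.0062
23.6 [ 0.  -0.2 -0.2  0.9 -0.4] 0.0064
24.05 [ 0.  -1.1  0.8  0.9 -0.5] 0.0069
24.6 [-0.   0.9  0.6 -1.9  0.5] 0.0067
25.45 [-0.   1.3 -1.3  0.1  0. ] 0.0063
25.5 [ 0.  -0.6  0.8  0.  -0.1] 0.0059
26.35 [-0.   0.8 -0.3 -0.5  0.1] 0.0059
26.4 [-0.   0.2 -0.  -0.1  0.1] 0.0056
27.15 [ 0.1 -0.1  0.   0.2 -0.1] 0.0058
27.7 [-0.   0.   0.2 -0.2  0. ] 0.0058
28.35 [-0.4  0.6  0.8 -1.3  0.3] 0.0047
```

```bash
export OMP_NUM_THREADS=2
python3 - <<'E'
s=open('ctl.py').read()
s=s.replace("mf=.98; PHI=0.0015; I,c_,ml=0.0097*mf,0.055,0.25*0.188*mf","KF=1.37; mf=1.044; PHI=0.0055; I,c_,ml=0.0097*.975,0.0633,0.25*0.188*mf")
s=s.replace("LAG=0.01","LAG=0.02").replace("ph=h0['roll']*(1-al)+h1['roll']*al","ph=KF*(h0['roll']*(1-al)+h1['roll']*al)")
s=s.replace("ee=-b_/a0*(roll+sol[2])","ee=-b_/a0*(KF*np.mean([q['roll'] for q in H[-3:]])+sol[2])").replace("pw=.0015/.004","pw=.001/.001").replace("'W','5'","'W','4'")
open('ctl.py','w').write(s)
E
grep -n "k_=\|KF" ctl.py | head; WD=0.06 python3 ctl.py 464 192.5 48 -0.043
```

```text
5:KF=1.37; mf=1.044; PHI=0.0055; I,c_,ml=0.0097*.975,0.0633,0.25*0.188*mf; k_=ml*9.81-.34
33:            al=(j+.5)/m; ph=KF*(h0['roll']*(1-al)+h1['roll']*al)
39:    xf=X[:,:3]@sol+X[:,3]; ee=-b_/a0*(KF*np.mean([q['roll'] for q in H[-3:]])+sol[2])
win resid [-0.      0.0009 -0.0015 -0.0003  0.0006] phi0 0.0047
t 28.40 tcp [467.9 291.2  49.5] yaw -0.0420 roll -0.0234 Fz -7.2 w 0.288 head [152.9   5.2 257.9] n431 e1.5
head in meter frame (scene) [150.5  89.5 280. ]
psi meas 0.0185 pred 0.0191 filt 0.0191 vel -0.0326  e 0.0661+-0.0013 unst -0.4299
goal slide cm [ 0.03  9.88 -0.09] turn 0.001 | pivot lateral remaining mm -99.0
pivot tool-y rows cm: [0.85, 2.07, 3.39, 4.66, 5.82, 6.86, 7.76, 8.54, 9.21, 9.77, 10.24, 10.63]
psi plan [0.043, 0.068, 0.085, 0.094, 0.097, 0.097, 0.096, 0.093, 0.091, 0.088, 0.086, 0.083]
```

```bash
export OMP_NUM_THREADS=2; python3 -m pendant '[{"slide":[0,0.85,0],"turn":0},{"slide":[0,2.05,0],"turn":0},{"slide":[0,3.35,0.05],"turn":0.001},{"slide":[0,4.6,0.05],"turn":0.001},{"slide":[0,5.7,0.1],"turn":0.001},{"slide":[0,6.6,0.1],"turn":0.001}]'; WD=0.06 RW=0.85,2.05,3.35,4.6,5.7,6.6 python3 ctl.py 464 192.5 48 -0.043
```

```text
time: 29.05
tcp_pos: [464.9, 223.7, 46.9]
tcp_rot: [-0.012, 1.0, -0.022, -0.0]
wrist_force: [0.0, -0.1, -7.0]
width: 0.291
win resid [ 0.     -0.0018  0.0005  0.0015 -0.0005] phi0 0.0050
t 29.05 tcp [464.9 223.7  46.9] yaw -0.0443 roll -0.0231 Fz -7.0 w 0.291 head [153.2  22.4 256.5] n460 e1.2
head in meter frame (scene) [150.9  38.8 276. ]
psi meas 0.1003 pred 0.0998 filt 0.0998 vel -0.4988  e 0.0650+-0.0011 unst -0.2045
goal slide cm [ 0.04  3.12 -0.19] turn -0.001 | pivot lateral remaining mm -31.0
pivot tool-y rows cm: [0.42, 1.04, 1.72, 2.36, 2.94, 3.44, 3.85, 4.19, 4.46, 4.67, 4.82, 4.92]
psi plan [0.071, 0.075, 0.08, 0.083, 0.084, 0.084, 0.082, 0.081, 0.079, 0.077, 0.075, 0.074]
```

```bash
export OMP_NUM_THREADS=2; python3 -m pendant '[{"slide":[0,0.4,0],"turn":0},{"slide":[0,1.05,0],"turn":0},{"slide":[0,1.7,-0.05],"turn":-0.001},{"slide":[0,2.35,-0.1],"turn":-0.001},{"slide":[0,2.9,-0.1],"turn":-0.001},{"slide":[0,3.3,-0.1],"turn":-0.001}]'; WD=0.06 RW=0.4,1.05,1.7,2.35,2.9,3.3 python3 ctl.py 464 192 48 -0.043
```

```text
time: 29.7
tcp_pos: [463.4, 189.1, 47.1]
tcp_rot: [-0.011, 1.0, -0.022, -0.0]
wrist_force: [0.5, 0.0, -7.9]
width: 0.29
win resid [ 0.     -0.0012 -0.0001  0.0023 -0.0006] phi0 0.0065
t 29.70 tcp [463.4 189.1  47.1] yaw -0.0438 roll -0.0214 Fz -7.9 w 0.290 head [153.3  23.4 256.1] n468 e1.3
head in meter frame (scene) [150.9   5.2 275.8]
psi meas 0.1052 pred 0.1046 filt 0.1046 vel -0.1908  e 0.0589+-0.0010 unst 0.1958
goal slide cm [ 0.05 -0.29 -0.09] turn -0.001 | pivot lateral remaining mm 3.0
pivot tool-y rows cm: [-0.54, -1.26, -1.99, -2.63, -3.16, -3.57, -3.87, -4.08, -4.2, -4.26, -4.25, -4.19]
psi plan [0.07, 0.051, 0.04, 0.035, 0.035, 0.036, 0.039, 0.042, 0.045, 0.047, 0.05, 0.052]
```

```bash
export OMP_NUM_THREADS=2; python3 -m pendant '[{"slide":[0,-0.75,0],"turn":0},{"slide":[0,-1.8,0],"turn":0},{"slide":[0,-2.8,-0.05],"turn":-0.001},{"slide":[0,-3.5,-0.1],"turn":-0.001},{"slide":[0,-4.0,-0.1],"turn":-0.001},{"slide":[0,-4.2,-0.1],"turn":-0.001}]'; WD=0.06 RW=-0.75,-1.8,-2.8,-3.5,-4,-4.2 python3 ctl.py 464 192 48 -0.043
```

```text
time: 30.45
tcp_pos: [465.2, 232.2, 49.0]
tcp_rot: [-0.011, 1.0, -0.021, -0.0]
wrist_force: [1.2, 1.0, -7.7]
width: 0.291
ym [np.float64(0.0405), np.float64(0.0504), np.float64(0.0553)] d mm [np.float64(429.0), np.float64(428.8), np.float64(428.4)]
win resid [-0.     -0.0001  0.001   0.0031 -0.0008 -0.0023 -0.0016 -0.0001 -0.001
  0.0019] phi0 0.0060
t 30.55 tcp [465.1 231.7  48.9] yaw -0.0424 roll -0.0214 Fz -7.1 w 0.286 head [153.2  12.9 257.2] n461 e1.4
head in meter frame (scene) [150.7  37.6 278.7]
psi meas 0.0553 pred 0.0573 filt 0.0573 vel 0.0798  e 0.0569+-0.0007 unst 0.0829
goal slide cm [0.05 3.97 0.  ] turn 0.001 | pivot lateral remaining mm -39.8
pivot tool-y rows cm: [-0.35, -0.81, -1.23, -1.58, -1.82, -1.95, -1.99, -1.95, -1.84, -1.67, -1.46, -1.22]
psi plan [0.052, 0.042, 0.037, 0.036, 0.036, 0.039, 0.042, 0.044, 0.047, 0.05, 0.052, 0.054]
```

```bash
export OMP_NUM_THREADS=2; python3 -m pendant '[{"slide":[0,-0.35,0],"turn":0},{"slide":[0,-0.85,0],"turn":0},{"slide":[0,-1.3,0.05],"turn":0.001},{"slide":[0,-1.65,0.1],"turn":0.001},{"slide":[0,-1.8,0.1],"turn":0.001}]'; WD=0.05 RW=-0.35,-0.85,-1.3,-1.65,-1.8 python3 ctl.py 464 192 48 -0.043
```

```text
time: 31.1
tcp_pos: [465.9, 249.8, 48.1]
tcp_rot: [-0.011, 1.0, -0.022, -0.0]
wrist_force: [-0.5, -1.0, -7.7]
width: 0.291
ym [np.float64(0.0346), np.float64(0.0389), np.float64(0.041)] d mm [np.float64(446.4), np.float64(446.4), np.float64(446.1)]
win resid [-0.      0.0007 -0.0008 -0.0002 -0.0001 -0.0012  0.0016 -0.0001 -0.0008
  0.0007] phi0 0.0051
t 31.20 tcp [465.9 249.6  48.1] yaw -0.0434 roll -0.0212 Fz -8.4 w 0.290 head [153.    9.9 257.5] n463 e1.3
head in meter frame (scene) [150.4  52.4 278.2]
psi meas 0.0410 pred 0.0417 filt 0.0417 vel 0.0240  e 0.0579+-0.0008 unst -0.1127
goal slide cm [ 0.06  5.76 -0.11] turn -0.000 | pivot lateral remaining mm -57.6
pivot tool-y rows cm: [0.11, 0.3, 0.54, 0.82, 1.13, 1.45, 1.77, 2.09, 2.41, 2.72, 3.02, 3.3]
psi plan [0.046, 0.05, 0.053, 0.056, 0.058, 0.059, 0.061, 0.061, 0.062, 0.063, 0.063, 0.063]
```

```bash
export OMP_NUM_THREADS=2; python3 -m pendant '[{"slide":[0,0.1,0],"turn":0},{"slide":[0,0.35,0],"turn":0},{"slide":[0,0.6,0],"turn":0},{"slide":[0,0.9,0],"turn":0},{"slide":[0,1.2,0],"turn":0},{"slide":[0,1.5,-0.05],"turn":0},{"slide":[0,1.75,-0.1],"turn":0}]'; WD=0.05 RW=0.1,0.35,0.6,0.9,1.2,1.5,1.75 python3 ctl.py 464 192 48 -0.043
```

```text
time: 31.95
tcp_pos: [465.1, 231.5, 48.8]
tcp_rot: [-0.01, 1.0, -0.022, -0.001]
wrist_force: [0.2, -0.3, -8.1]
width: 0.29
ym [np.float64(0.0708), np.float64(0.0686), np.float64(0.0622)] d mm [np.float64(428.0), np.float64(427.7), np.float64(428.0)]
win resid [ 0.     -0.001  -0.0019  0.0008  0.0007  0.0002  0.0018  0.0002 -0.0011
  0.0004] phi0 0.0058
t 32.05 tcp [465.2 231.6  48.9] yaw -0.0440 roll -0.0210 Fz -7.6 w 0.289 head [153.2  14.4 257.4] n460 e1.3
head in meter frame (scene) [150.8  38.7 278.9]
psi meas 0.0622 pred 0.0626 filt 0.0626 vel -0.0462  e 0.0547+-0.0007 unst 0.0206
goal slide cm [0.05 3.96 0.01] turn -0.001 | pivot lateral remaining mm -39.4
pivot tool-y rows cm: [-0.21, -0.47, -0.69, -0.82, -0.87, -0.85, -0.76, -0.61, -0.43, -0.21, 0.03, 0.28]
psi plan [0.051, 0.043, 0.04, 0.04, 0.041, 0.044, 0.046, 0.048, 0.051, 0.052, 0.054, 0.055]
```

```bash
export OMP_NUM_THREADS=2; python3 -m pendant '[{"slide":[0,-0.4,0],"turn":0},{"slide":[0,-0.95,0],"turn":0},{"slide":[0,-1.4,0.05],"turn":0},{"slide":[0,-1.7,0.05],"turn":0},{"slide":[0,-1.8,0.05],"turn":0}]'; WD=0.04 RW=-0.4,-0.95,-1.4,-1.7,-1.8 python3 ctl.py 464 192 48 -0.043
```

```text
time: 32.6
tcp_pos: [465.9, 250.4, 48.7]
tcp_rot: [-0.011, 1.0, -0.022, -0.0]
wrist_force: [-1.1, 0.1, -8.3]
width: 0.286
ym [np.float64(0.0207), np.float64(0.0228), np.float64(0.0265)] d mm [np.float64(447.0), np.float64(446.9), np.float64(446.6)]
win resid [ 0.     -0.0002 -0.0007  0.001   0.0003 -0.0008  0.0008 -0.      0.0008
 -0.0009] phi0 0.0063
t 32.70 tcp [465.9 250.   48.7] yaw -0.0434 roll -0.0210 Fz -8.0 w 0.288 head [153.2   6.9 257.5] n452 e1.3
head in meter frame (scene) [150.7  49.7 278.8]
psi meas 0.0265 pred 0.0256 filt 0.0256 vel -0.0081  e 0.0547+-0.0008 unst -0.2540
goal slide cm [ 0.06  5.8  -0.05] turn -0.000 | pivot lateral remaining mm -58.0
pivot tool-y rows cm: [0.54, 1.3, 2.11, 2.87, 3.55, 4.14, 4.64, 5.06, 5.41, 5.68, 5.91, 6.08]
psi plan [0.042, 0.058, 0.068, 0.074, 0.075, 0.075, 0.073, 0.071, 0.069, 0.067, 0.065, 0.064]
```

```bash
export OMP_NUM_THREADS=2; python3 -m pendant '[{"slide":[0,0.5,0],"turn":0},{"slide":[0,1.25,0],"turn":0},{"slide":[0,2.0,0],"turn":0},{"slide":[0,2.7,0],"turn":0},{"slide":[0,3.3,0],"turn":0},{"slide":[0,3.8,-0.1],"turn":0},{"slide":[0,4.15,-0.1],"turn":0},{"slide":[0,4.3,-0.1],"turn":0}]'; WD=0.04 RW=0.5,1.25,2,2.7,3.3,3.8,4.15,4.3 python3 ctl.py 464 192 48 -0.043
```

```text
time: 33.55
tcp_pos: [464.1, 206.5, 48.9]
tcp_rot: [-0.011, 1.0, -0.022, -0.0]
wrist_force: [0.1, 0.1, -6.9]
width: 0.284
ym [np.float64(0.0511), np.float64(0.0425), np.float64(0.0384)] d mm [np.float64(402.9), np.float64(402.9), np.float64(403.2)]
win resid [-0.      0.0003 -0.0008  0.0008 -0.      0.0008 -0.0009 -0.0001  0.0015
 -0.0013] phi0 0.0063
t 33.65 tcp [464.1 206.8  48.8] yaw -0.0439 roll -0.0211 Fz -7.9 w 0.288 head [152.9   9.4 257.4] n468 e1.4
head in meter frame (scene) [150.4   8.9 278.9]
psi meas 0.0384 pred 0.0371 filt 0.0371 vel -0.0892  e 0.0542+-0.0007 unst -0.2340
goal slide cm [0.06 1.48 0.05] turn -0.001 | pivot lateral remaining mm -14.6
pivot tool-y rows cm: [0.67, 1.58, 2.47, 3.25, 3.87, 4.32, 4.64, 4.83, 4.92, 4.92, 4.86, 4.75]
psi plan [0.052, 0.071, 0.082, 0.085, 0.085, 0.082, 0.078, 0.073, 0.069, 0.066, 0.062, 0.06]
```

```bash
export OMP_NUM_THREADS=2; python3 -m pendant '[{"slide":[0,0.65,0],"turn":0},{"slide":[0,1.6,0],"turn":0},{"slide":[0,2.5,0],"turn":0},{"slide":[0,3.25,0],"turn":0},{"slide":[0,3.85,-0.05],"turn":0},{"slide":[0,4.3,-0.1],"turn":0},{"slide":[0,4.6,-0.1],"turn":0}]'; WD=0.04 RW=0.65,1.6,2.5,3.25,3.85,4.3,4.6 python3 ctl.py 464 192 48 -0.043
```

```text
time: 34.4
tcp_pos: [462.2, 160.5, 49.0]
tcp_rot: [-0.011, 1.0, -0.022, -0.0]
wrist_force: [0.7, 0.2, -8.7]
width: 0.293
ym [np.float64(0.0757), np.float64(0.0699), np.float64(0.0624)] d mm [np.float64(356.8), np.float64(356.6), np.float64(357.0)]
win resid [-0.     -0.0001  0.0008 -0.0009  0.0001  0.0016 -0.0011  0.0005 -0.0004
 -0.0002] phi0 0.0063
t 34.50 tcp [462.1 160.6  48.9] yaw -0.0443 roll -0.0213 Fz -7.4 w 0.291 head [153.2  14.4 257.2] n478 e1.3
head in meter frame (scene) [150.7 -32.3 278.8]
psi meas 0.0624 pred 0.0622 filt 0.0622 vel -0.0760  e 0.0545+-0.0007 unst -0.0109
goal slide cm [ 0.05 -3.14  0.16] turn -0.001 | pivot lateral remaining mm 31.6
pivot tool-y rows cm: [0.18, 0.39, 0.56, 0.65, 0.67, 0.62, 0.51, 0.36, 0.17, -0.03, -0.26, -0.49]
psi plan [0.063, 0.066, 0.068, 0.068, 0.066, 0.063, 0.061, 0.059, 0.057, 0.055, 0.054, 0.053]
```

```bash
export OMP_NUM_THREADS=2; python3 -m pendant '[{"slide":[0,0.06,0],"turn":0},{"slide":[0,0.17,0],"turn":0},{"slide":[0,0.28,0],"turn":0},{"slide":[0,0.39,0],"turn":0},{"slide":[0,0.49,0.05],"turn":0},{"slide":[0,0.55,0.05],"turn":0},{"slide":[0,0.59,0.05],"turn":0},{"slide":[0,0.58,0.05],"turn":0}]'; RW=0.06,0.17,0.28,0.39,0.49,0.55,0.59,0.58 python3 ctl.py 464 193 48 -0.043; python3 plan.py 39 2.2;  python3 plan.py 39 3
```

```text
time: 35.35
tcp_pos: [461.9, 155.1, 48.3]
tcp_rot: [-0.011, 1.0, -0.022, -0.0]
wrist_force: [1.3, 0.0, -8.4]
width: 0.286
ym [np.float64(0.0588), np.float64(0.0605), np.float64(0.0585)] d mm [np.float64(351.5), np.float64(351.5), np.float64(351.6)]
win resid [-0.      0.0001  0.0017 -0.0011  0.0004 -0.0005 -0.0003  0.0007 -0.0013
  0.0006] phi0 0.0063
t 35.45 tcp [461.9 155.2  48.3] yaw -0.0440 roll -0.0216 Fz -7.1 w 0.287 head [152.9  13.6 257.3] n479 e1.3
head in meter frame (scene) [150.4 -38.6 278.2]
psi meas 0.0585 pred 0.0592 filt 0.0592 vel 0.0035  e 0.0560+-0.0007 unst 0.0306
goal slide cm [ 0.04 -3.79  0.11] turn -0.001 | pivot lateral remaining mm 38.0
pivot tool-y rows cm: [0.02, 0.03, 0.01, -0.03, -0.1, -0.2, -0.32, -0.45, -0.6, -0.75, -0.92, -1.09]
psi plan [0.061, 0.061, 0.061, 0.061, 0.06, 0.059, 0.059, 0.058, 0.057, 0.056, 0.056, 0.055]
tool-y cm [0.07, 0.17, 0.25, 0.29, 0.27, 0.18, 0.02, -0.21, -0.51, -0.87, -1.27, -1.7, -2.14, -2.58, -2.99, -3.35, -3.64, -3.85, -3.95, -3.96, -3.9, -3.9]
psi [0.063, 0.066, 0.068, 0.069, 0.069, 0.068, 0.065, 0.062, 0.059, 0.056, 0.052, 0.048, 0.045, 0.043, 0.041, 0.041, 0.041, 0.043, 0.047, 0.052, 0.056, 0.056]
tool-y cm [0.01, 0.02, 0.01, -0.01, -0.05, -0.12, -0.21, -0.32, -0.46, -0.63, -0.81, -1.02, -1.24, -1.48, -1.73, -1.98, -2.23, -2.48, -2.73, -2.96, -3.18, -3.38, -3.56, -3.7, -3.81, -3.88, -3.92, -3.92, -3.9, -3.9]
psi [0.06, 0.061, 0.062, 0.062, 0.062, 0.062, 0.061, 0.061, 0.06, 0.059, 0.058, 0.057, 0.056, 0.055, 0.054, 0.053, 0.052, 0.051, 0.05, 0.049, 0.049, 0.049, 0.049, 0.049, 0.05, 0.051, 0.053, 0.054, 0.056, 0.056]
```

```bash
export OMP_NUM_THREADS=2; python3 -m pendant '[{"slide":[0,0.05,0],"turn":0},{"slide":[0,0.1,0],"turn":0},{"slide":[0,0.15,0],"turn":0},{"slide":[0,0.15,0],"turn":0},{"slide":[0,0.1,0],"turn":0},{"slide":[0,0.0,0],"turn":0},{"slide":[0,-0.15,0],"turn":0},{"slide":[0,-0.35,0],"turn":0},{"slide":[0,-0.65,0],"turn":-0.001},{"slide":[0,-1.0,0],"turn":-0.001}]'; RW=0.05,0.1,0.15,0.15,0.1,0,-0.15,-0.35,-0.65,-1.0 python3 ctl.py 464 194 48 -0.043; python3 plan.py 29 1.4;  python3 plan.py 29 1.8
```

```text
time: 36.5
tcp_pos: [462.4, 165.5, 48.6]
tcp_rot: [-0.011, 1.0, -0.021, -0.0]
wrist_force: [0.1, 0.3, -7.3]
width: 0.288
ym [np.float64(0.042), np.float64(0.0447), np.float64(0.0505)] d mm [np.float64(362.0), np.float64(362.7), np.float64(362.4)]
win resid [-0.      0.0008 -0.0001  0.0001  0.0005 -0.0015  0.0003  0.0004  0.0001
 -0.0003] phi0 0.0060
t 36.60 tcp [462.4 165.8  48.6] yaw -0.0423 roll -0.0220 Fz -8.0 w 0.285 head [152.9  11.9 257. ] n473 e1.2
head in meter frame (scene) [150.4 -29.4 278.2]
psi meas 0.0505 pred 0.0501 filt 0.0501 vel 0.0611  e 0.0580+-0.0007 unst -0.0050
goal slide cm [ 0.04 -2.83  0.12] turn 0.001 | pivot lateral remaining mm 28.2
pivot tool-y rows cm: [0.09, 0.19, 0.28, 0.33, 0.35, 0.34, 0.3, 0.24, 0.15, 0.05, -0.06, -0.19]
psi plan [0.059, 0.062, 0.064, 0.065, 0.064, 0.063, 0.063, 0.062, 0.061, 0.06, 0.059, 0.059]
tool-y cm [0.48, 1.08, 1.53, 1.7, 1.52, 0.99, 0.19, -0.77, -1.75, -2.56, -3.06, -3.14, -2.9, -2.9]
psi [0.074, 0.091, 0.098, 0.095, 0.084, 0.068, 0.05, 0.033, 0.022, 0.018, 0.024, 0.039, 0.058, 0.058]
tool-y cm [0.22, 0.53, 0.81, 1.01, 1.08, 1.0, 0.76, 0.38, -0.11, -0.69, -1.29, -1.88, -2.39, -2.78, -2.99, -3.01, -2.9, -2.9]
psi [0.064, 0.073, 0.079, 0.081, 0.08, 0.076, 0.07, 0.062, 0.055, 0.047, 0.041, 0.037, 0.035, 0.036, 0.041, 0.05, 0.058, 0.058]
```

```bash
export OMP_NUM_THREADS=2; python3 -m pendant '[{"slide":[0,0.22,0],"turn":0},{"slide":[0,0.53,0],"turn":0},{"slide":[0,0.8,0],"turn":0},{"slide":[0,1.0,0],"turn":0},{"slide":[0,1.08,0.05],"turn":0},{"slide":[0,1.0,0.05],"turn":0.001},{"slide":[0,0.75,0.05],"turn":0.001},{"slide":[0,0.4,0.05],"turn":0.001}]'; RW=0.22,0.53,0.8,1,1.08,1,0.75,0.4 python3 ctl.py 464 194 48 -0.043; python3 plan.py 30 1.0;  python3 plan.py 30 1.3; python3 plan.py 30 1.8
```

```text
time: 37.45
tcp_pos: [462.2, 161.7, 48.0]
tcp_rot: [-0.011, 1.0, -0.022, -0.0]
wrist_force: [0.3, -0.6, -7.9]
width: 0.292
ym [np.float64(0.0715), np.float64(0.0748), np.float64(0.0815)] d mm [np.float64(358.2), np.float64(358.9), np.float64(358.7)]
win resid [ 0.      0.     -0.002  -0.0001  0.0012  0.001   0.0008 -0.0004 -0.0004
  0.0002] phi0 0.0063
t 37.55 tcp [462.3 162.1  48.1] yaw -0.0427 roll -0.0220 Fz -8.0 w 0.291 head [152.9  18.4 256.8] n477 e1.4
head in meter frame (scene) [150.5 -26.6 277.5]
psi meas 0.0815 pred 0.0817 filt 0.0817 vel 0.1081  e 0.0576+-0.0007 unst 0.3119
goal slide cm [ 0.04 -3.19  0.08] turn 0.000 | pivot lateral remaining mm 31.9
pivot tool-y rows cm: [-0.69, -1.65, -2.68, -3.65, -4.51, -5.25, -5.87, -6.37, -6.77, -7.08, -7.3, -7.45]
psi plan [0.069, 0.05, 0.037, 0.031, 0.029, 0.029, 0.031, 0.034, 0.036, 0.039, 0.042, 0.044]
tool-y cm [-2.17, -4.6, -6.2, -6.54, -5.71, -4.25, -2.92, -2.44, -3.0, -3.0]
psi [0.011, -0.042, -0.049, -0.015, 0.04, 0.09, 0.115, 0.101, 0.058, 0.058]
tool-y cm [-1.38, -3.24, -4.95, -6.15, -6.65, -6.47, -5.72, -4.66, -3.59, -2.84, -2.66, -3.0, -3.0]
psi [0.042, -0.001, -0.024, -0.025, -0.007, 0.021, 0.053, 0.082, 0.099, 0.1, 0.084, 0.058, 0.058]
tool-y cm [-0.84, -2.12, -3.53, -4.85, -5.94, -6.7, -7.1, -7.13, -6.82, -6.25, -5.5, -4.66, -3.87, -3.24, -2.87, -2.82, -3.0, -3.0]
psi [0.063, 0.035, 0.012, -0.001, -0.005, -0.001, 0.008, 0.022, 0.038, 0.055, 0.07, 0.082, 0.089, 0.09, 0.084, 0.072, 0.058, 0.058]
```

```bash
export OMP_NUM_THREADS=2; python3 plan.py 30 3.5; WP=30 python3 plan.py 30 4
```

```text
tool-y cm [-0.4, -1.09, -1.96, -2.93, -3.94, -4.95, -5.91, -6.79, -7.57, -8.24, -8.79, -9.2, -9.49, -9.65, -9.68, -9.6, -9.41, -9.13, -8.75, -8.31, -7.81, -7.26, -6.69, -6.1, -5.52, -4.96, -4.44, -3.97, -3.57, -3.26, -3.05, -2.94, -2.94, -3.0, -3.0]
psi [0.08, 0.068, 0.056, 0.045, 0.037, 0.031, 0.027, 0.024, 0.023, 0.023, 0.024, 0.026, 0.028, 0.031, 0.035, 0.038, 0.042, 0.046, 0.05, 0.054, 0.058, 0.062, 0.066, 0.069, 0.072, 0.074, 0.075, 0.076, 0.076, 0.074, 0.071, 0.067, 0.062, 0.058, 0.058]
tool-y cm [-0.58, -1.43, -2.39, -3.34, -4.24, -5.05, -5.78, -6.41, -6.96, -7.42, -7.79, -8.09, -8.31, -8.46, -8.54, -8.57, -8.54, -8.45, -8.32, -8.14, -7.92, -7.67, -7.39, -7.08, -6.75, -6.4, -6.04, -5.66, -5.29, -4.91, -4.54, -4.18, -3.84, -3.54, -3.27, -3.07, -2.96, -2.94, -3.0, -3.0]
psi [0.073, 0.057, 0.045, 0.038, 0.034, 0.032, 0.032, 0.033, 0.034, 0.035, 0.037, 0.038, 0.04, 0.041, 0.043, 0.044, 0.046, 0.047, 0.049, 0.05, 0.052, 0.053, 0.055, 0.057, 0.058, 0.06, 0.061, 0.063, 0.064, 0.066, 0.067, 0.068, 0.069, 0.07, 0.07, 0.069, 0.066, 0.062, 0.058, 0.058]
```

```bash
export OMP_NUM_THREADS=2; python3 -m pendant '[{"slide":[0,-0.5,0],"turn":0},{"slide":[0,-1.25,0],"turn":0},{"slide":[0,-2.15,0],"turn":0},{"slide":[0,-3.1,0],"turn":0},{"slide":[0,-4.05,0],"turn":0},{"slide":[0,-4.9,0.05],"turn":0},{"slide":[0,-5.6,0.05],"turn":0}]'; RW=-0.5,-1.25,-2.15,-3.1,-4.05,-4.9,-5.6 NF=3 python3 ctl.py 464 194 48 -0.043; WP=30 python3 plan.py -25 2.5;  python3 plan.py -25 2
```

```text
time: 38.3
tcp_pos: [464.5, 218.8, 48.6]
tcp_rot: [-0.011, 1.0, -0.021, -0.0]
wrist_force: [-0.4, 0.6, -8.4]
width: 0.289
ym [np.float64(0.0416), np.float64(0.0511), np.float64(0.0672)] d mm [np.float64(415.6), np.float64(416.6), np.float64(415.7)]
win resid [-0.      0.0005  0.0004  0.0002 -0.0004 -0.0003  0.0004 -0.0022  0.0006
  0.0012] phi0 0.0066
t 38.40 tcp [464.6 218.9  48.7] yaw -0.0413 roll -0.0219 Fz -8.4 w 0.288 head [153.   15.4 256.9] n463 e1.3
head in meter frame (scene) [150.5  27.4 278.2]
psi meas 0.0672 pred 0.0684 filt 0.0684 vel 0.1973  e 0.0572+-0.0007 unst 0.2922
goal slide cm [0.04 2.49 0.02] turn 0.002 | pivot lateral remaining mm -25.2
pivot tool-y rows cm: [-0.77, -1.84, -2.93, -3.93, -4.76, -5.42, -5.91, -6.25, -6.46, -6.55, -6.53, -6.43]
psi plan [0.06, 0.04, 0.026, 0.02, 0.019, 0.021, 0.024, 0.028, 0.032, 0.036, 0.04, 0.043]
tool-y cm [-0.9, -2.16, -3.46, -4.63, -5.57, -6.27, -6.71, -6.91, -6.89, -6.66, -6.24, -5.67, -4.96, -4.14, -3.23, -2.26, -1.25, -0.24, 0.72, 1.57, 2.24, 2.64, 2.71, 2.5, 2.5]
psi [0.055, 0.029, 0.011, 0.002, -0.0, 0.002, 0.007, 0.014, 0.021, 0.028, 0.036, 0.044, 0.052, 0.06, 0.067, 0.075, 0.082, 0.088, 0.093, 0.095, 0.094, 0.086, 0.073, 0.057, 0.057]
tool-y cm [-0.95, -2.4, -3.99, -5.46, -6.65, -7.44, -7.76, -7.62, -7.02, -6.03, -4.73, -3.23, -1.65, -0.12, 1.2, 2.19, 2.73, 2.78, 2.5, 2.5]
psi [0.053, 0.021, -0.005, -0.021, -0.027, -0.024, -0.013, 0.003, 0.023, 0.044, 0.066, 0.086, 0.102, 0.113, 0.117, 0.113, 0.1, 0.079, 0.057, 0.057]
```

```bash
export OMP_NUM_THREADS=2; python3 -m pendant '[{"slide":[0,-0.9,0],"turn":0},{"slide":[0,-2.2,0],"turn":0},{"slide":[0,-3.5,0],"turn":0},{"slide":[0,-4.6,0],"turn":0},{"slide":[0,-5.4,0.05],"turn":0.001},{"slide":[0,-5.9,0.05],"turn":0.001}]'; RW=-0.9,-2.2,-3.5,-4.6,-5.4,-5.9 NF=2 python3 ctl.py 464 194 48 -0.043; WP=30 python3 plan.py -84 2.5;  python3 plan.py -84 3
```

```text
time: 39.05
tcp_pos: [466.9, 278.3, 49.3]
tcp_rot: [-0.011, 1.0, -0.021, -0.0]
wrist_force: [0.1, 0.3, -7.7]
width: 0.286
ym [0.0672, np.float64(0.0263), np.float64(0.0343)] d mm [415.7, np.float64(475.1), np.float64(475.5)]
win resid [ 0.0002 -0.0003 -0.001  -0.0009 -0.0002 -0.0009  0.0021  0.003  -0.0026
  0.0013] phi0 0.0071
t 39.10 tcp [466.9 278.7  49.3] yaw -0.0415 roll -0.0220 Fz -7.7 w 0.286 head [153.    8.5 258. ] n437 e1.3
head in meter frame (scene) [150.2  80.3 279.9]
psi meas 0.0343 pred 0.0356 filt 0.0356 vel 0.2390  e 0.0544+-0.0007 unst 0.0806
goal slide cm [ 0.06  8.48 -0.06] turn 0.001 | pivot lateral remaining mm -85.0
pivot tool-y rows cm: [-0.39, -0.91, -1.4, -1.79, -2.06, -2.2, -2.22, -2.13, -1.95, -1.7, -1.38, -1.01]
psi plan [0.042, 0.034, 0.028, 0.027, 0.028, 0.03, 0.033, 0.037, 0.04, 0.043, 0.046, 0.049]
tool-y cm [-0.52, -1.21, -1.88, -2.42, -2.78, -2.94, -2.9, -2.68, -2.29, -1.75, -1.07, -0.29, 0.6, 1.56, 2.57, 3.62, 4.67, 5.7, 6.66, 7.5, 8.15, 8.54, 8.6, 8.4, 8.4]
psi [0.037, 0.024, 0.015, 0.011, 0.011, 0.014, 0.019, 0.025, 0.031, 0.037, 0.044, 0.05, 0.057, 0.064, 0.07, 0.077, 0.083, 0.088, 0.092, 0.093, 0.091, 0.083, 0.07, 0.055, 0.054]
tool-y cm [-0.26, -0.66, -1.14, -1.62, -2.06, -2.41, -2.65, -2.77, -2.76, -2.6, -2.31, -1.88, -1.34, -0.68, 0.06, 0.88, 1.76, 2.67, 3.59, 4.5, 5.37, 6.18, 6.91, 7.52, 8.0, 8.33, 8.49, 8.49, 8.4, 8.4]
psi [0.047, 0.041, 0.034, 0.028, 0.024, 0.022, 0.021, 0.022, 0.025, 0.028, 0.032, 0.036, 0.042, 0.047, 0.053, 0.058, 0.063, 0.068, 0.073, 0.077, 0.08, 0.082, 0.083, 0.082, 0.08, 0.075, 0.069, 0.061, 0.054, 0.054]
```

```bash
export OMP_NUM_THREADS=1; sed -i "s/^H=json.load.*/H=json.load(open('log2.json'))[20:]/; s/def win(p,W=4/def win(p,W=8/; s/pw\*.0015\]/pw*.006]/" id3.py; sed -i 's/(p\[0\]-1)\/.06,(p\[1\]-1)\/.06,(p\[2\]-1)\/.1/(p[0]-1)\/.1,(p[1]-1)\/.1,(p[2]-1)\/.2/' id3.py; timeout 300 python3 id3.py
```

```text
[ 1.04   1.048  1.103 -0.     0.995  0.   ] 84.51682437196064 1.6004369202878233
26.35 [-0.   1.2 -0.9 -0.9 -0.3  0.8  0.7 -0.8  0.2] -0.0023
26.4 [ 0.  -0.6 -0.7 -0.1  1.   0.9 -0.8 -0.3  0.3] -0.0024
27.15 [ 0.2 -0.2 -0.3  0.7  0.6 -1.  -0.4  0.2  0.1] -0.0023
27.7 [ 0.  -0.5  0.5  0.4 -1.2 -0.3  0.3  0.9 -0.2] -0.0022
28.35 [-0.4  0.6  0.3 -1.2 -0.4  0.2  0.9  0.1 -0.4] -0.0021
28.4 [-0.   0.4 -1.1 -0.3  0.3  0.9 -0.2 -0.8  0.7] -0.0022
29.05 [ 0.  -0.7  0.   0.7  1.1 -0.6 -1.2  0.2  0.3] -0.0024
29.7 [ 0.  -0.3  0.4  0.8 -0.6 -1.2  0.2  1.2 -0.8] -0.0022
29.75 [-0.3  0.4  0.9 -0.6 -1.2  0.2  0.8 -1.3  0.8] -0.0023
29.8 [-0.   1.  -0.6 -1.2  0.2  0.8 -1.3  0.9 -0. ] -0.0023
30.45 [ 0.  -0.4 -1.   0.3  1.  -1.   1.1  0.6 -0.8] -0.0023
30.5 [ 0.3 -0.7  0.3  0.6 -1.5  0.7  0.5 -0.8  0.3] -0.0021
30.55 [-0.2  0.3 -0.1 -2.1  0.1  1.  -0.1  1.2 -0.4] -0.0016
31.1 [ 0.  -0.1 -2.1  0.1  1.1 -0.   1.3  0.2 -0.5] -0.0015
31.15 [ 1.  -1.6  0.2  0.4 -0.7  0.6 -0.3 -0.9  1. ] -0.0012
31.2 [-0.6  0.9  0.3 -0.8  0.5 -0.4 -1.1  0.9  0.2] -0.0012
31.95 [-0.   0.4 -0.7  0.6 -0.4 -1.1  0.9  0.   0.1
[... 579 characters left out ...]
2 -0.4  0.4  0.7 -1.3  0.6] -0.0017
34.5 [ 0.8 -1.2  0.2  0.   0.7  0.5 -1.6  0.3  0.1] -0.0019
35.35 [-0.   0.1 -0.1  0.6  0.4 -1.6  0.2  0.3 -0.2] -0.0019
35.4 [-0.1 -0.2  0.6  0.5 -1.5  0.4  0.7  0.1 -0.6] -0.0019
35.45 [-0.2  0.4  0.1 -1.9 -0.1  1.2  0.7  0.1 -0.3] -0.0016
36.5 [ 0.   0.1 -1.9 -0.1  1.2  0.8  0.1 -0.1 -0.2] -0.0016
36.55 [ 1.  -1.5  0.   0.6  0.2 -0.4 -0.1 -0.2  0.2] -0.0013
36.6 [-0.4  0.6  0.3 -0.1 -0.7 -0.  -0.1  0.4 -0. ] -0.0012
37.45 [-0.   0.4  0.  -0.6 -0.1 -0.1  0.3 -0.8  0.7] -0.0013
37.5 [ 0.3 -0.  -0.6 -0.  -0.1  0.4 -0.9  0.6  0.1] -0.0013
37.55 [ 0.6 -0.8 -1.4 -1.4 -0.9  0.6  2.4  2.3 -1.3] -0.0004
38.3 [ 0.  -1.4 -1.4 -0.9  0.5  2.3  2.1 -1.8  0.6] -0.0004
```

```bash
export OMP_NUM_THREADS=2; sed -i 's/KF=1.37; mf=1.044; PHI=0.0055; I,c_,ml=0.0097\*.975,0.0633/KF=1.0; mf=1.04; PHI=-0.0012; I,c_,ml=0.0097*1.048,0.0607/; s/LAG=0.02/LAG=0.0/; s/pw=.001\/.001/pw=.001\/.0015/' ctl.py; sed -n 5,6p ctl.py; NF=2 W=8 python3 ctl.py 464 194 48 -0.043; WP=30 python3 plan.py -84 3
```

```text
KF=1.0; mf=1.04; PHI=-0.0012; I,c_,ml=0.0097*1.048,0.0607,0.25*0.188*mf; k_=ml*9.81-.34
a1,a0,g=c_/I,k_/I,ml/I; K=-0.42*0.34/k_; LAG=0.0
ym [0.0343, np.float64(0.0432), np.float64(0.0529)] d mm [475.5, np.float64(474.8), np.float64(474.1)]
win resid [ 0.0001 -0.0002 -0.0007  0.0011  0.001  -0.0034 -0.001   0.0023  0.001 ] phi0 0.0001
t 39.20 tcp [466.9 277.3  49.2] yaw -0.0420 roll -0.0207 Fz -8.3 w 0.294 head [153.2  12.4 257.3] n435 e1.6
head in meter frame (scene) [150.5  82.8 279.1]
psi meas 0.0529 pred 0.0539 filt 0.0539 vel 0.0809  e 0.0516+-0.0011 unst 0.0984
goal slide cm [ 0.06  8.34 -0.05] turn 0.001 | pivot lateral remaining mm -83.5
pivot tool-y rows cm: [-0.46, -1.08, -1.66, -2.12, -2.45, -2.64, -2.69, -2.63, -2.47, -2.23, -1.92, -1.55]
psi plan [0.045, 0.033, 0.025, 0.022, 0.022, 0.025, 0.028, 0.032, 0.035, 0.039, 0.042, 0.045]
tool-y cm [-0.45, -1.07, -1.69, -2.23, -2.64, -2.91, -3.03, -3.02, -2.87, -2.61, -2.24, -1.77, -1.21, -0.58, 0.11, 0.86, 1.64, 2.46, 3.3, 4.14, 4.98, 5.79, 6.56, 7.26, 7.86, 8.3, 8.54, 8.55, 8.4, 8.4]
psi [0.046, 0.033, 0.023, 0.018, 0.017, 0.018, 0.02, 0.023, 0.027, 0.03, 0.034, 0.038, 0.042, 0.046, 0.05, 0.054, 0.057, 0.061, 0.065, 0.069, 0.073, 0.076, 0.079, 0.08, 0.081, 0.078, 0.072, 0.062, 0.052, 0.052]
```

```bash
export OMP_NUM_THREADS=2; python3 -m pendant '[{"slide":[0,-0.45,0],"turn":0},{"slide":[0,-1.07,0],"turn":0},{"slide":[0,-1.69,0],"turn":0},{"slide":[0,-2.23,0.05],"turn":0},{"slide":[0,-2.64,0.05],"turn":0.001},{"slide":[0,-2.9,0.05],"turn":0.001},{"slide":[0,-3.0,0.1],"turn":0.001}]'; RW=-0.45,-1.07,-1.69,-2.23,-2.64,-2.9,-3.0 NF=3 W=8 python3 ctl.py 464 194 48 -0.043; WP=30 python3 plan.py -113 2.2;WP=30 python3 plan.py -113 2.6
```

```text
time: 39.95
tcp_pos: [468.2, 307.4, 48.9]
tcp_rot: [-0.01, 1.0, -0.021, -0.0]
wrist_force: [0.1, 1.3, -7.3]
width: 0.292
ym [np.float64(0.0204), np.float64(0.0217), np.float64(0.0224)] d mm [np.float64(504.1), np.float64(503.9), np.float64(503.7)]
win resid [-0.0003  0.0004 -0.0029 -0.0006  0.0026  0.0011 -0.0008 -0.0001  0.0006] phi0 -0.0007
t 40.05 tcp [468.  307.   48.7] yaw -0.0432 roll -0.0203 Fz -8.0 w 0.287 head [152.8   6.  257.4] n427 e1.5
head in meter frame (scene) [150.  105.9 278.7]
psi meas 0.0224 pred 0.0229 filt 0.0229 vel -0.0139  e 0.0516+-0.0010 unst -0.2360
goal slide cm [ 0.09 11.31 -0.16] turn -0.000 | pivot lateral remaining mm -113.1
pivot tool-y rows cm: [0.35, 0.89, 1.52, 2.18, 2.85, 3.5, 4.14, 4.76, 5.35, 5.91, 6.44, 6.95]
psi plan [0.031, 0.041, 0.048, 0.054, 0.057, 0.059, 0.06, 0.061, 0.061, 0.061, 0.061, 0.061]
tool-y cm [0.25, 0.67, 1.2, 1.81, 2.48, 3.18, 3.91, 4.66, 5.43, 6.2, 6.96, 7.71, 8.44, 9.14, 9.79, 10.38, 10.86, 11.22, 11.42, 11.43, 11.3, 11.3]
psi [0.027, 0.034, 0.04, 0.045, 0.049, 0.053, 0.056, 0.058, 0.061, 0.064, 0.066, 0.069, 0.071, 0.074, 0.075, 0.076, 0.076, 0.073, 0.068, 0.06, 0.052, 0.052]
tool-y cm [0.32, 0.83, 1.42, 2.07, 2.73, 3.39, 4.05, 4.69, 5.33, 5.95, 6.55, 7.13, 7.69, 8.23, 8.74, 9.22, 9.68, 10.1, 10.48, 10.8, 11.07, 11.26, 11.36, 11.37, 11.3, 11.3]
psi [0.03, 0.039, 0.046, 0.051, 0.054, 0.056, 0.058, 0.059, 0.06, 0.061, 0.061, 0.062, 0.063, 0.064, 0.064, 0.065, 0.066, 0.066, 0.066, 0.066, 0.065, 0.064, 0.061, 0.056, 0.052, 0.052]
```

```bash
export OMP_NUM_THREADS=2; python3 -m pendant '[{"slide":[0,0.3,0],"turn":0},{"slide":[0,0.75,0],"turn":0},{"slide":[0,1.35,0],"turn":0},{"slide":[0,2.0,0],"turn":0},{"slide":[0,2.65,0],"turn":0},{"slide":[0,3.35,0],"turn":0},{"slide":[0,4.05,0],"turn":0},{"slide":[0,4.75,0],"turn":0},{"slide":[0,5.45,-0.05],"turn":0},{"slide":[0,6.1,-0.1],"turn":0}]'; RW=0.3,0.75,1.35,2,2.65,3.35,4.05,4.75,5.45,6.1 NF=2 W=8 python3 ctl.py 464 194 48 -0.043; WP=30 python3 plan.py -51 1.2;WP=30 python3 plan.py -51 1.6
```

```text
time: 41.1
tcp_pos: [465.4, 245.3, 48.5]
tcp_rot: [-0.01, 1.0, -0.022, -0.001]
wrist_force: [-0.5, -0.1, -8.4]
width: 0.286
ym [0.0224, np.float64(0.0596), np.float64(0.0501)] d mm [503.7, np.float64(441.8), np.float64(440.7)]
win resid [-0.0019  0.0001  0.0031  0.0015 -0.0015 -0.0009 -0.0004 -0.0001  0.0004] phi0 -0.0008
t 41.15 tcp [465.4 244.3  48.5] yaw -0.0440 roll -0.0189 Fz -7.8 w 0.290 head [153.1  11.8 257.6] n452 e1.4
head in meter frame (scene) [150.3  48.8 278.8]
psi meas 0.0501 pred 0.0505 filt 0.0505 vel -0.2554  e 0.0503+-0.0009 unst -0.2539
goal slide cm [ 0.08  5.03 -0.04] turn -0.001 | pivot lateral remaining mm -50.2
pivot tool-y rows cm: [0.53, 1.31, 2.16, 2.98, 3.74, 4.41, 5.0, 5.5, 5.92, 6.27, 6.56, 6.8]
psi plan [0.044, 0.054, 0.063, 0.069, 0.071, 0.071, 0.071, 0.069, 0.067, 0.066, 0.064, 0.062]
tool-y cm [0.8, 1.89, 2.96, 3.85, 4.51, 4.93, 5.14, 5.19, 5.16, 5.11, 5.1, 5.1]
psi [0.054, 0.072, 0.084, 0.088, 0.085, 0.078, 0.07, 0.061, 0.055, 0.051, 0.05, 0.05]
tool-y cm [0.73, 1.74, 2.78, 3.71, 4.45, 5.0, 5.36, 5.54, 5.58, 5.5, 5.36, 5.19, 5.07, 5.04, 5.1, 5.1]
psi [0.051, 0.068, 0.08, 0.086, 0.086, 0.082, 0.076, 0.069, 0.062, 0.055, 0.049, 0.045, 0.044, 0.046, 0.05, 0.05]
```

```bash
export OMP_NUM_THREADS=2; python3 -m pendant '[{"slide":[0,0.78,0],"turn":0},{"slide":[0,1.85,0],"turn":0},{"slide":[0,2.9,0],"turn":0},{"slide":[0,3.75,0],"turn":0},{"slide":[0,4.4,-0.05],"turn":-0.001},{"slide":[0,4.8,-0.05],"turn":-0.001},{"slide":[0,4.95,-0.1],"turn":-0.001},{"slide":[0,5.0,-0.1],"turn":-0.001}]'; RW=0.78,1.85,2.9,3.75,4.4,4.8,4.95,5.0 NF=3 W=8 python3 ctl.py 464 195.4 48 -0.043; WP=30 python3 plan.py 0 1.5
```

```text
time: 42.0
tcp_pos: [463.4, 195.1, 48.7]
tcp_rot: [-0.01, 1.0, -0.022, -0.0]
wrist_force: [-0.4, -0.4, -7.4]
width: 0.288
ym [np.float64(0.0376), np.float64(0.0338), np.float64(0.03)] d mm [np.float64(391.5), np.float64(391.6), np.float64(391.8)]
win resid [-0.      0.0003  0.0009  0.0014 -0.0018 -0.0017  0.0017  0.0002 -0.001 ] phi0 -0.0018
t 42.10 tcp [463.3 195.3  48.6] yaw -0.0432 roll -0.0202 Fz -8.3 w 0.287 head [153.1   7.6 257.4] n478 e1.4
head in meter frame (scene) [150.4  -4.3 278.7]
psi meas 0.0300 pred 0.0290 filt 0.0290 vel -0.0754  e 0.0537+-0.0007 unst -0.2669
goal slide cm [ 0.07 -0.01  0.06] turn -0.000 | pivot lateral remaining mm 0.2
pivot tool-y rows cm: [0.71, 1.7, 2.72, 3.66, 4.46, 5.11, 5.63, 6.01, 6.28, 6.45, 6.53, 6.53]
psi plan [0.044, 0.064, 0.078, 0.084, 0.086, 0.085, 0.083, 0.079, 0.076, 0.073, 0.07, 0.067]
tool-y cm [1.58, 3.56, 5.29, 6.47, 6.97, 6.81, 6.07, 4.87, 3.4, 1.85, 0.51, -0.35, -0.48, -0.0, 0.0]
psi [0.077, 0.122, 0.145, 0.147, 0.132, 0.108, 0.079, 0.049, 0.021, 0.0, -0.009, -0.003, 0.021, 0.053, 0.054]
```

```bash
export OMP_NUM_THREADS=2; WP=30 python3 plan.py 0 2; WP=30 python3 plan.py 0 2.5
```

```text
tool-y cm [1.04, 2.45, 3.84, 5.01, 5.87, 6.4, 6.6, 6.5, 6.14, 5.55, 4.77, 3.86, 2.88, 1.88, 0.95, 0.22, -0.21, -0.26, -0.0, 0.0]
psi [0.057, 0.088, 0.108, 0.117, 0.116, 0.111, 0.101, 0.09, 0.078, 0.065, 0.052, 0.04, 0.029, 0.02, 0.015, 0.014, 0.021, 0.036, 0.054, 0.054]
tool-y cm [0.81, 1.96, 3.15, 4.22, 5.12, 5.8, 6.27, 6.54, 6.62, 6.53, 6.29, 5.91, 5.42, 4.83, 4.17, 3.45, 2.7, 1.95, 1.24, 0.61, 0.13, -0.15, -0.17, -0.0, 0.0]
psi [0.048, 0.073, 0.09, 0.099, 0.101, 0.1, 0.097, 0.092, 0.086, 0.08, 0.073, 0.067, 0.06, 0.054, 0.048, 0.042, 0.036, 0.031, 0.027, 0.025, 0.026, 0.032, 0.042, 0.054, 0.054]
```

```bash
export OMP_NUM_THREADS=2; python3 -m pendant '[{"slide":[0,0.9,0],"turn":0},{"slide":[0,2.2,0],"turn":0},{"slide":[0,3.5,0],"turn":0},{"slide":[0,4.6,0],"turn":0},{"slide":[0,5.4,-0.05],"turn":-0.001},{"slide":[0,5.9,-0.05],"turn":-0.001}]'; RW=0.9,2.2,3.5,4.6,5.4,5.9 NF=2 W=8 python3 ctl.py 464 195 48 -0.043; WP=30 python3 plan.py 59 1.5;  WP=30 python3 plan.py 59 2;WP=30 python3 plan.py 59 2.5
```

```text
time: 42.75
tcp_pos: [460.8, 135.3, 48.0]
tcp_rot: [-0.01, 1.0, -0.022, -0.0]
wrist_force: [0.2, 0.8, -8.5]
width: 0.29
ym [0.03, np.float64(0.1035), np.float64(0.0954)] d mm [391.8, np.float64(331.7), np.float64(331.3)]
win resid [-0.0004  0.0006 -0.0014 -0.0013  0.0023  0.0009 -0.0003  0.     -0.0006] phi0 -0.0020
t 42.80 tcp [460.8 134.9  48. ] yaw -0.0434 roll -0.0194 Fz -7.4 w 0.288 head [152.9  21.3 256.1] n480 e1.4
head in meter frame (scene) [150.2 -51.1 276.7]
psi meas 0.0954 pred 0.0949 filt 0.0949 vel -0.1757  e 0.0533+-0.0008 unst 0.1457
goal slide cm [ 0.06 -6.02  0.11] turn -0.000 | pivot lateral remaining mm 60.3
pivot tool-y rows cm: [-0.26, -0.63, -1.04, -1.46, -1.86, -2.25, -2.62, -2.96, -3.29, -3.59, -3.87, -4.14]
psi plan [0.072, 0.061, 0.054, 0.05, 0.048, 0.047, 0.047, 0.047, 0.047, 0.047, 0.047, 0.048]
tool-y cm [-0.01, -0.12, -0.36, -0.76, -1.31, -1.98, -2.75, -3.56, -4.38, -5.13, -5.73, -6.08, -6.11, -5.9, -5.9]
psi [0.081, 0.077, 0.072, 0.065, 0.057, 0.049, 0.04, 0.032, 0.025, 0.021, 0.021, 0.027, 0.039, 0.053, 0.053]
tool-y cm [-0.2, -0.5, -0.86, -1.26, -1.68, -2.11, -2.54, -2.98, -3.42, -3.85, -4.27, -4.66, -5.04, -5.37, -5.65, -5.86, -5.97, -5.97, -5.9, -5.9]
psi [0.074, 0.065, 0.059, 0.055, 0.052, 0.05, 0.048, 0.046, 0.045, 0.043, 0.042, 0.041, 0.04, 0.039, 0.039, 0.041, 0.044, 0.048, 0.053, 0.053]
tool-y cm [-0.24, -0.6, -1.01, -1.42, -1.83, -2.23, -2.61, -2.97, -3.31, -3.63, -3.94, -4.23, -4.5, -4.75, -4.98, -5.19, -5.38, -5.55, -5.69, -5.81, -5.89, -5.93, -5.93, -5.9, -5.9]
psi [0.072, 0.062, 0.055, 0.051, 0.049, 0.048, 0.047, 0.047, 0.047, 0.047, 0.047, 0.047, 0.046, 0.046, 0.046, 0.046, 0.046, 0.046, 0.047, 0.047, 0.048, 0.05, 0.051, 0.053, 0.053]
```

```bash
export OMP_NUM_THREADS=2; python3 -m pendant '[{"slide":[0,-0.22,0],"turn":0},{"slide":[0,-0.57,0],"turn":0},{"slide":[0,-0.97,0],"turn":0},{"slide":[0,-1.38,0],"turn":0},{"slide":[0,-1.8,0.0],"turn":0},{"slide":[0,-2.2,0.0],"turn":0}]'; RW=-0.22,-0.57,-0.97,-1.38,-1.8,-2.2 NF=2 W=8 python3 ctl.py 464 195 48 -0.043; for T in 1.2 1.6 2.0; do WP=30 python3 plan.py 37 $T; done
```

```text
time: 43.45
tcp_pos: [461.7, 158.3, 48.4]
tcp_rot: [-0.01, 1.0, -0.021, -0.0]
wrist_force: [-0.2, 0.1, -7.7]
width: 0.285
ym [0.0954, np.float64(0.0475), np.float64(0.0526)] d mm [331.3, np.float64(354.8), np.float64(355.3)]
win resid [ 0.0003 -0.0004  0.0016  0.0001 -0.001  -0.0002 -0.0007 -0.0003  0.0005] phi0 -0.0016
t 43.50 tcp [461.7 158.8  48.5] yaw -0.0427 roll -0.0211 Fz -7.8 w 0.295 head [153.1  12.4 256.7] n474 e1.3
head in meter frame (scene) [150.3 -36.  277.7]
psi meas 0.0526 pred 0.0531 filt 0.0531 vel 0.1533  e 0.0532+-0.0008 unst 0.1520
goal slide cm [ 0.07 -3.63  0.12] turn 0.000 | pivot lateral remaining mm 36.2
pivot tool-y rows cm: [-0.3, -0.75, -1.24, -1.73, -2.18, -2.58, -2.94, -3.26, -3.53, -3.77, -3.97, -4.13]
psi plan [0.058, 0.052, 0.047, 0.044, 0.042, 0.042, 0.042, 0.043, 0.044, 0.045, 0.045, 0.046]
tool-y cm [-0.3, -0.76, -1.3, -1.87, -2.41, -2.91, -3.33, -3.63, -3.8, -3.81, -3.7, -3.7]
psi [0.058, 0.051, 0.045, 0.039, 0.036, 0.033, 0.033, 0.035, 0.039, 0.046, 0.053, 0.053]
tool-y cm [-0.36, -0.87, -1.43, -1.95, -2.42, -2.81, -3.12, -3.35, -3.52, -3.63, -3.69, -3.72, -3.72, -3.71, -3.7, -3.7]
psi [0.056, 0.048, 0.042, 0.038, 0.037, 0.037, 0.039, 0.041, 0.043, 0.046, 0.048, 0.05, 0.052, 0.053, 0.053, 0.053]
tool-y cm [-0.34, -0.85, -1.39, -1.92, -2.39, -2.79, -3.12, -3.38, -3.57, -3.71, -3.79, -3.83, -3.84, -3.81, -3.77, -3.72, -3.69, -3.68, -3.7, -3.7]
psi [0.056, 0.049, 0.043, 0.039, 0.037, 0.038, 0.039, 0.04, 0.042, 0.044, 0.046, 0.048, 0.05, 0.052, 0.054, 0.055, 0.055, 0.054, 0.053, 0.053]
```

Right on plan. I'll continue with the 1.6 s profile.

```bash
export OMP_NUM_THREADS=2; python3 -m pendant '[{"slide":[0,-0.35,0],"turn":0},{"slide":[0,-0.86,0],"turn":0},{"slide":[0,-1.41,0],"turn":0},{"slide":[0,-1.93,0],"turn":0},{"slide":[0,-2.4,0.0],"turn":0.001},{"slide":[0,-2.78,0.05],"turn":0.001}]'; RW=-0.35,-0.86,-1.41,-1.93,-2.4,-2.78 NF=2 W=8 python3 ctl.py 464 195 48 -0.043; for T in 0.8 1.2 1.6; do WP=30 python3 plan.py 9 $T; done
```

```text
time: 44.15
tcp_pos: [463.0, 186.6, 48.6]
tcp_rot: [-0.01, 1.0, -0.022, -0.0]
wrist_force: [0.1, 0.8, -7.8]
width: 0.289
ym [0.0526, np.float64(0.0352), np.float64(0.0417)] d mm [355.3, np.float64(383.2), np.float64(383.7)]
win resid [ 0.0007 -0.0003 -0.0012  0.0002 -0.0003  0.0001  0.0008  0.0006 -0.0008] phi0 -0.0017
t 44.20 tcp [462.9 187.1  48.5] yaw -0.0430 roll -0.0212 Fz -8.1 w 0.291 head [152.9  10.1 257.1] n471 e1.2
head in meter frame (scene) [150.1 -10.  278.2]
psi meas 0.0417 pred 0.0409 filt 0.0409 vel 0.1307  e 0.0553+-0.0009 unst 0.0193
goal slide cm [ 0.07 -0.79  0.07] turn 0.000 | pivot lateral remaining mm 7.9
pivot tool-y rows cm: [-0.02, -0.06, -0.11, -0.17, -0.24, -0.3, -0.36, -0.41, -0.46, -0.51, -0.55, -0.59]
psi plan [0.052, 0.054, 0.055, 0.055, 0.054, 0.054, 0.054, 0.054, 0.054, 0.054, 0.054, 0.054]
tool-y cm [0.5, 0.72, 0.41, -0.28, -0.97, -1.23, -0.9, -0.9]
psi [0.071, 0.076, 0.062, 0.04, 0.027, 0.032, 0.055, 0.055]
tool-y cm [0.09, 0.16, 0.15, 0.05, -0.12, -0.35, -0.59, -0.81, -0.96, -0.98, -0.9, -0.9]
psi [0.056, 0.061, 0.061, 0.059, 0.055, 0.051, 0.047, 0.045, 0.046, 0.05, 0.055, 0.055]
tool-y cm [0.01, 0.01, -0.02, -0.07, -0.14, -0.24, -0.34, -0.46, -0.58, -0.69, -0.8, -0.88, -0.92, -0.93, -0.9, -0.9]
psi [0.053, 0.056, 0.057, 0.057, 0.056, 0.055, 0.054, 0.053, 0.052, 0.051, 0.051, 0.051, 0.052, 0.053, 0.055, 0.055]
```

```bash
export OMP_NUM_THREADS=2; python3 -m pendant '[{"slide":[0,0.0,0],"turn":0},{"slide":[0,0,0],"turn":0},{"slide":[0,-0.05,0],"turn":0},{"slide":[0,-0.12,0],"turn":0}]'; RW=0,0,-0.05,-0.12 NF=2 W=8 python3 ctl.py 464 195 48 -0.043; for T in 1.0 1.4 2; do WP=30 python3 plan.py 6.5 $T; done
```

```text
time: 44.65
tcp_pos: [463.0, 187.7, 48.5]
tcp_rot: [-0.01, 1.0, -0.022, -0.0]
wrist_force: [-0.5, 0.0, -7.5]
width: 0.287
ym [0.0417, np.float64(0.0615), np.float64(0.0631)] d mm [383.7, np.float64(384.2), np.float64(384.4)]
win resid [ 0.     -0.0006 -0.0011 -0.0003  0.0005  0.0018  0.0006 -0.0001 -0.0008] phi0 -0.0013
t 44.70 tcp [463.  187.9  48.5] yaw -0.0430 roll -0.0208 Fz -7.9 w 0.286 head [153.   14.5 257.2] n475 e1.3
head in meter frame (scene) [150.2  -4.8 278.3]
psi meas 0.0631 pred 0.0622 filt 0.0622 vel 0.0362  e 0.0540+-0.0008 unst 0.1000
goal slide cm [ 0.07 -0.72  0.07] turn 0.000 | pivot lateral remaining mm 7.2
pivot tool-y rows cm: [-0.25, -0.59, -0.96, -1.3, -1.6, -1.85, -2.06, -2.22, -2.34, -2.43, -2.49, -2.53]
psi plan [0.058, 0.051, 0.047, 0.044, 0.043, 0.044, 0.044, 0.045, 0.046, 0.047, 0.048, 0.049]
tool-y cm [-0.99, -1.99, -2.53, -2.49, -1.96, -1.19, -0.54, -0.34, -0.65, -0.65]
psi [0.03, 0.009, 0.009, 0.027, 0.052, 0.074, 0.084, 0.076, 0.054, 0.054]
tool-y cm [-0.55, -1.23, -1.83, -2.22, -2.38, -2.32, -2.07, -1.68, -1.24, -0.82, -0.55, -0.5, -0.65, -0.65]
psi [0.047, 0.031, 0.024, 0.024, 0.03, 0.039, 0.049, 0.059, 0.067, 0.072, 0.071, 0.064, 0.054, 0.054]
tool-y cm [-0.35, -0.82, -1.3, -1.71, -2.03, -2.25, -2.36, -2.38, -2.31, -2.17, -1.98, -1.73, -1.46, -1.18, -0.92, -0.71, -0.59, -0.58, -0.65, -0.65]
psi [0.054, 0.044, 0.037, 0.034, 0.034, 0.036, 0.038, 0.042, 0.046, 0.049, 0.053, 0.057, 0.06, 0.063, 0.065, 0.065, 0.063, 0.059, 0.054, 0.054]
```

```bash
export OMP_NUM_THREADS=2; python3 -m pendant '[{"slide":[0,-0.5,0],"turn":0},{"slide":[0,-1.15,0],"turn":0},{"slide":[0,-1.65,0],"turn":0},{"slide":[0,-1.85,0],"turn":0}]'; RW=-0.5,-1.15,-1.65,-1.85 NF=2 W=8 python3 ctl.py 464 195 48 -0.043; for T in 1.0 1.4 2; do WP=30 python3 plan.py -12 $T; done
```

```text
time: 45.15
tcp_pos: [463.8, 207.1, 49.0]
tcp_rot: [-0.011, 1.0, -0.021, -0.0]
wrist_force: [0.5, 0.3, -8.2]
width: 0.287
ym [0.0631, np.float64(0.0386), np.float64(0.0446)] d mm [384.4, np.float64(403.8), np.float64(403.9)]
win resid [ 0.     -0.0016 -0.0008  0.0013  0.0002  0.0012  0.0007 -0.0003 -0.0006] phi0 -0.0006
t 45.20 tcp [463.8 207.2  48.9] yaw -0.0419 roll -0.0211 Fz -7.0 w 0.288 head [153.2  10.7 257.4] n461 e1.2
head in meter frame (scene) [150.3  10.9 279. ]
psi meas 0.0446 pred 0.0440 filt 0.0440 vel 0.1027  e 0.0526+-0.0008 unst 0.0361
goal slide cm [0.07 1.22 0.07] turn 0.001 | pivot lateral remaining mm -12.3
pivot tool-y rows cm: [-0.12, -0.28, -0.45, -0.6, -0.72, -0.8, -0.86, -0.89, -0.89, -0.87, -0.83, -0.78]
psi plan [0.049, 0.048, 0.046, 0.046, 0.046, 0.046, 0.047, 0.047, 0.048, 0.049, 0.05, 0.05]
tool-y cm [-1.08, -2.06, -2.39, -1.94, -0.88, 0.41, 1.43, 1.71, 1.2, 1.2]
psi [0.014, -0.006, 0.002, 0.029, 0.064, 0.093, 0.104, 0.088, 0.053, 0.053]
tool-y cm [-0.45, -0.98, -1.39, -1.57, -1.51, -1.23, -0.76, -0.17, 0.45, 0.99, 1.34, 1.4, 1.2, 1.2]
psi [0.037, 0.026, 0.022, 0.025, 0.032, 0.043, 0.054, 0.065, 0.074, 0.078, 0.076, 0.066, 0.053, 0.053]
tool-y cm [-0.21, -0.5, -0.77, -0.98, -1.11, -1.15, -1.11, -1.0, -0.82, -0.59, -0.32, -0.01, 0.31, 0.63, 0.91, 1.14, 1.27, 1.28, 1.2, 1.2]
psi [0.046, 0.041, 0.038, 0.037, 0.037, 0.039, 0.042, 0.045, 0.048, 0.052, 0.055, 0.058, 0.061, 0.064, 0.065, 0.065, 0.063, 0.058, 0.053, 0.053]
```

```bash
export OMP_NUM_THREADS=2; python3 -m pendant '[{"slide":[0,-0.35,0],"turn":0},{"slide":[0,-0.75,0],"turn":0},{"slide":[0,-1.05,0],"turn":0.001},{"slide":[0,-1.15,0],"turn":0.001},{"slide":[0,-1.1,0],"turn":0.001}]'; RW=-0.35,-0.75,-1.05,-1.15,-1.1 NF=2 W=8 python3 ctl.py 464 195 48 -0.043; for T in 1.0 1.4 2; do WP=30 python3 plan.py -23 $T; done
```

```text
time: 45.75
tcp_pos: [464.2, 218.0, 49.1]
tcp_rot: [-0.01, 1.0, -0.021, -0.0]
wrist_force: [-0.4, -0.8, -8.4]
width: 0.285
ym [0.0446, np.float64(0.0429), np.float64(0.0479)] d mm [403.9, np.float64(414.6), np.float64(414.3)]
win resid [ 0.      0.0004 -0.0007  0.0005  0.0001 -0.0001 -0.0003  0.0015 -0.0014] phi0 -0.0002
t 45.80 tcp [464.2 217.7  49.1] yaw -0.0428 roll -0.0203 Fz -7.0 w 0.289 head [153.2  11.4 257.5] n462 e1.5
head in meter frame (scene) [150.3  21.9 279.2]
psi meas 0.0479 pred 0.0465 filt 0.0465 vel 0.0015  e 0.0508+-0.0008 unst -0.0315
goal slide cm [0.08 2.27 0.06] turn 0.000 | pivot lateral remaining mm -22.7
pivot tool-y rows cm: [0.03, 0.08, 0.14, 0.22, 0.31, 0.4, 0.5, 0.6, 0.7, 0.8, 0.9, 1.01]
psi plan [0.047, 0.048, 0.049, 0.049, 0.05, 0.05, 0.051, 0.051, 0.051, 0.052, 0.052, 0.052]
tool-y cm [-0.75, -1.34, -1.35, -0.72, 0.37, 1.6, 2.54, 2.78, 2.3, 2.3]
psi [0.018, 0.006, 0.015, 0.04, 0.07, 0.094, 0.101, 0.084, 0.051, 0.051]
tool-y cm [-0.2, -0.4, -0.49, -0.42, -0.19, 0.17, 0.65, 1.18, 1.7, 2.15, 2.42, 2.46, 2.3, 2.3]
psi [0.039, 0.033, 0.033, 0.036, 0.042, 0.05, 0.058, 0.065, 0.071, 0.073, 0.07, 0.062, 0.051, 0.051]
tool-y cm [-0.03, -0.04, -0.03, 0.01, 0.1, 0.22, 0.37, 0.56, 0.76, 0.99, 1.22, 1.46, 1.7, 1.92, 2.11, 2.26, 2.35, 2.35, 2.3, 2.3]
psi [0.045, 0.044, 0.044, 0.045, 0.046, 0.047, 0.049, 0.05, 0.052, 0.054, 0.055, 0.057, 0.058, 0.059, 0.06, 0.059, 0.057, 0.054, 0.051, 0.051]
```

```bash
export OMP_NUM_THREADS=2; python3 -m pendant '[{"slide":[0,-0.05,0],"turn":0},{"slide":[0,-0.1,0],"turn":0},{"slide":[0,-0.1,0],"turn":0},{"slide":[0,-0.05,0],"turn":0},{"slide":[0,0.1,0],"turn":0},{"slide":[0,0.3,0],"turn":0}]'; RW=-0.05,-0.1,-0.1,-0.05,0.1,0.3 NF=2 W=8 python3 ctl.py 464 195.5 48 -0.043; for T in 1.0 1.4 2; do WP=30 python3 plan.py -19 $T; done
```

```text
time: 46.45
tcp_pos: [464.0, 214.5, 49.0]
tcp_rot: [-0.01, 1.0, -0.021, -0.0]
wrist_force: [0.3, -0.2, -7.2]
width: 0.292
ym [0.0479, np.float64(0.0471), np.float64(0.0453)] d mm [414.3, np.float64(411.1), np.float64(410.7)]
win resid [-0.      0.001   0.0006 -0.     -0.0002  0.0007 -0.0024  0.0001  0.0003] phi0 -0.0004
t 46.50 tcp [464.  214.1  49. ] yaw -0.0431 roll -0.0198 Fz -7.5 w 0.290 head [153.   10.8 257.6] n466 e1.3
head in meter frame (scene) [150.1  17.8 279.1]
psi meas 0.0453 pred 0.0456 filt 0.0456 vel -0.0713  e 0.0501+-0.0007 unst -0.1063
goal slide cm [0.08 1.86 0.06] turn -0.000 | pivot lateral remaining mm -18.6
pivot tool-y rows cm: [0.23, 0.57, 0.93, 1.28, 1.59, 1.87, 2.11, 2.31, 2.48, 2.61, 2.72, 2.81]
psi plan [0.046, 0.052, 0.056, 0.058, 0.059, 0.059, 0.059, 0.058, 0.057, 0.057, 0.056, 0.055]
tool-y cm [0.44, 0.98, 1.46, 1.78, 1.94, 1.98, 1.94, 1.9, 1.9, 1.9]
psi [0.054, 0.065, 0.069, 0.068, 0.064, 0.058, 0.053, 0.05, 0.05, 0.05]
tool-y cm [0.37, 0.86, 1.33, 1.72, 1.99, 2.15, 2.2, 2.16, 2.07, 1.97, 1.88, 1.86, 1.9, 1.9]
psi [0.051, 0.061, 0.066, 0.068, 0.067, 0.063, 0.059, 0.054, 0.05, 0.047, 0.046, 0.047, 0.05, 0.05]
tool-y cm [0.29, 0.7, 1.12, 1.51, 1.85, 2.11, 2.3, 2.42, 2.48, 2.49, 2.45, 2.38, 2.27, 2.15, 2.04, 1.94, 1.87, 1.86, 1.9, 1.9]
psi [0.048, 0.056, 0.061, 0.064, 0.065, 0.064, 0.063, 0.061, 0.058, 0.056, 0.054, 0.051, 0.049, 0.047, 0.046, 0.045, 0.046, 0.048, 0.05, 0.05]
```

```bash
export OMP_NUM_THREADS=2; python3 -m pendant '[{"slide":[0,0.42,0],"turn":0},{"slide":[0,0.95,0],"turn":0},{"slide":[0,1.42,0],"turn":0},{"slide":[0,1.75,0],"turn":0},{"slide":[0,1.9,0],"turn":0}]'; RW=0.42,0.95,1.42,1.75,1.9 NF=2 W=8 python3 ctl.py 464 195.5 48 -0.043; for T in 1.0 1.4 2; do WP=30 python3 plan.py 0 $T; done
```

```text
time: 47.05
tcp_pos: [463.2, 194.8, 48.6]
tcp_rot: [-0.01, 1.0, -0.022, -0.001]
wrist_force: [0.3, -0.3, -7.9]
width: 0.291
ym [0.0453, np.float64(0.0579), np.float64(0.054)] d mm [410.7, np.float64(391.2), np.float64(391.2)]
win resid [-0.      0.001   0.0008  0.0013 -0.0018 -0.001  -0.001   0.0007 -0.    ] phi0 -0.0010
t 47.10 tcp [463.1 194.8  48.6] yaw -0.0439 roll -0.0199 Fz -7.6 w 0.289 head [152.9  12.6 257. ] n461 e1.4
head in meter frame (scene) [1.499e+02 1.000e-01 2.781e+02]
psi meas 0.0540 pred 0.0540 filt 0.0540 vel -0.0826  e 0.0509+-0.0007 unst -0.0588
goal slide cm [ 0.08 -0.07  0.06] turn -0.001 | pivot lateral remaining mm 0.9
pivot tool-y rows cm: [0.15, 0.37, 0.6, 0.81, 0.99, 1.13, 1.25, 1.34, 1.4, 1.43, 1.45, 1.45]
psi plan [0.051, 0.054, 0.057, 0.058, 0.058, 0.058, 0.058, 0.057, 0.056, 0.055, 0.055, 0.054]
tool-y cm [0.77, 1.53, 1.88, 1.74, 1.2, 0.48, -0.12, -0.29, -0.0, 0.0]
psi [0.074, 0.089, 0.087, 0.071, 0.049, 0.03, 0.023, 0.031, 0.051, 0.051]
tool-y cm [0.39, 0.87, 1.27, 1.51, 1.58, 1.47, 1.22, 0.87, 0.49, 0.14, -0.09, -0.13, -0.0, 0.0]
psi [0.06, 0.07, 0.074, 0.073, 0.068, 0.061, 0.053, 0.045, 0.039, 0.035, 0.036, 0.042, 0.051, 0.051]
tool-y cm [0.23, 0.53, 0.84, 1.1, 1.29, 1.41, 1.46, 1.44, 1.36, 1.23, 1.06, 0.86, 0.64, 0.42, 0.21, 0.05, -0.05, -0.06, -0.0, 0.0]
psi [0.054, 0.06, 0.063, 0.065, 0.065, 0.064, 0.062, 0.059, 0.056, 0.054, 0.051, 0.048, 0.046, 0.044, 0.042, 0.042, 0.044, 0.047, 0.051, 0.051]
```

```bash
export OMP_NUM_THREADS=2; python3 -m pendant '[{"slide":[0,0.5,0],"turn":0},{"slide":[0,1.05,0],"turn":0},{"slide":[0,1.35,0],"turn":0}]'; RW=0.5,1.05,1.35 NF=2 W=9 python3 ctl.py 464 195.5 48 -0.043; for T in 0.8 1.0 1.4; do WP=30 python3 plan.py 14 $T; done
```

```text
time: 47.45
tcp_pos: [462.5, 181.0, 48.3]
tcp_rot: [-0.01, 1.0, -0.022, -0.001]
wrist_force: [0.3, -0.3, -7.2]
width: 0.293
ym [0.054, np.float64(0.0723), np.float64(0.0663)] d mm [391.2, np.float64(377.3), np.float64(377.0)]
win resid [-0.0003  0.0004  0.0024 -0.0008 -0.0005 -0.0006 -0.0003 -0.0012 -0.0003
  0.0011] phi0 -0.0015
t 47.50 tcp [462.5 180.6  48.2] yaw -0.0444 roll -0.0195 Fz -7.7 w 0.289 head [153.1  15.2 256.8] n470 e1.4
head in meter frame (scene) [150.2 -11.5 277.6]
psi meas 0.0663 pred 0.0674 filt 0.0674 vel -0.1073  e 0.0518+-0.0008 unst 0.0136
goal slide cm [ 0.08 -1.49  0.05] turn -0.001 | pivot lateral remaining mm 15.1
pivot tool-y rows cm: [-0.01, -0.02, -0.04, -0.06, -0.09, -0.12, -0.17, -0.22, -0.27, -0.33, -0.39, -0.46]
psi plan [0.058, 0.055, 0.054, 0.054, 0.053, 0.053, 0.053, 0.053, 0.052, 0.052, 0.052, 0.052]
tool-y cm [1.14, 1.73, 1.23, -0.11, -1.52, -2.06, -1.4, -1.39]
psi [0.101, 0.106, 0.074, 0.027, -0.003, 0.006, 0.051, 0.052]
tool-y cm [0.53, 0.96, 1.0, 0.61, -0.11, -0.93, -1.56, -1.72, -1.4, -1.4]
psi [0.078, 0.085, 0.078, 0.061, 0.04, 0.024, 0.019, 0.03, 0.052, 0.052]
tool-y cm [0.16, 0.32, 0.41, 0.4, 0.27, 0.04, -0.27, -0.63, -0.99, -1.29, -1.48, -1.51, -1.4, -1.4]
psi [0.064, 0.066, 0.066, 0.063, 0.059, 0.054, 0.048, 0.042, 0.038, 0.037, 0.039, 0.044, 0.052, 0.052]
```

```bash
export OMP_NUM_THREADS=2; python3 -m pendant '[{"slide":[0,0.15,0],"turn":0},{"slide":[0,0.3,0],"turn":0},{"slide":[0,0.35,0],"turn":0},{"slide":[0,0.3,0],"turn":-0.001}]'; RW=0.15,0.3,0.35,0.3 NF=2 W=9 python3 ctl.py 464 195.5 48 -0.043; for T in 0.8 1.0 1.4; do WP=30 python3 plan.py 17 $T; done
```

```text
time: 47.95
tcp_pos: [462.4, 178.0, 48.2]
tcp_rot: [-0.01, 1.0, -0.022, -0.001]
wrist_force: [-0.6, -1.0, -8.4]
width: 0.291
ym [0.0663, np.float64(0.0551), np.float64(0.0564)] d mm [377.0, np.float64(374.5), np.float64(374.7)]
win resid [ 0.0009 -0.0013  0.0006  0.0005  0.0002 -0.0009 -0.0008  0.0004  0.0012
 -0.0009] phi0 -0.0021
t 48.00 tcp [462.4 178.2  48.2] yaw -0.0434 roll -0.0203 Fz -7.9 w 0.292 head [153.1  13.1 257. ] n477 e1.2
head in meter frame (scene) [150.2 -15.9 277.8]
psi meas 0.0564 pred 0.0555 filt 0.0555 vel 0.0069  e 0.0537+-0.0008 unst 0.0211
goal slide cm [ 0.08 -1.73  0.06] turn -0.000 | pivot lateral remaining mm 17.4
pivot tool-y rows cm: [-0.01, -0.04, -0.08, -0.13, -0.18, -0.25, -0.32, -0.39, -0.47, -0.54, -0.62, -0.7]
psi plan [0.056, 0.056, 0.055, 0.055, 0.055, 0.054, 0.054, 0.054, 0.053, 0.053, 0.053, 0.053]
tool-y cm [1.29, 1.93, 1.32, -0.23, -1.84, -2.46, -1.7, -1.69]
psi [0.104, 0.112, 0.076, 0.024, -0.01, 0.001, 0.053, 0.054]
tool-y cm [0.58, 1.04, 1.07, 0.6, -0.23, -1.17, -1.88, -2.07, -1.7, -1.7]
psi [0.078, 0.088, 0.081, 0.062, 0.039, 0.021, 0.016, 0.029, 0.053, 0.054]
tool-y cm [0.16, 0.33, 0.41, 0.37, 0.2, -0.07, -0.43, -0.84, -1.24, -1.58, -1.79, -1.82, -1.7, -1.7]
psi [0.062, 0.067, 0.068, 0.065, 0.061, 0.055, 0.048, 0.043, 0.038, 0.037, 0.039, 0.045, 0.054, 0.054]
```

```bash
export OMP_NUM_THREADS=2; python3 -m pendant '[{"slide":[0,0.25,0],"turn":0},{"slide":[0,0.5,0],"turn":0},{"slide":[0,0.55,0],"turn":0},{"slide":[0,0.45,0],"turn":0},{"slide":[0,0.15,0],"turn":0}]'; RW=0.25,0.5,0.55,0.45,0.15 NF=2 W=9 python3 ctl.py 464 195.5 48 -0.043; for T in 0.8 1.0 1.4; do WP=30 python3 plan.py 18.5 $T; done
```

```text
time: 48.55
tcp_pos: [462.4, 176.7, 48.2]
tcp_rot: [-0.01, 1.0, -0.022, -0.001]
wrist_force: [-0.3, 0.3, -7.8]
width: 0.291
ym [0.0564, np.float64(0.0591), np.float64(0.0587)] d mm [374.7, np.float64(373.0), np.float64(373.8)]
win resid [ 0.      0.      0.0001 -0.001  -0.0008  0.0005  0.0017 -0.0003 -0.0006
  0.0002] phi0 -0.0020
t 48.60 tcp [462.5 177.4  48.3] yaw -0.0435 roll -0.0211 Fz -7.8 w 0.293 head [153.   13.6 257.1] n474 e1.3
head in meter frame (scene) [150.1 -16.3 278. ]
psi meas 0.0587 pred 0.0590 filt 0.0590 vel 0.0836  e 0.0548+-0.0008 unst 0.1156
goal slide cm [ 0.08 -1.82  0.07] turn -0.001 | pivot lateral remaining mm 18.3
pivot tool-y rows cm: [-0.26, -0.63, -1.02, -1.4, -1.75, -2.05, -2.31, -2.52, -2.7, -2.84, -2.95, -3.04]
psi plan [0.059, 0.053, 0.048, 0.046, 0.044, 0.044, 0.045, 0.046, 0.047, 0.048, 0.049, 0.049]
tool-y cm [-0.67, -1.38, -1.84, -2.01, -1.95, -1.85, -1.85, -1.85]
psi [0.043, 0.03, 0.029, 0.037, 0.048, 0.055, 0.055, 0.055]
tool-y cm [-0.59, -1.27, -1.8, -2.09, -2.14, -2.03, -1.87, -1.79, -1.85, -1.85]
psi [0.046, 0.033, 0.029, 0.033, 0.042, 0.052, 0.058, 0.059, 0.055, 0.055]
tool-y cm [-0.44, -1.01, -1.56, -1.98, -2.26, -2.39, -2.39, -2.29, -2.12, -1.94, -1.82, -1.78, -1.85, -1.85]
psi [0.052, 0.041, 0.034, 0.033, 0.035, 0.04, 0.046, 0.052, 0.057, 0.061, 0.062, 0.059, 0.055, 0.055]
```

```bash
export OMP_NUM_THREADS=2; python3 -m pendant '[{"slide":[0,-0.6,0],"turn":0},{"slide":[0,-1.28,0],"turn":0},{"slide":[0,-1.75,0],"turn":0},{"slide":[0,-1.93,0],"turn":0}]'; RW=-0.6,-1.28,-1.75,-1.93 NF=2 W=9 python3 ctl.py 464 195.5 48 -0.043; for T in 0.8 1.0 1.4; do WP=30 python3 plan.py 0 $T; done
```

```text
time: 49.05
tcp_pos: [463.3, 197.3, 48.7]
tcp_rot: [-0.01, 1.0, -0.021, -0.0]
wrist_force: [0.9, 0.4, -7.6]
width: 0.289
ym [0.0587, np.float64(0.0376), np.float64(0.0457)] d mm [373.8, np.float64(394.0), np.float64(393.9)]
win resid [ 0.0006 -0.0008 -0.0014 -0.0001  0.0014 -0.0006  0.0001  0.0011  0.0009
 -0.0013] phi0 -0.0016
t 49.10 tcp [463.3 197.2  48.7] yaw -0.0421 roll -0.0209 Fz -7.6 w 0.292 head [152.8  10.9 257.1] n467 e1.3
head in meter frame (scene) [149.9   1.1 278.4]
psi meas 0.0457 pred 0.0444 filt 0.0444 vel 0.0934  e 0.0550+-0.0008 unst 0.0109
goal slide cm [0.08 0.17 0.07] turn 0.001 | pivot lateral remaining mm -1.8
pivot tool-y rows cm: [-0.03, -0.07, -0.11, -0.16, -0.19, -0.23, -0.25, -0.27, -0.28, -0.28, -0.28, -0.27]
psi plan [0.052, 0.053, 0.053, 0.053, 0.053, 0.053, 0.053, 0.054, 0.054, 0.054, 0.054, 0.054]
tool-y cm [-0.24, -0.41, -0.39, -0.21, 0.0, 0.1, 0.0, -0.0]
psi [0.044, 0.043, 0.048, 0.056, 0.062, 0.062, 0.055, 0.055]
tool-y cm [-0.14, -0.28, -0.35, -0.33, -0.23, -0.09, 0.02, 0.05, 0.0, -0.0]
psi [0.048, 0.046, 0.048, 0.051, 0.055, 0.059, 0.06, 0.059, 0.055, 0.055]
tool-y cm [-0.07, -0.16, -0.23, -0.28, -0.3, -0.28, -0.23, -0.17, -0.09, -0.03, 0.02, 0.02, 0.0, -0.0]
psi [0.05, 0.05, 0.05, 0.05, 0.051, 0.053, 0.054, 0.056, 0.057, 0.058, 0.058, 0.057, 0.055, 0.055]
```

```bash
export OMP_NUM_THREADS=2; python3 -m pendant '[{"slide":[0,-0.1,0],"turn":0},{"slide":[0,-0.2,0],"turn":0},{"slide":[0,-0.2,0],"turn":0}]'; RW=-0.1,-0.2,-0.2 NF=2 W=9 python3 ctl.py 464 195.5 48 -0.043; for T in 0.8 1.0 1.4; do WP=30 python3 plan.py -2 $T; done
```

```text
time: 49.45
tcp_pos: [463.3, 198.9, 48.7]
tcp_rot: [-0.01, 1.0, -0.021, -0.0]
wrist_force: [-0.7, -0.8, -8.6]
width: 0.29
ym [0.0457, np.float64(0.0561), np.float64(0.0607)] d mm [393.9, np.float64(395.5), np.float64(395.4)]
win resid [-0.0002  0.0003  0.0002 -0.0018 -0.0004  0.0007  0.002  -0.      0.0011
 -0.0019] phi0 -0.0009
t 49.50 tcp [463.3 198.8  48.7] yaw -0.0424 roll -0.0205 Fz -7.4 w 0.287 head [152.9  14.  257.1] n463 e1.3
head in meter frame (scene) [149.9   5.8 278.4]
psi meas 0.0607 pred 0.0588 filt 0.0588 vel 0.0219  e 0.0526+-0.0008 unst 0.0697
goal slide cm [0.08 0.33 0.06] turn 0.001 | pivot lateral remaining mm -3.3
pivot tool-y rows cm: [-0.19, -0.46, -0.74, -0.99, -1.2, -1.37, -1.49, -1.59, -1.65, -1.68, -1.69, -1.67]
psi plan [0.055, 0.049, 0.046, 0.044, 0.043, 0.044, 0.045, 0.045, 0.046, 0.047, 0.048, 0.049]
tool-y cm [-1.77, -2.94, -2.71, -1.34, 0.26, 0.93, 0.2, 0.19]
psi [-0.004, -0.022, 0.011, 0.068, 0.109, 0.103, 0.053, 0.053]
tool-y cm [-1.02, -2.0, -2.44, -2.21, -1.44, -0.45, 0.36, 0.6, 0.2, 0.2]
psi [0.024, 0.003, 0.006, 0.028, 0.057, 0.082, 0.092, 0.08, 0.053, 0.053]
tool-y cm [-0.5, -1.11, -1.61, -1.9, -1.96, -1.79, -1.44, -0.97, -0.45, 0.01, 0.32, 0.37, 0.2, 0.2]
psi [0.043, 0.029, 0.023, 0.024, 0.031, 0.04, 0.051, 0.061, 0.069, 0.074, 0.072, 0.064, 0.053, 0.053]
```

```bash
export OMP_NUM_THREADS=2; python3 -m pendant '[{"slide":[0,-0.8,0],"turn":0},{"slide":[0,-1.5,0],"turn":0},{"slide":[0,-1.7,0],"turn":0}]'; RW=-0.8,-1.5,-1.7 NF=2 W=9 python3 ctl.py 464 195.5 48 -0.043; for T in 0.8 1.0 1.4; do WP=30 python3 plan.py -18 $T; done
```

```text
time: 49.85
tcp_pos: [464.2, 216.9, 49.2]
tcp_rot: [-0.011, 1.0, -0.021, -0.0]
wrist_force: [0.4, 0.2, -8.0]
width: 0.288
ym [0.0607, np.float64(0.024), np.float64(0.0306)] d mm [395.4, np.float64(413.6), np.float64(413.6)]
win resid [ 0.001  -0.0015 -0.001   0.0002  0.0017 -0.0002  0.0014 -0.0015  0.0002
 -0.0003] phi0 -0.0006
t 49.90 tcp [464.1 216.8  49.2] yaw -0.0413 roll -0.0210 Fz -7.9 w 0.287 head [153.    7.7 257.7] n468 e1.3
head in meter frame (scene) [150.1  17.6 279.5]
psi meas 0.0306 pred 0.0303 filt 0.0303 vel 0.0914  e 0.0524+-0.0009 unst -0.0802
goal slide cm [0.07 2.13 0.07] turn 0.002 | pivot lateral remaining mm -21.5
pivot tool-y rows cm: [0.17, 0.41, 0.67, 0.91, 1.14, 1.34, 1.53, 1.69, 1.83, 1.96, 2.06, 2.16]
psi plan [0.043, 0.05, 0.054, 0.057, 0.058, 0.058, 0.058, 0.057, 0.057, 0.057, 0.056, 0.056]
tool-y cm [-0.07, 0.13, 0.65, 1.34, 1.92, 2.09, 1.8, 1.8]
psi [0.035, 0.043, 0.059, 0.074, 0.081, 0.072, 0.053, 0.052]
tool-y cm [0.15, 0.4, 0.72, 1.08, 1.42, 1.71, 1.88, 1.9, 1.8, 1.8]
psi [0.043, 0.05, 0.057, 0.062, 0.066, 0.067, 0.065, 0.059, 0.052, 0.052]
tool-y cm [0.22, 0.52, 0.82, 1.1, 1.33, 1.51, 1.65, 1.74, 1.79, 1.81, 1.81, 1.81, 1.8, 1.8]
psi [0.045, 0.054, 0.059, 0.061, 0.062, 0.061, 0.06, 0.058, 0.057, 0.055, 0.054, 0.053, 0.052, 0.052]
```

```bash
export OMP_NUM_THREADS=2; sed -i 's/PHI=-0.0012/PHI=-0.0013/; s/pw=.001\/.0015/pw=.001\/.0006/' ctl.py; python3 -m pendant '[{"slide":[0,0.15,0],"turn":0},{"slide":[0,0.42,0],"turn":0},{"slide":[0,0.78,0],"turn":0},{"slide":[0,1.18,0],"turn":-0.001},{"slide":[0,1.55,-0.05],"turn":-0.001}]'; RW=0.15,0.42,0.78,1.18,1.55 NF=3 W=11 python3 ctl.py 464 195.5 48 -0.043; for T in 0.8 1.0 1.4; do WP=30 python3 plan.py -6 $T; done
```

```text
time: 50.45
tcp_pos: [463.3, 200.2, 49.2]
tcp_rot: [-0.01, 1.0, -0.02, -0.001]
wrist_force: [-0.3, 0.1, -7.5]
width: 0.292
ym [np.float64(0.0765), np.float64(0.0722), np.float64(0.0677)] d mm [np.float64(397.1), np.float64(396.5), np.float64(396.9)]
win resid [ 0.     -0.0014 -0.0002  0.0015 -0.0004  0.0016 -0.0012  0.0012  0.0008
 -0.0007  0.0006 -0.0006] phi0 -0.0003
t 50.55 tcp [463.5 200.1  49.3] yaw -0.0413 roll -0.0202 Fz -8.0 w 0.292 head [153.3  15.5 256.8] n461 e1.4
head in meter frame (scene) [150.4   8.7 278.7]
psi meas 0.0677 pred 0.0670 filt 0.0670 vel -0.0509  e 0.0496+-0.0006 unst 0.0841
goal slide cm [0.07 0.46 0.13] turn 0.002 | pivot lateral remaining mm -4.9
pivot tool-y rows cm: [-0.24, -0.57, -0.91, -1.21, -1.46, -1.65, -1.8, -1.91, -1.97, -2.01, -2.01, -1.99]
psi plan [0.055, 0.046, 0.041, 0.039, 0.038, 0.039, 0.04, 0.041, 0.042, 0.043, 0.044, 0.045]
tool-y cm [-2.5, -4.12, -3.71, -1.65, 0.7, 1.69, 0.6, 0.59]
psi [-0.029, -0.056, -0.007, 0.075, 0.134, 0.125, 0.051, 0.05]
tool-y cm [-1.41, -2.75, -3.31, -2.92, -1.78, -0.33, 0.84, 1.18, 0.6, 0.6]
psi [0.011, -0.019, -0.014, 0.017, 0.058, 0.093, 0.107, 0.089, 0.05, 0.05]
tool-y cm [-0.67, -1.47, -2.12, -2.48, -2.52, -2.25, -1.74, -1.05, -0.32, 0.34, 0.77, 0.84, 0.6, 0.6]
psi [0.039, 0.019, 0.01, 0.012, 0.021, 0.034, 0.048, 0.063, 0.074, 0.08, 0.077, 0.066, 0.05, 0.05]
```

```bash
export OMP_NUM_THREADS=2; python3 -m pendant '[{"slide":[0,-0.6,0],"turn":0},{"slide":[0,-1.2,0],"turn":0.001},{"slide":[0,-1.5,0.05],"turn":0.001}]'; RW=-0.6,-1.2,-1.5 NF=2 W=11 python3 ctl.py 464 195.5 48 -0.043; for T in 0.8 1.0 1.4; do WP=30 python3 plan.py -18 $T; done
```

```text
time: 50.9
tcp_pos: [464.3, 216.5, 49.3]
tcp_rot: [-0.011, 1.0, -0.021, -0.0]
wrist_force: [-0.1, -1.1, -8.6]
width: 0.289
ym [0.0677, np.float64(0.0188), np.float64(0.0229)] d mm [396.9, np.float64(413.3), np.float64(413.6)]
win resid [-0.0001  0.002   0.0001  0.0019 -0.001   0.001   0.0006 -0.0024 -0.0013
 -0.0028  0.0013  0.0014] phi0 -0.0006
t 50.95 tcp [464.2 216.8  49.2] yaw -0.0411 roll -0.0215 Fz -8.5 w 0.291 head [153.1   6.1 258. ] n462 e1.3
head in meter frame (scene) [150.2  16.  279.8]
psi meas 0.0229 pred 0.0242 filt 0.0242 vel 0.0911  e 0.0528+-0.0006 unst -0.1297
goal slide cm [0.07 2.13 0.07] turn 0.002 | pivot lateral remaining mm -21.5
pivot tool-y rows cm: [0.3, 0.73, 1.17, 1.59, 1.97, 2.29, 2.57, 2.8, 2.99, 3.15, 3.27, 3.36]
psi plan [0.042, 0.052, 0.059, 0.063, 0.064, 0.064, 0.063, 0.062, 0.061, 0.06, 0.059, 0.059]
tool-y cm [1.04, 1.99, 2.4, 2.27, 1.89, 1.65, 1.8, 1.8]
psi [0.069, 0.09, 0.085, 0.066, 0.048, 0.042, 0.053, 0.053]
tool-y cm [0.8, 1.69, 2.31, 2.54, 2.43, 2.11, 1.78, 1.66, 1.8, 1.8]
psi [0.06, 0.082, 0.087, 0.079, 0.064, 0.05, 0.041, 0.043, 0.053, 0.053]
tool-y cm [0.55, 1.25, 1.89, 2.37, 2.66, 2.75, 2.67, 2.47, 2.2, 1.93, 1.74, 1.7, 1.8, 1.8]
psi [0.051, 0.069, 0.078, 0.08, 0.076, 0.07, 0.062, 0.054, 0.047, 0.042, 0.042, 0.046, 0.053, 0.053]
```

```bash
export OMP_NUM_THREADS=2; python3 -m pendant '[{"slide":[0,0.65,0],"turn":0},{"slide":[0,1.4,0],"turn":0},{"slide":[0,1.9,-0.05],"turn":-0.001},{"slide":[0,2.05,-0.05],"turn":-0.001}]'; RW=0.65,1.4,1.9,2.05 NF=2 W=11 python3 ctl.py 464 195.5 48 -0.043; for T in 0.8 1.0 1.4; do WP=30 python3 plan.py 0 $T; done
```

```text
time: 51.4
tcp_pos: [463.2, 194.8, 49.2]
tcp_rot: [-0.01, 1.0, -0.021, -0.0]
wrist_force: [-0.2, 0.2, -7.4]
width: 0.287
ym [0.0229, np.float64(0.0713), np.float64(0.0638)] d mm [413.6, np.float64(391.6), np.float64(391.7)]
win resid [-0.0001  0.0022 -0.0007  0.0014  0.001  -0.0022 -0.001  -0.0026  0.0014
  0.0015 -0.0009  0.0006] phi0 -0.0008
t 51.45 tcp [463.2 194.9  49.2] yaw -0.0412 roll -0.0205 Fz -7.3 w 0.290 head [153.1  14.7 257.1] n467 e1.3
head in meter frame (scene) [150.2   2.7 278.9]
psi meas 0.0638 pred 0.0644 filt 0.0644 vel -0.0894  e 0.0527+-0.0006 unst 0.0009
goal slide cm [ 0.07 -0.07  0.12] turn 0.002 | pivot lateral remaining mm 0.4
pivot tool-y rows cm: [-0.01, -0.02, -0.02, -0.02, -0.02, -0.01, -0.01, -0.01, -0.0, -0.0, -0.0, -0.0]
psi plan [0.056, 0.054, 0.053, 0.053, 0.053, 0.053, 0.053, 0.053, 0.053, 0.053, 0.053, 0.053]
tool-y cm [-0.02, -0.04, -0.03, -0.02, 0.0, 0.01, 0.0, -0.0]
psi [0.056, 0.053, 0.053, 0.053, 0.054, 0.053, 0.053, 0.053]
tool-y cm [-0.01, -0.03, -0.03, -0.02, -0.02, -0.01, 0.0, 0.0, 0.0, -0.0]
psi [0.056, 0.054, 0.053, 0.053, 0.053, 0.053, 0.053, 0.053, 0.053, 0.053]
tool-y cm [-0.01, -0.02, -0.02, -0.02, -0.02, -0.02, -0.01, -0.01, -0.0, -0.0, 0.0, 0.0, 0.0, -0.0]
psi [0.056, 0.054, 0.053, 0.053, 0.053, 0.053, 0.053, 0.053, 0.053, 0.053, 0.053, 0.053, 0.053, 0.053]
```

```bash
export OMP_NUM_THREADS=2; python3 -m pendant '[{"slide":[0,0,0],"turn":0},{"slide":[0,0,0],"turn":0},{"slide":[0,0,0],"turn":0}]'; RW=0,0,0 NF=2 W=11 python3 ctl.py 464 195.5 48 -0.043; for T in 0.8 1.0 1.4; do WP=30 python3 plan.py 0 $T; done
```

```text
time: 51.8
tcp_pos: [463.3, 195.4, 49.3]
tcp_rot: [-0.011, 1.0, -0.02, -0.0]
wrist_force: [0.2, 0.5, -7.5]
width: 0.29
ym [0.0638, np.float64(0.0515), np.float64(0.0497)] d mm [391.7, np.float64(392.2), np.float64(392.3)]
win resid [-0.0002  0.0018  0.0014 -0.0018 -0.0007 -0.0023  0.0016  0.0016 -0.0014
  0.0001 -0.0006  0.0009] phi0 -0.0010
t 51.85 tcp [463.3 195.4  49.3] yaw -0.0409 roll -0.0210 Fz -8.6 w 0.285 head [152.8  11.7 257.1] n472 e1.1
head in meter frame (scene) [149.9   0.3 278.9]
psi meas 0.0497 pred 0.0506 filt 0.0506 vel -0.0045  e 0.0533+-0.0006 unst -0.0252
goal slide cm [ 0.07 -0.01  0.13] turn 0.002 | pivot lateral remaining mm -0.2
pivot tool-y rows cm: [0.07, 0.16, 0.26, 0.34, 0.42, 0.48, 0.53, 0.57, 0.59, 0.61, 0.62, 0.62]
psi plan [0.052, 0.054, 0.055, 0.056, 0.056, 0.056, 0.056, 0.056, 0.055, 0.055, 0.055, 0.055]
tool-y cm [0.56, 0.95, 0.89, 0.48, -0.01, -0.22, -0.0, 0.0]
psi [0.071, 0.077, 0.067, 0.049, 0.036, 0.038, 0.053, 0.053]
tool-y cm [0.33, 0.66, 0.81, 0.75, 0.51, 0.2, -0.05, -0.12, -0.0, 0.0]
psi [0.062, 0.069, 0.068, 0.062, 0.052, 0.044, 0.041, 0.045, 0.053, 0.053]
tool-y cm [0.17, 0.37, 0.54, 0.65, 0.68, 0.63, 0.52, 0.37, 0.21, 0.06, -0.04, -0.05, -0.0, 0.0]
psi [0.056, 0.061, 0.063, 0.063, 0.061, 0.058, 0.054, 0.051, 0.048, 0.047, 0.047, 0.05, 0.053, 0.053]
```

```bash
export OMP_NUM_THREADS=2; python3 -m pendant '[{"slide":[0,0.2,0],"turn":0},{"slide":[0,0.4,0],"turn":0},{"slide":[0,0.45,0],"turn":0}]'; RW=0.2,0.4,0.45 NF=2 W=11 python3 ctl.py 464 195.5 48 -0.043; for T in 0.8 1.0 1.4; do WP=30 python3 plan.py 4.5 $T; done
```

```text
time: 52.2
tcp_pos: [463.0, 190.6, 49.1]
tcp_rot: [-0.01, 1.0, -0.02, -0.0]
wrist_force: [-0.3, 0.1, -6.7]
width: 0.292
ym [0.0497, np.float64(0.0559), np.float64(0.0542)] d mm [392.3, np.float64(387.5), np.float64(387.5)]
win resid [ 0.     -0.001   0.0001 -0.0014  0.0022  0.0022 -0.0013  0.     -0.0016
 -0.0003  0.0007  0.0002] phi0 -0.0014
t 52.25 tcp [463.1 190.6  49.1] yaw -0.0410 roll -0.0208 Fz -7.8 w 0.289 head [152.8  12.7 257.4] n470 e1.3
head in meter frame (scene) [150.   -3.5 279.1]
psi meas 0.0542 pred 0.0544 filt 0.0544 vel -0.0342  e 0.0544+-0.0006 unst -0.0335
goal slide cm [ 0.07 -0.49  0.12] turn 0.002 | pivot lateral remaining mm 4.6
pivot tool-y rows cm: [0.1, 0.23, 0.37, 0.5, 0.6, 0.68, 0.74, 0.78, 0.8, 0.81, 0.8, 0.78]
psi plan [0.055, 0.057, 0.058, 0.059, 0.059, 0.059, 0.059, 0.058, 0.058, 0.057, 0.057, 0.056]
tool-y cm [1.22, 1.98, 1.74, 0.68, -0.51, -1.0, -0.45, -0.44]
psi [0.096, 0.107, 0.082, 0.04, 0.011, 0.016, 0.054, 0.054]
tool-y cm [0.67, 1.29, 1.53, 1.32, 0.74, 0.01, -0.57, -0.74, -0.45, -0.45]
psi [0.076, 0.089, 0.085, 0.07, 0.049, 0.032, 0.026, 0.034, 0.054, 0.054]
tool-y cm [0.3, 0.66, 0.95, 1.1, 1.1, 0.96, 0.7, 0.36, -0.0, -0.33, -0.53, -0.57, -0.45, -0.45]
psi [0.062, 0.07, 0.073, 0.072, 0.068, 0.061, 0.054, 0.048, 0.042, 0.04, 0.041, 0.046, 0.054, 0.054]
```

```bash
export OMP_NUM_THREADS=2; python3 -m pendant '[{"slide":[0,0.35,0],"turn":0},{"slide":[0,0.75,0],"turn":0},{"slide":[0,0.9,0],"turn":0}]'; RW=0.35,0.75,0.9 NF=2 W=11 python3 ctl.py 464 195.5 48 -0.043; for T in 0.8 1.0 1.4; do WP=30 python3 plan.py 13 $T; done
```

```text
time: 52.6
tcp_pos: [462.6, 181.2, 48.9]
tcp_rot: [-0.01, 1.0, -0.021, -0.0]
wrist_force: [0.3, -0.8, -7.5]
width: 0.291
ym [0.0542, np.float64(0.0686), np.float64(0.0663)] d mm [387.5, np.float64(377.9), np.float64(377.9)]
win resid [ 0.0006 -0.0011  0.0023  0.0022 -0.0014 -0.0001 -0.002  -0.0007 -0.0003
 -0.0008  0.001   0.0002] phi0 -0.0015
t 52.65 tcp [462.7 181.1  48.9] yaw -0.0416 roll -0.0206 Fz -7.8 w 0.289 head [153.2  15.2 257.1] n471 e1.3
head in meter frame (scene) [150.3 -10.6 278.6]
psi meas 0.0663 pred 0.0664 filt 0.0664 vel -0.0583  e 0.0541+-0.0007 unst 0.0375
goal slide cm [ 0.07 -1.44  0.12] turn 0.001 | pivot lateral remaining mm 14.2
pivot tool-y rows cm: [-0.07, -0.17, -0.28, -0.39, -0.49, -0.59, -0.68, -0.77, -0.85, -0.92, -0.99, -1.05]
psi plan [0.059, 0.056, 0.054, 0.053, 0.053, 0.052, 0.052, 0.052, 0.052, 0.052, 0.053, 0.053]
tool-y cm [0.51, 0.67, 0.26, -0.58, -1.39, -1.69, -1.3, -1.3]
psi [0.081, 0.08, 0.061, 0.035, 0.02, 0.027, 0.054, 0.054]
tool-y cm [0.16, 0.24, 0.13, -0.17, -0.61, -1.07, -1.4, -1.47, -1.3, -1.3]
psi [0.068, 0.068, 0.063, 0.054, 0.044, 0.037, 0.035, 0.042, 0.054, 0.054]
tool-y cm [-0.02, -0.07, -0.15, -0.27, -0.41, -0.58, -0.77, -0.95, -1.12, -1.26, -1.34, -1.35, -1.3, -1.3]
psi [0.061, 0.059, 0.057, 0.055, 0.053, 0.051, 0.049, 0.048, 0.047, 0.047, 0.048, 0.051, 0.054, 0.054]
```

```bash
export OMP_NUM_THREADS=2; python3 -m pendant '[{"slide":[0,0,0],"turn":0},{"slide":[0,0,0],"turn":0},{"slide":[0,-0.2,0],"turn":0},{"slide":[0,-0.5,0],"turn":0}]'; RW=0,0,-0.2,-0.5 NF=2 W=11 python3 ctl.py 464 195.5 48 -0.043; for T in 0.8 1.0 1.4; do WP=30 python3 plan.py 7 $T; done
```

```text
time: 53.1
tcp_pos: [462.9, 186.6, 49.0]
tcp_rot: [-0.011, 1.0, -0.021, -0.0]
wrist_force: [0.0, -0.2, -7.7]
width: 0.288
ym [0.0663, np.float64(0.0406), np.float64(0.0415)] d mm [377.9, np.float64(383.3), np.float64(384.0)]
win resid [-0.0005  0.0008 -0.0003  0.001  -0.0011  0.0001  0.     -0.0006  0.
 -0.0011  0.0007 -0.    ] phi0 -0.0021
t 53.15 tcp [463.  187.2  49.1] yaw -0.0414 roll -0.0218 Fz -7.7 w 0.287 head [153.   10.  257.1] n471 e1.4
head in meter frame (scene) [150.2  -9.7 278.9]
psi meas 0.0415 pred 0.0415 filt 0.0415 vel 0.0651  e 0.0567+-0.0006 unst -0.0530
goal slide cm [ 0.07 -0.83  0.13] turn 0.002 | pivot lateral remaining mm 8.1
pivot tool-y rows cm: [0.17, 0.39, 0.62, 0.81, 0.97, 1.09, 1.17, 1.22, 1.25, 1.25, 1.23, 1.19]
psi plan [0.053, 0.059, 0.063, 0.064, 0.065, 0.064, 0.064, 0.063, 0.062, 0.061, 0.06, 0.059]
tool-y cm [1.91, 3.11, 2.73, 1.07, -0.79, -1.56, -0.7, -0.69]
psi [0.117, 0.138, 0.098, 0.034, -0.011, -0.003, 0.056, 0.057]
tool-y cm [1.06, 2.03, 2.41, 2.07, 1.16, 0.02, -0.9, -1.15, -0.7, -0.7]
psi [0.086, 0.109, 0.104, 0.08, 0.048, 0.022, 0.012, 0.026, 0.056, 0.057]
tool-y cm [0.48, 1.05, 1.5, 1.74, 1.73, 1.5, 1.09, 0.56, -0.0, -0.51, -0.83, -0.88, -0.7, -0.7]
psi [0.064, 0.079, 0.086, 0.084, 0.077, 0.068, 0.057, 0.046, 0.038, 0.034, 0.036, 0.044, 0.057, 0.057]
```

```bash
export OMP_NUM_THREADS=2; python3 -m pendant '[{"slide":[0,0.6,0],"turn":0},{"slide":[0,1.05,0],"turn":0},{"slide":[0,1.1,0],"turn":0}]'; RW=0.6,1.05,1.1 NF=2 W=11 python3 ctl.py 464 195.5 48 -0.043; for T in 0.8 1.0 1.4; do WP=30 python3 plan.py 18 $T; done
```

```text
time: 53.5
tcp_pos: [462.4, 175.1, 48.7]
tcp_rot: [-0.01, 1.0, -0.021, -0.0]
wrist_force: [-0.2, 0.3, -8.0]
width: 0.29
ym [0.0415, np.float64(0.0764), np.float64(0.0725)] d mm [384.0, np.float64(371.8), np.float64(372.1)]
win resid [-0.0005  0.0008 -0.0014 -0.0001 -0.0001 -0.0007  0.0003 -0.0008  0.0018
  0.0013 -0.0007 -0.0006] phi0 -0.0019
t 53.55 tcp [462.4 175.4  48.8] yaw -0.0420 roll -0.0211 Fz -7.8 w 0.287 head [153.   16.5 256.9] n472 e1.4
head in meter frame (scene) [150.2 -15.1 278.3]
psi meas 0.0725 pred 0.0720 filt 0.0720 vel -0.0384  e 0.0565+-0.0007 unst 0.0816
goal slide cm [ 0.07 -2.01  0.12] turn 0.001 | pivot lateral remaining mm 20.0
pivot tool-y rows cm: [-0.17, -0.42, -0.68, -0.94, -1.17, -1.38, -1.57, -1.73, -1.88, -2.0, -2.1, -2.19]
psi plan [0.063, 0.058, 0.054, 0.052, 0.051, 0.051, 0.051, 0.051, 0.052, 0.052, 0.052, 0.053]
tool-y cm [0.04, -0.18, -0.7, -1.37, -1.92, -2.08, -1.8, -1.8]
psi [0.071, 0.064, 0.049, 0.035, 0.029, 0.037, 0.056, 0.056]
tool-y cm [-0.17, -0.44, -0.77, -1.12, -1.45, -1.72, -1.88, -1.89, -1.8, -1.8]
psi [0.064, 0.057, 0.051, 0.046, 0.043, 0.043, 0.045, 0.05, 0.056, 0.056]
tool-y cm [-0.22, -0.53, -0.85, -1.14, -1.37, -1.55, -1.68, -1.76, -1.8, -1.82, -1.81, -1.8, -1.8, -1.8]
psi [0.062, 0.054, 0.049, 0.047, 0.047, 0.047, 0.049, 0.051, 0.053, 0.054, 0.055, 0.056, 0.056, 0.056]
```

```bash
export OMP_NUM_THREADS=2; python3 -m pendant '[{"slide":[0,-0.25,0],"turn":0},{"slide":[0,-0.6,0],"turn":0},{"slide":[0,-0.95,0],"turn":0},{"slide":[0,-1.25,0],"turn":0}]'; RW=-0.25,-0.6,-0.95,-1.25 NF=2 W=11 python3 ctl.py 464 195.5 48 -0.043; for T in 0.8 1.0 1.4; do WP=30 python3 plan.py 5.5 $T; done
```

```text
time: 54.0
tcp_pos: [463.1, 188.6, 49.1]
tcp_rot: [-0.011, 1.0, -0.021, -0.0]
wrist_force: [0.9, 0.4, -7.9]
width: 0.296
ym [0.0725, np.float64(0.0387), np.float64(0.044)] d mm [372.1, np.float64(385.4), np.float64(385.9)]
win resid [-0.0004  0.0006 -0.0001 -0.0007  0.0002 -0.0009  0.0015  0.0009 -0.0014
 -0.0013  0.0016 -0.0008] phi0 -0.0020
t 54.05 tcp [463.1 189.1  49.2] yaw -0.0412 roll -0.0221 Fz -6.8 w 0.290 head [153.   10.5 257.1] n472 e1.4
head in meter frame (scene) [150.2  -7.3 278.9]
psi meas 0.0440 pred 0.0433 filt 0.0433 vel 0.0935  e 0.0575+-0.0006 unst -0.0168
goal slide cm [ 0.07 -0.64  0.13] turn 0.002 | pivot lateral remaining mm 6.2
pivot tool-y rows cm: [0.07, 0.16, 0.24, 0.3, 0.35, 0.38, 0.39, 0.4, 0.39, 0.37, 0.35, 0.32]
psi plan [0.054, 0.058, 0.06, 0.061, 0.061, 0.06, 0.06, 0.06, 0.059, 0.059, 0.059, 0.058]
tool-y cm [0.95, 1.51, 1.26, 0.37, -0.61, -1.01, -0.55, -0.54]
psi [0.086, 0.097, 0.077, 0.044, 0.021, 0.026, 0.057, 0.057]
tool-y cm [0.5, 0.95, 1.1, 0.89, 0.4, -0.19, -0.66, -0.78, -0.55, -0.55]
psi [0.07, 0.082, 0.08, 0.068, 0.052, 0.039, 0.034, 0.041, 0.057, 0.058]
tool-y cm [0.21, 0.46, 0.64, 0.73, 0.69, 0.56, 0.34, 0.07, -0.21, -0.46, -0.61, -0.64, -0.55, -0.55]
psi [0.059, 0.067, 0.07, 0.07, 0.066, 0.062, 0.056, 0.052, 0.048, 0.046, 0.047, 0.051, 0.057, 0.058]
```

```bash
export OMP_NUM_THREADS=2; python3 -m pendant '[{"slide":[0,0.2,0],"turn":0},{"slide":[0,0.4,0],"turn":0},{"slide":[0,0.4,0],"turn":0}]'; RW=0.2,0.4,0.4 NF=2 W=11 python3 ctl.py 464 195.5 48 -0.043; for T in 0.8 1.0 1.4; do WP=30 python3 plan.py 7 $T; done
```

```text
time: 54.4
tcp_pos: [462.8, 184.3, 49.0]
tcp_rot: [-0.011, 1.0, -0.021, -0.0]
wrist_force: [-1.2, 0.3, -7.5]
width: 0.292
ym [0.044, np.float64(0.0683), np.float64(0.064)] d mm [385.9, np.float64(381.1), np.float64(381.2)]
win resid [ 0.0004 -0.0005 -0.0002 -0.0013  0.0013  0.0007 -0.0013 -0.0012  0.0024
  0.0002 -0.0021  0.0011] phi0 -0.0018
t 54.45 tcp [462.8 184.4  49. ] yaw -0.0415 roll -0.0215 Fz -6.9 w 0.289 head [152.8  14.7 257.3] n471 e1.4
head in meter frame (scene) [150.   -7.8 278.9]
psi meas 0.0640 pred 0.0651 filt 0.0651 vel -0.0081  e 0.0571+-0.0007 unst 0.0539
goal slide cm [ 0.07 -1.11  0.13] turn 0.002 | pivot lateral remaining mm 10.9
pivot tool-y rows cm: [-0.12, -0.29, -0.47, -0.64, -0.8, -0.93, -1.05, -1.16, -1.25, -1.32, -1.38, -1.43]
psi plan [0.061, 0.057, 0.055, 0.053, 0.053, 0.053, 0.053, 0.053, 0.054, 0.054, 0.054, 0.055]
tool-y cm [-0.48, -0.9, -1.06, -0.95, -0.73, -0.61, -0.7, -0.7]
psi [0.047, 0.039, 0.042, 0.052, 0.061, 0.063, 0.057, 0.057]
tool-y cm [-0.36, -0.75, -1.01, -1.09, -1.02, -0.85, -0.69, -0.63, -0.7, -0.7]
psi [0.052, 0.043, 0.042, 0.046, 0.053, 0.059, 0.063, 0.062, 0.057, 0.057]
tool-y cm [-0.23, -0.54, -0.81, -1.01, -1.13, -1.16, -1.11, -1.01, -0.88, -0.76, -0.67, -0.65, -0.7, -0.7]
psi [0.057, 0.049, 0.046, 0.045, 0.047, 0.05, 0.053, 0.057, 0.06, 0.062, 0.062, 0.06, 0.057, 0.057]
```

```bash
export OMP_NUM_THREADS=2; python3 -m pendant '[{"slide":[0,-0.35,0],"turn":0},{"slide":[0,-0.72,0],"turn":0},{"slide":[0,-0.92,0],"turn":0}]'; RW=-0.35,-0.72,-0.92 NF=2 W=11 python3 ctl.py 464 195.5 48 -0.043; for T in 0.8 1.0 1.4; do WP=30 python3 plan.py 0 $T; done
```

```text
time: 54.8
tcp_pos: [463.3, 194.2, 49.3]
tcp_rot: [-0.011, 1.0, -0.021, -0.0]
wrist_force: [0.1, -0.3, -7.7]
width: 0.293
ym [0.064, np.float64(0.0448), np.float64(0.048)] d mm [381.2, np.float64(391.0), np.float64(391.3)]
win resid [ 0.0006 -0.0009  0.0008  0.0002 -0.0017 -0.0016  0.0024  0.0002 -0.0015
  0.0018 -0.0002 -0.0003] phi0 -0.0015
t 54.85 tcp [463.3 194.4  49.4] yaw -0.0409 roll -0.0222 Fz -8.0 w 0.291 head [152.8  11.4 257.1] n465 e1.3
head in meter frame (scene) [150.1  -1.  279.1]
psi meas 0.0480 pred 0.0477 filt 0.0477 vel 0.0745  e 0.0570+-0.0007 unst 0.0023
goal slide cm [ 0.06 -0.11  0.14] turn 0.002 | pivot lateral remaining mm 0.8
pivot tool-y rows cm: [0.0, 0.0, -0.01, -0.01, -0.03, -0.04, -0.05, -0.06, -0.07, -0.07, -0.08, -0.09]
psi plan [0.054, 0.056, 0.057, 0.057, 0.057, 0.057, 0.057, 0.057, 0.057, 0.057, 0.057, 0.057]
tool-y cm [-0.05, -0.09, -0.08, -0.05, -0.0, 0.02, 0.0, -0.0]
psi [0.052, 0.053, 0.055, 0.057, 0.058, 0.058, 0.057, 0.057]
tool-y cm [-0.03, -0.06, -0.07, -0.07, -0.05, -0.02, 0.0, 0.01, 0.0, -0.0]
psi [0.053, 0.054, 0.055, 0.056, 0.057, 0.058, 0.058, 0.058, 0.057, 0.057]
tool-y cm [-0.01, -0.03, -0.05, -0.06, -0.07, -0.06, -0.05, -0.04, -0.02, -0.01, 0.0, 0.01, 0.0, -0.0]
psi [0.054, 0.055, 0.056, 0.056, 0.056, 0.056, 0.057, 0.057, 0.057, 0.058, 0.058, 0.057, 0.057, 0.057]
```

```bash
export OMP_NUM_THREADS=2; python3 -m pendant '[{"slide":[0,0,0],"turn":0},{"slide":[0,0,0],"turn":0},{"slide":[0,0,0],"turn":0}]'; RW=0,0,0 NF=2 W=11 python3 ctl.py 464 195.5 48 -0.043; for T in 0.8 1.0 1.4; do WP=30 python3 plan.py 0 $T; done
```

```text
time: 55.2
tcp_pos: [463.3, 194.1, 49.3]
tcp_rot: [-0.011, 1.0, -0.02, -0.0]
wrist_force: [-0.2, 0.6, -7.7]
width: 0.289
ym [0.048, np.float64(0.0622), np.float64(0.062)] d mm [391.3, np.float64(391.0), np.float64(391.0)]
win resid [ 0.0003 -0.0002 -0.0022 -0.0021  0.0022  0.0001 -0.0012  0.0023  0.0012
  0.0013 -0.0012 -0.0004] phi0 -0.0012
t 55.25 tcp [463.3 194.1  49.3] yaw -0.0408 roll -0.0217 Fz -8.1 w 0.285 head [153.   14.3 257.7] n459 e1.3
head in meter frame (scene) [150.2   1.6 279.5]
psi meas 0.0620 pred 0.0616 filt 0.0616 vel 0.0109  e 0.0563+-0.0007 unst 0.0516
goal slide cm [ 0.07 -0.14  0.13] turn 0.002 | pivot lateral remaining mm 1.1
pivot tool-y rows cm: [-0.13, -0.32, -0.52, -0.7, -0.85, -0.98, -1.08, -1.16, -1.21, -1.25, -1.27, -1.27]
psi plan [0.058, 0.055, 0.052, 0.051, 0.05, 0.05, 0.051, 0.051, 0.052, 0.053, 0.053, 0.054]
tool-y cm [-1.15, -1.94, -1.83, -0.98, 0.03, 0.46, 0.0, -0.01]
psi [0.021, 0.008, 0.029, 0.065, 0.091, 0.088, 0.057, 0.056]
tool-y cm [-0.68, -1.34, -1.65, -1.53, -1.05, -0.42, 0.1, 0.26, 0.0, -0.0]
psi [0.038, 0.024, 0.025, 0.039, 0.058, 0.074, 0.081, 0.074, 0.057, 0.056]
tool-y cm [-0.34, -0.76, -1.11, -1.33, -1.38, -1.29, -1.07, -0.76, -0.43, -0.12, 0.08, 0.11, 0.0, -0.0]
psi [0.051, 0.041, 0.036, 0.037, 0.041, 0.047, 0.055, 0.061, 0.067, 0.07, 0.069, 0.064, 0.056, 0.056]
```

```bash
export OMP_NUM_THREADS=2; python3 -m pendant '[{"slide":[0,-0.45,0],"turn":0},{"slide":[0,-0.9,0],"turn":0},{"slide":[0,-1.05,0],"turn":0}]'; RW=-0.45,-0.9,-1.05 NF=2 W=11 python3 ctl.py 464 195.5 48 -0.043; for T in 0.8 1.0 1.4; do WP=30 python3 plan.py -10 $T; done
```

```text
time: 55.6
tcp_pos: [463.8, 205.2, 49.6]
tcp_rot: [-0.011, 1.0, -0.02, -0.0]
wrist_force: [-0.1, -0.4, -7.4]
width: 0.287
ym [0.062, np.float64(0.0384), np.float64(0.045)] d mm [391.0, np.float64(402.2), np.float64(402.2)]
win resid [ 0.0004 -0.0006  0.0014 -0.0007 -0.0019  0.0016  0.0007  0.0008 -0.0013
 -0.0004  0.0017 -0.0011] phi0 -0.0008
t 55.65 tcp [463.8 205.3  49.6] yaw -0.0402 roll -0.0222 Fz -8.3 w 0.289 head [153.   10.7 257.4] n469 e1.4
head in meter frame (scene) [150.2   9.3 279.6]
psi meas 0.0450 pred 0.0439 filt 0.0439 vel 0.0665  e 0.0557+-0.0007 unst -0.0255
goal slide cm [0.06 0.98 0.14] turn 0.003 | pivot lateral remaining mm -10.2
pivot tool-y rows cm: [0.05, 0.12, 0.19, 0.26, 0.33, 0.4, 0.46, 0.52, 0.57, 0.62, 0.67, 0.71]
psi plan [0.051, 0.054, 0.055, 0.056, 0.057, 0.057, 0.057, 0.057, 0.057, 0.057, 0.057, 0.057]
tool-y cm [-0.46, -0.64, -0.31, 0.38, 1.07, 1.33, 1.0, 1.0]
psi [0.032, 0.032, 0.049, 0.071, 0.084, 0.079, 0.056, 0.056]
tool-y cm [-0.17, -0.27, -0.21, 0.03, 0.4, 0.79, 1.08, 1.15, 1.0, 1.0]
psi [0.043, 0.042, 0.047, 0.055, 0.064, 0.07, 0.072, 0.066, 0.056, 0.056]
tool-y cm [-0.01, 0.01, 0.05, 0.12, 0.23, 0.37, 0.52, 0.68, 0.84, 0.96, 1.04, 1.04, 1.0, 1.0]
psi [0.049, 0.051, 0.052, 0.053, 0.055, 0.057, 0.059, 0.061, 0.062, 0.062, 0.061, 0.059, 0.056, 0.056]
```

```bash
export OMP_NUM_THREADS=2; python3 -m pendant '[{"slide":[0,-0.05,0],"turn":0},{"slide":[0,0,0],"turn":0},{"slide":[0,0.15,0.05],"turn":0},{"slide":[0,0.35,0.05],"turn":0}]'; RW=-0.05,0,0.15,0.35 NF=2 W=11 python3 ctl.py 464 195.5 48 -0.043; for T in 0.8 1.0 1.4; do WP=30 python3 plan.py -7 $T; done; WP=30 python3 plan.py -408 5
```

```text
time: 56.1
tcp_pos: [463.5, 201.3, 48.9]
tcp_rot: [-0.011, 1.0, -0.02, -0.0]
wrist_force: [-0.6, 0.6, -8.1]
width: 0.294
ym [0.045, np.float64(0.065), np.float64(0.0644)] d mm [402.2, np.float64(398.3), np.float64(397.8)]
win resid [ 0.0009 -0.0012 -0.0022  0.0013  0.0006  0.0007 -0.001  -0.0001  0.0026
 -0.0001 -0.0005 -0.0004] phi0 -0.0007
t 56.15 tcp [463.5 200.9  48.8] yaw -0.0404 roll -0.0211 Fz -7.6 w 0.293 head [153.   14.8 257.2] n467 e1.4
head in meter frame (scene) [150.1   9.  278.6]
psi meas 0.0644 pred 0.0640 filt 0.0640 vel -0.0456  e 0.0544+-0.0007 unst 0.0287
goal slide cm [0.08 0.54 0.07] turn 0.003 | pivot lateral remaining mm -5.8
pivot tool-y rows cm: [-0.1, -0.22, -0.35, -0.45, -0.54, -0.6, -0.64, -0.67, -0.68, -0.67, -0.65, -0.63]
psi plan [0.057, 0.053, 0.051, 0.05, 0.05, 0.05, 0.051, 0.051, 0.052, 0.052, 0.053, 0.053]
tool-y cm [-1.37, -2.2, -1.87, -0.61, 0.78, 1.35, 0.7, 0.69]
psi [0.01, -0.004, 0.026, 0.073, 0.106, 0.099, 0.055, 0.054]
tool-y cm [-0.73, -1.4, -1.64, -1.35, -0.66, 0.18, 0.85, 1.03, 0.7, 0.7]
psi [0.033, 0.018, 0.021, 0.039, 0.062, 0.081, 0.08
[... 212 characters left out ...]
055, 0.054]
tool-y cm [-0.35, -0.83, -1.29, -1.68, -1.94, -2.08, -2.08, -1.96, -1.71, -1.34, -0.86, -0.26, 0.43, 1.21, 2.09, 3.05, 4.09, 5.19, 6.37, 7.6, 8.89, 10.22, 11.6, 13.01, 14.45, 15.92, 17.4, 18.9, 20.4, 21.9, 23.4, 24.89, 26.36, 27.81, 29.22, 30.6, 31.95, 33.24, 34.48, 35.66, 36.77, 37.8, 38.74, 39.56, 40.23, 40.71, 40.96, 40.97, 40.8, 40.8]
psi [0.047, 0.034, 0.025, 0.02, 0.017, 0.017, 0.018, 0.02, 0.022, 0.024, 0.026, 0.028, 0.03, 0.032, 0.034, 0.036, 0.038, 0.04, 0.042, 0.044, 0.047, 0.049, 0.051, 0.053, 0.055, 0.057, 0.059, 0.061, 0.063, 0.065, 0.067, 0.07, 0.072, 0.074, 0.076, 0.078, 0.08, 0.082, 0.084, 0.086, 0.088, 0.09, 0.091, 0.091, 0.089, 0.085, 0.077, 0.066, 0.055, 0.054]
```

```bash
export OMP_NUM_THREADS=2; python3 -m pendant '[{"slide":[0,-0.35,0],"turn":0},{"slide":[0,-0.6,0],"turn":0},{"slide":[0,-0.6,0],"turn":0}]'; RW=-0.35,-0.6,-0.6 NF=2 W=11 python3 ctl.py 464 195.5 48 -0.043; for T in 0.8 1.0 1.4; do WP=30 python3 plan.py -12 $T; done; WP=30 python3 plan.py -408 5
```

```text
time: 56.5
tcp_pos: [463.9, 207.6, 49.1]
tcp_rot: [-0.011, 1.0, -0.02, -0.0]
wrist_force: [-0.4, 0.1, -7.7]
width: 0.291
ym [0.0644, np.float64(0.0423), np.float64(0.0423)] d mm [397.8, np.float64(404.5), np.float64(404.3)]
win resid [-0.0014  0.002   0.0009  0.001  -0.001  -0.0001  0.0022 -0.0006 -0.0021
 -0.0023 -0.0002  0.002 ] phi0 -0.0009
t 56.55 tcp [463.8 207.3  49. ] yaw -0.0402 roll -0.0215 Fz -8.0 w 0.285 head [153.2  10.2 257.2] n460 e1.5
head in meter frame (scene) [150.3  10.8 278.8]
psi meas 0.0423 pred 0.0442 filt 0.0442 vel 0.0102  e 0.0546+-0.0007 unst -0.0700
goal slide cm [0.07 1.18 0.08] turn 0.003 | pivot lateral remaining mm -12.2
pivot tool-y rows cm: [0.16, 0.38, 0.62, 0.85, 1.05, 1.23, 1.38, 1.51, 1.62, 1.71, 1.78, 1.83]
psi plan [0.05, 0.055, 0.058, 0.06, 0.061, 0.061, 0.06, 0.06, 0.059, 0.059, 0.058, 0.058]
tool-y cm [0.32, 0.71, 1.02, 1.2, 1.27, 1.25, 1.2, 1.2]
psi [0.056, 0.065, 0.068, 0.066, 0.062, 0.058, 0.055, 0.055]
tool-y cm [0.32, 0.7, 1.01, 1.21, 1.28, 1.27, 1.22, 1.19, 1.2, 1.2]
psi [0.056, 0.064, 0.068, 0.067, 0.063, 0.058, 0.055, 0.054, 0.055, 0
[... 192 characters left out ...]
0.055]
tool-y cm [-0.16, -0.35, -0.5, -0.56, -0.53, -0.4, -0.15, 0.19, 0.63, 1.17, 1.79, 2.5, 3.29, 4.15, 5.08, 6.08, 7.13, 8.24, 9.39, 10.59, 11.83, 13.11, 14.41, 15.74, 17.08, 18.44, 19.81, 21.19, 22.57, 23.94, 25.3, 26.64, 27.97, 29.27, 30.54, 31.78, 32.97, 34.13, 35.23, 36.27, 37.26, 38.17, 38.99, 39.71, 40.3, 40.72, 40.94, 40.95, 40.8, 40.8]
psi [0.038, 0.032, 0.028, 0.025, 0.025, 0.025, 0.026, 0.027, 0.029, 0.031, 0.032, 0.034, 0.036, 0.038, 0.039, 0.041, 0.043, 0.045, 0.046, 0.048, 0.05, 0.052, 0.053, 0.055, 0.057, 0.059, 0.06, 0.062, 0.064, 0.066, 0.067, 0.069, 0.071, 0.073, 0.074, 0.076, 0.078, 0.08, 0.081, 0.083, 0.084, 0.086, 0.087, 0.086, 0.085, 0.081, 0.074, 0.065, 0.055, 0.055]
```

```bash
export OMP_NUM_THREADS=2; python3 -m pendant '[{"slide":[0,-0.16,0],"turn":0},{"slide":[0,-0.35,0],"turn":0},{"slide":[0,-0.5,0],"turn":0},{"slide":[0,-0.56,0],"turn":0},{"slide":[0,-0.53,0],"turn":0},{"slide":[0,-0.4,0],"turn":0},{"slide":[0,-0.15,0],"turn":0},{"slide":[0,0.2,0],"turn":0},{"slide":[0,0.6,0],"turn":0}]'; RW=-0.16,-0.35,-0.5,-0.56,-0.53,-0.4,-0.15,0.2,0.6 NF=2 W=11 python3 ctl.py 400 -195 48 -0.081; WP=30 python3 plan.py -402 4;WP=30 python3 plan.py -402 4.5
```

```text
time: 57.5
tcp_pos: [463.5, 200.8, 48.9]
tcp_rot: [-0.011, 1.0, -0.02, -0.0]
wrist_force: [-0.1, -0.2, -8.2]
width: 0.292
ym [0.0423, np.float64(0.0333), np.float64(0.0282)] d mm [404.3, np.float64(397.8), np.float64(397.0)]
win resid [-0.0002  0.0003 -0.0009  0.      0.0024 -0.0004 -0.0018 -0.0019  0.0005
  0.0027  0.0003 -0.0005] phi0 -0.0009
t 57.55 tcp [463.4 200.1  48.8] yaw -0.0407 roll -0.0204 Fz -7.7 w 0.291 head [153.3   7.2 257.9] n468 e1.2
head in meter frame (scene) [150.4   0.6 279.3]
psi meas 0.0282 pred 0.0277 filt 0.0277 vel -0.1817  e 0.0536+-0.0006 unst -0.3820
goal slide cm [-4.73 39.73 -0.72] turn 0.040 | pivot lateral remaining mm -403.4
pivot tool-y rows cm: [0.63, 1.59, 2.69, 3.82, 4.92, 5.97, 6.96, 7.88, 8.74, 9.54, 10.27, 10.95]
psi plan [0.029, 0.044, 0.056, 0.064, 0.069, 0.071, 0.072, 0.072, 0.072, 0.071, 0.07, 0.07]
tool-y cm [0.33, 0.9, 1.63, 2.48, 3.43, 4.46, 5.55, 6.69, 7.89, 9.13, 10.41, 11.72, 13.07, 14.43, 15.82, 17.22, 18.63, 20.05, 21.47, 22.88, 24.28, 25.66, 27.02, 28.36, 29.66, 30.94, 32.16, 33.35, 34.48, 35.55, 36.56, 37.5, 38.34, 39.08, 39.69, 
[... 238 characters left out ...]
 0.083, 0.084, 0.086, 0.086, 0.086, 0.085, 0.081, 0.074, 0.064, 0.054, 0.054]
tool-y cm [0.39, 1.04, 1.84, 2.75, 3.73, 4.75, 5.81, 6.9, 8.02, 9.16, 10.32, 11.49, 12.69, 13.89, 15.1, 16.32, 17.54, 18.76, 19.98, 21.2, 22.4, 23.6, 24.78, 25.95, 27.09, 28.21, 29.31, 30.38, 31.42, 32.43, 33.4, 34.33, 35.21, 36.05, 36.85, 37.59, 38.27, 38.88, 39.41, 39.84, 40.14, 40.3, 40.31, 40.2, 40.2]
psi [0.02, 0.027, 0.033, 0.038, 0.042, 0.045, 0.047, 0.048, 0.05, 0.051, 0.052, 0.053, 0.054, 0.055, 0.056, 0.057, 0.058, 0.059, 0.06, 0.061, 0.062, 0.063, 0.064, 0.065, 0.066, 0.067, 0.068, 0.069, 0.07, 0.071, 0.072, 0.073, 0.074, 0.075, 0.076, 0.077, 0.077, 0.078, 0.077, 0.076, 0.073, 0.068, 0.061, 0.054, 0.054]
```

```bash
export OMP_NUM_THREADS=2; python3 -m pendant '[{"slide":[0,0.4,0],"turn":0},{"slide":[0,1.05,0],"turn":0},{"slide":[-0.1,1.85,0],"turn":0.001},{"slide":[-0.3,2.75,0],"turn":0.002},{"slide":[-0.5,3.7,0],"turn":0.004},{"slide":[-0.8,4.7,0],"turn":0.006},{"slide":[-1.1,5.75,0],"turn":0.008},{"slide":[-1.4,6.85,0],"turn":0.01},{"slide":[-1.7,8.0,0],"turn":0.01}]'; RW=0.4,1.05,1.85,2.75,3.7,4.7,5.75,6.85,8 NF=2 W=11 python3 ctl.py 400 -195 48 -0.081; WP=30 python3 plan.py -320 3;WP=30 python3 plan.py -320 3.5
```

```text
time: 58.5
tcp_pos: [442.8, 120.3, 47.2]
tcp_rot: [-0.01, 1.0, -0.026, -0.0]
wrist_force: [-0.0, 0.2, -8.0]
width: 0.292
ym [0.0282, np.float64(0.062), np.float64(0.0467)] d mm [397.0, np.float64(314.8), np.float64(313.0)]
win resid [-0.0003  0.0004  0.0022 -0.0006 -0.0019 -0.002   0.0003  0.0026  0.0004
 -0.0004 -0.0002  0.0001] phi0 -0.0008
t 58.55 tcp [442.1 118.6  46.9] yaw -0.0518 roll -0.0185 Fz -8.6 w 0.291 head [153.3  11.1 256.6] n480 e1.3
head in meter frame (scene) [132.8 -79.6 276.1]
psi meas 0.0467 pred 0.0468 filt 0.0468 vel -0.4346  e 0.0507+-0.0005 unst -0.4643
goal slide cm [-2.58 31.53 -0.68] turn 0.029 | pivot lateral remaining mm -319.8
pivot tool-y rows cm: [0.83, 2.08, 3.49, 4.91, 6.28, 7.54, 8.71, 9.76, 10.72, 11.58, 12.35, 13.03]
psi plan [0.032, 0.048, 0.062, 0.071, 0.077, 0.079, 0.079, 0.078, 0.076, 0.075, 0.073, 0.071]
tool-y cm [0.43, 1.18, 2.15, 3.27, 4.5, 5.81, 7.19, 8.61, 10.07, 11.55, 13.06, 14.57, 16.09, 17.61, 19.11, 20.6, 22.05, 23.46, 24.83, 26.15, 27.39, 28.56, 29.62, 30.56, 31.33, 31.89, 32.19, 32.19, 32.0, 32.0]
psi [0.017, 0.019, 0.026, 0.032, 0.038, 0.042, 0.046, 0.05, 0.053, 0.056, 0.059, 0.062, 0.065, 0.068, 0.07, 0.073, 0.076, 0.079, 0.082, 0.085, 0.087, 0.09, 0.091, 0.092, 0.09, 0.085, 0.077, 0.064, 0.051, 0.051]
tool-y cm [0.53, 1.41, 2.49, 3.68, 4.94, 6.22, 7.53, 8.84, 10.15, 11.45, 12.75, 14.04, 15.31, 16.57, 17.8, 19.01, 20.2, 21.36, 22.48, 23.57, 24.62, 25.62, 26.59, 27.5, 28.36, 29.16, 29.9, 30.56, 31.14, 31.61, 31.94, 32.11, 32.12, 32.0, 32.0]
psi [0.021, 0.026, 0.035, 0.042, 0.047, 0.051, 0.053, 0.055, 0.057, 0.058, 0.059, 0.06, 0.061, 0.063, 0.064, 0.065, 0.066, 0.067, 0.068, 0.069, 0.07, 0.071, 0.073, 0.074, 0.075, 0.076, 0.076, 0.077, 0.076, 0.075, 0.072, 0.066, 0.059, 0.051, 0.051]
```

```bash
export OMP_NUM_THREADS=2; python3 -m pendant '[{"slide":[0,0.5,0],"turn":0},{"slide":[0,1.35,0],"turn":0},{"slide":[-0.1,2.4,0],"turn":0.001},{"slide":[-0.3,3.55,0],"turn":0.002},{"slide":[-0.5,4.8,-0.05],"turn":0.003},{"slide":[-0.7,6.1,-0.1],"turn":0.004},{"slide":[-0.9,7.45,-0.1],"turn":0.006},{"slide":[-1.1,8.8,-0.1],"turn":0.008},{"slide":[-1.3,10.15,-0.15],"turn":0.01},{"slide":[-1.5,11.5,-0.2],"turn":0.01}]'; RW=0.5,1.35,2.4,3.55,4.8,6.1,7.45,8.8,10.15,11.5 NF=2 W=11 python3 ctl.py 400 -195 48 -0.081; WP=30 python3 plan.py -200 2;WP=30 python3 plan.py -200 2.5
```

```text
time: 59.6
tcp_pos: [421.0, 4.4, 46.8]
tcp_rot: [-0.01, 0.999, -0.032, -0.001]
wrist_force: [0.4, -0.3, -7.4]
width: 0.286
ym [0.0467, np.float64(0.0736), np.float64(0.0561)] d mm [313.0, np.float64(195.9), np.float64(193.9)]
win resid [ 0.001  -0.0013 -0.0017 -0.0018  0.0006  0.0028  0.0006 -0.0001  0.0001
  0.0003  0.0001 -0.0002] phi0 -0.0009
t 59.65 tcp [420.7   2.5  46.7] yaw -0.0642 roll -0.0172 Fz -7.7 w 0.289 head [153.2  13.1 256.1] n508 e1.3
head in meter frame (scene) [ 116.4 -196.5  275.5]
psi meas 0.0561 pred 0.0560 filt 0.0560 vel -0.4973  e 0.0475+-0.0005 unst -0.4320
goal slide cm [-0.8  19.83 -0.46] turn 0.017 | pivot lateral remaining mm -200.9
pivot tool-y rows cm: [0.74, 1.86, 3.15, 4.46, 5.73, 6.93, 8.03, 9.05, 9.97, 10.81, 11.57, 12.26]
psi plan [0.032, 0.044, 0.056, 0.065, 0.07, 0.072, 0.072, 0.072, 0.071, 0.069, 0.068, 0.066]
tool-y cm [0.35, 1.02, 1.94, 3.06, 4.33, 5.72, 7.2, 8.75, 10.33, 11.93, 13.51, 15.06, 16.52, 17.85, 18.97, 19.81, 20.27, 20.29, 20.0, 20.0]
psi [0.018, 0.018, 0.024, 0.032, 0.041, 0.049, 0.057, 0.065, 0.073, 0.08, 0.087, 0.094, 0.099, 0.102, 0.102, 0.097, 0.086, 0.067, 0.048, 0.048]
tool-y cm [0.56, 1.46, 2.56, 3.76, 5.0, 6.25, 7.49, 8.7, 9.88, 11.03, 12.13, 13.2, 14.22, 15.19, 16.1, 16.96, 17.75, 18.46, 19.07, 19.58, 19.93, 20.12, 20.12, 20.0, 20.0]
psi [0.026, 0.032, 0.04, 0.048, 0.054, 0.058, 0.061, 0.063, 0.065, 0.067, 0.068, 0.069, 0.07, 0.072, 0.073, 0.074, 0.075, 0.075, 0.075, 0.074, 0.07, 0.064, 0.056, 0.048, 0.048]
```

```bash
export OMP_NUM_THREADS=2; python3 -m pendant '[{"slide":[0,0.5,0],"turn":0},{"slide":[0,1.35,0],"turn":0},{"slide":[0,2.4,0],"turn":0.001},{"slide":[0,3.55,0],"turn":0.002},{"slide":[0,4.8,-0.05],"turn":0.003},{"slide":[-0.1,6.05,-0.1],"turn":0.004},{"slide":[-0.2,7.3,-0.1],"turn":0.006},{"slide":[-0.3,8.5,-0.1],"turn":0.008},{"slide":[-0.4,9.7,-0.15],"turn":0.01},{"slide":[-0.5,10.8,-0.2],"turn":0.01}]'; RW=0.5,1.35,2.4,3.55,4.8,6.05,7.3,8.5,9.7,10.8 NF=2 W=11 python3 ctl.py 405 -191 48 -0.081; for T in 1.2 1.5 2; do WP=30 python3 plan.py -86 $T; done
```

```text
time: 60.7
tcp_pos: [408.8, -104.8, 46.7]
tcp_rot: [-0.01, 0.999, -0.038, -0.001]
wrist_force: [0.4, -1.0, -7.4]
width: 0.291
ym [0.0561, np.float64(0.0595), np.float64(0.0419)] d mm [193.9, np.float64(84.3), np.float64(82.6)]
win resid [ 0.0002 -0.0005  0.0006  0.0028  0.0006 -0.0002 -0.0002  0.     -0.0015
 -0.0019 -0.0004  0.0009] phi0 -0.0009
t 60.75 tcp [ 408.7 -106.4   46.9] yaw -0.0766 roll -0.0168 Fz -7.6 w 0.287 head [153.1  10.1 256.5] n535 e1.2
head in meter frame (scene) [ 108.9 -310.7  275.9]
psi meas 0.0419 pred 0.0427 filt 0.0427 vel -0.4401  e 0.0454+-0.0005 unst -0.4613
goal slide cm [ 0.28  8.46 -0.25] turn 0.004 | pivot lateral remaining mm -85.3
pivot tool-y rows cm: [0.98, 2.42, 3.97, 5.48, 6.85, 8.07, 9.12, 10.01, 10.76, 11.38, 11.88, 12.28]
psi plan [0.033, 0.053, 0.07, 0.08, 0.084, 0.085, 0.083, 0.08, 0.077, 0.074, 0.07, 0.067]
tool-y cm [1.65, 3.82, 5.85, 7.45, 8.49, 9.0, 9.08, 8.89, 8.64, 8.51, 8.6, 8.6]
psi [0.058, 0.097, 0.119, 0.122, 0.112, 0.093, 0.072, 0.053, 0.041, 0.039, 0.045, 0.045]
tool-y cm [1.46, 3.45, 5.44, 7.14, 8.43, 9.28, 9.72, 9.8, 9.6, 9.24, 8.83, 8.53, 8.45, 8.6, 8.6]
psi [0.05, 0.086, 0.109, 0.118, 0.115, 0.105, 0.09, 0.073, 0.057, 0.042, 0.033, 0.03, 0.035, 0.045, 0.045]
tool-y cm [1.22, 2.95, 4.79, 6.48, 7.93, 9.07, 9.93, 10.49, 10.8, 10.88, 10.76, 10.48, 10.09, 9.62, 9.15, 8.75, 8.49, 8.46, 8.6, 8.6]
psi [0.042, 0.07, 0.092, 0.104, 0.108, 0.105, 0.099, 0.091, 0.081, 0.071, 0.061, 0.051, 0.042, 0.034, 0.028, 0.026, 0.028, 0.036, 0.045, 0.045]
```

```bash
export OMP_NUM_THREADS=2; python3 -m pendant '[{"slide":[0,1.6,0],"turn":0},{"slide":[0,3.75,0],"turn":0.001},{"slide":[0,5.8,0],"turn":0.002},{"slide":[0,7.4,0],"turn":0.003},{"slide":[0,8.45,0],"turn":0.004},{"slide":[0,8.95,0],"turn":0.004},{"slide":[0,9.0,0],"turn":0.004}]'; RW=1.6,3.75,5.8,7.4,8.45,8.95,9.0 NF=2 W=11 python3 ctl.py 405 -195 48 -0.081
```

```text
time: 61.5
tcp_pos: [402.0, -195.0, 45.2]
tcp_rot: [-0.009, 0.999, -0.041, -0.001]
wrist_force: [0.4, -0.2, -7.6]
width: 0.288
ym [0.0419, np.float64(0.057), np.float64(0.0456)] d mm [82.6, np.float64(-7.0), np.float64(-6.6)]
win resid [-0.0013  0.0019  0.0017  0.0009  0.0009  0.0011 -0.0008 -0.0012 -0.0026
 -0.0016 -0.      0.001 ] phi0 -0.0014
t 61.55 tcp [ 402.  -194.6   45.1] yaw -0.0817 roll -0.0193 Fz -7.4 w 0.290 head [152.8  10.9 256.1] n562 e1.1
head in meter frame (scene) [ 105.7 -399.   273.9]
psi meas 0.0456 pred 0.0467 filt 0.0467 vel -0.1332  e 0.0482+-0.0005 unst -0.1449
goal slide cm [ 0.31  0.01 -0.29] turn -0.001 | pivot lateral remaining mm -0.1
pivot tool-y rows cm: [0.38, 0.91, 1.46, 1.97, 2.41, 2.77, 3.06, 3.27, 3.43, 3.52, 3.57, 3.58]
psi plan [0.047, 0.055, 0.062, 0.065, 0.066, 0.065, 0.064, 0.062, 0.061, 0.059, 0.057, 0.056]
```

```bash
export OMP_NUM_THREADS=2; for T in 0.5 0.7 0.9; do WP=30 python3 plan.py 0 $T; done; WP=30 python3 plan.py 3 0.8; python3 go.py 486.4 -197.9 45 -0.0812
```

```text
tool-y cm [9.16, 5.16, -3.38, 0.15, 0.3]
psi [0.372, 0.1, -0.211, 0.037, 0.047]
tool-y cm [4.5, 6.48, 4.43, 0.41, -1.82, 0.0, 0.03]
psi [0.199, 0.209, 0.082, -0.058, -0.079, 0.046, 0.048]
tool-y cm [2.44, 4.51, 5.02, 3.89, 1.76, -0.24, -0.94, -0.0, 0.01]
psi [0.123, 0.162, 0.138, 0.073, 0.003, -0.035, -0.017, 0.047, 0.048]
tool-y cm [3.55, 5.92, 5.5, 2.78, -0.4, -1.76, -0.3, -0.28]
psi [0.164, 0.2, 0.133, 0.019, -0.063, -0.053, 0.047, 0.048]
t 61.60 tcp [ 402.  -194.3   45.1] yaw -0.0812 tilt [-0.0007  0.0193] w 0.292 F [-0.5  0.1 -7.1]
slide cm [ 8.45 -0.33 -0.  ] turn 0.000
```

```bash
export OMP_NUM_THREADS=2; for T in 1.1 1.3 1.5; do WP=30 python3 plan.py 0 $T; done
```

```text
tool-y cm [1.55, 3.19, 4.2, 4.32, 3.59, 2.28, 0.82, -0.28, -0.56, -0.0, 0.0]
psi [0.09, 0.125, 0.129, 0.106, 0.068, 0.028, -0.002, -0.01, 0.01, 0.048, 0.048]
tool-y cm [1.1, 2.41, 3.43, 3.95, 3.93, 3.41, 2.52, 1.46, 0.45, -0.24, -0.37, -0.0, 0.0]
psi [0.073, 0.102, 0.112, 0.106, 0.089, 0.065, 0.04, 0.019, 0.006, 0.007, 0.023, 0.048, 0.048]
tool-y cm [0.85, 1.93, 2.87, 3.51, 3.79, 3.7, 3.3, 2.65, 1.85, 1.01, 0.28, -0.19, -0.26, -0.0, 0.0]
psi [0.064, 0.087, 0.099, 0.099, 0.091, 0.078, 0.062, 0.046, 0.031, 0.019, 0.014, 0.017, 0.03, 0.048, 0.048]
```

```bash
export OMP_NUM_THREADS=2; python3 -m pendant '[{"slide":[0,1.1,0],"turn":0},{"slide":[0,2.4,0],"turn":0},{"slide":[0,3.4,0],"turn":0},{"slide":[0,3.95,0],"turn":0},{"slide":[0,3.95,0],"turn":0},{"slide":[0,3.4,0],"turn":0},{"slide":[0,2.5,0],"turn":0},{"slide":[0.1,1.45,0],"turn":0},{"slide":[0.2,0.45,0],"turn":0},{"slide":[0.3,-0.25,0],"turn":0}]'; RW=1.1,2.4,3.4,3.95,3.95,3.4,2.5,1.45,0.45,-0.25 NF=2 W=11 python3 ctl.py 405 -195 48 -0.081;  for T in 0.3 0.5 0.7 0.9; do WP=30 python3 plan.py 0 $T; done; python3 go.py 486.4 -197.9 45 -0.0812
```

```text
time: 62.6
tcp_pos: [405.2, -190.4, 45.1]
tcp_rot: [-0.01, 0.999, -0.04, -0.001]
wrist_force: [0.9, -0.2, -6.9]
width: 0.289
ym [0.0456, np.float64(-0.0047), np.float64(0.0042)] d mm [-6.6, np.float64(-1.9), np.float64(-1.1)]
win resid [ 0.0001 -0.0002  0.0009  0.0012 -0.0007 -0.0011 -0.0022 -0.0012  0.0012
  0.0023  0.     -0.0004] phi0 -0.0014
t 62.65 tcp [ 405.4 -189.7   45.1] yaw -0.0794 roll -0.0210 Fz -7.8 w 0.291 head [152.8   2.2 256.3] n569 e1.3
head in meter frame (scene) [ 108.7 -402.3  274.1]
psi meas 0.0042 pred 0.0038 filt 0.0038 vel 0.2069  e 0.0523+-0.0005 unst -0.1689
goal slide cm [ 0.    0.53 -0.3 ] turn 0.002 | pivot lateral remaining mm -5.6
pivot tool-y rows cm: [0.46, 1.08, 1.72, 2.29, 2.78, 3.19, 3.5, 3.75, 3.92, 4.04, 4.1, 4.12]
psi plan [0.037, 0.054, 0.065, 0.07, 0.071, 0.071, 0.069, 0.067, 0.065, 0.064, 0.062, 0.06]
tool-y cm [3.41, 1.33, 1.58]
psi [0.146, 0.026, 0.044]
tool-y cm [10.74, 6.0, -4.03, 0.18, 0.35]
psi [0.417, 0.105, -0.257, 0.039, 0.051]
tool-y cm [5.25, 7.57, 5.16, 0.46, -2.14, 0.0, 0.04]
psi [0.214, 0.233, 0.088, -0.073, -0.097, 0.05, 0.052]
tool-y cm [2.85, 5.26, 5.85, 4.53, 2.05, -0.29, -1.1, -0.0, 0.01]
psi [0.125, 0.179, 0.154, 0.08, -0.001, -0.045, -0.023, 0.051, 0.052]
t 62.70 tcp [ 405.3 -190.6   45.2] yaw -0.0790 tilt [-0.0007  0.0197] w 0.292 F [-0.3  0.3 -7.4]
slide cm [ 8.14  0.09 -0.01] turn 0.002
```

```bash
cat plan.py; cat st.json
```

```text
# plan.py remaining_mm seconds : least-effort d path to +remaining with mast at rest there at the end
from ctl import *
rem=float(sys.argv[1])/1000; T=float(sys.argv[2]); N=int(round(T/.1)); wpsi=float(os.environ.get('WP','0'))
if len(sys.argv)>3: psi,vel,e=map(float,sys.argv[3:6]); d=0; x=np.array([psi-e,vel+a1*(psi-e)]); F,G0,G1=step(.05); xx=F@x
else:
    st=json.load(open('st.json')); d=0; g_=g; psi,vel,e=st['psi'],st['vel'],st['e']; x=np.array([psi-e,vel+a1*(psi-e)]); F,G0,G1=step(.05); xx=F@x
F,G0,G1=step(.1); Xc=xx.copy(); XM=np.zeros((2,N)); Dm=np.zeros((N+1,N)); Dm[1:]=np.eye(N); R_=[];h_=[]
for i in range(N):
    XM=F@XM+np.outer(G0,Dm[i])+np.outer(G1,(Dm[i+1]-Dm[i])/.1); Xc=F@Xc
    q=Dm[i+1]-2*Dm[i]+(Dm[i-1] if i else 0); R_.append(q/.003); h_.append(0)
    R_.append((XM[0]-g*Dm[i+1])*wpsi); h_.append(-Xc[0]*wpsi)
v=(-a1*XM[0]+XM[1]+g*a1*Dm[N]); p_=XM[0]-g*Dm[N]
R_+= [Dm[N]*1e4,(Dm[N]-Dm[N-1])*1e4,p_*1e4,v*1e4]; h_+=[rem*1e4,0,-Xc[0]*1e4,-(-a1*Xc[0]+Xc[1])*1e4]
sol=np.linalg.lstsq(np.array(R_),np.array(h_),rcond=None)[0]
X=xx.copy(); dd=np.r_[0,sol]; pr=[]
for i in range(N): X=F@X+G0*dd[i]+G1*(dd[i+1]-dd[i])/.1; pr.append(X[0]+e-g*dd[i+1])
print('tool-y cm',np.round(-sol*100,2).tolist()); print('psi',np.round(pr,3).tolist())
{"x": [-0.05364641590354265, -0.08286078268753744, 0.05233937783846384], "xx": [-0.04540736279427844, -0.11311198288850977], "d": -0.0010630580524946466, "psi": 0.0038045419307835377, "vel": 0.20694646327887817, "e": 0.05233937783846384}
```

```bash
grep -n "def \|lag\|dyn" ctl.py | head -30
```

```text
8:def step(dt):
10:def pivot(p,yaw): return np.array([p[0]+150*np.cos(yaw),p[1]+150*np.sin(yaw)])/1000
11:def main():
```

```bash
cat > sim.py <<'E'
# sim.py tool-y rows cm, : psi and rod offset at fork height relative to dock axis, mm(+y)
from ctl import *
st=json.load(open('st.json')); psi,vel,e=st['psi'],st['vel'],st['e']; x=np.array([psi-e,vel+a1*(psi-e)]); F,G0,G1=step(.05); X=F@x
off=float(sys.argv[2]); F,G0,G1=step(.1); dd=-np.r_[0,list(map(float,sys.argv[1].split(',')))]/100; o=[];r=[]
for i in range(len(dd)-1):
    X=F@X+G0*dd[i]+G1*(dd[i+1]-dd[i])/.1; p=X[0]+e-g*dd[i+1]; o.append(p); r.append(off+dd[i+1]*1e3+82*p)
print(np.round(o,3),np.round(r,1))
E
for r in 0.4,0.6,0.6,0.6,0.6,0.6,0.6,0.5,.4,.4 0.8,1.2,1.2,1.2,1.2,1.2,1.2,1,.8,.6 0.6,1.3,1.7,1.7,1.6,1.4,1.2,1,.8,.6; do python3 sim.py $r 0.9; done
```

```text
[ 0.034  0.037  0.03   0.024  0.017  0.01   0.002 -0.012 -0.026 -0.039] [-0.3 -2.  -2.6 -3.2 -3.7 -4.3 -5.  -5.1 -5.3 -6.3]
[ 0.049  0.054  0.043  0.035  0.03   0.024  0.018  0.003 -0.01  -0.023] [-3.1 -6.6 -7.6 -8.2 -8.7 -9.1 -9.6 -8.8 -7.9 -7. ]
[ 0.042  0.061  0.061  0.047  0.035  0.023  0.014  0.004 -0.006 -0.018] [ -1.7  -7.1 -11.1 -12.2 -12.2 -11.2 -10.   -8.7  -7.6  -6.5]
```

```bash
export OMP_NUM_THREADS=2; python3 -m pendant '[{"slide":[1.0,0.4,0],"turn":0.001},{"slide":[2.2,0.6,0],"turn":0.002},{"slide":[3.4,0.6,0],"turn":0.002},{"slide":[4.5,0.5,0],"turn":0.002},{"slide":[5.5,0.4,0],"turn":0.002},{"slide":[6.3,0.3,0],"turn":0.002},{"slide":[6.9,0.2,0],"turn":0.002},{"slide":[7.4,0.1,0],"turn":0.002},{"slide":[7.8,0.1,0],"turn":0.002},{"slide":[8.0,0.1,0],"turn":0.002}]'; python3 go.py 486.4 -197.9 27.4 -0.0812; python3 m.py
```

```text
time: 63.7
tcp_pos: [485.2, -197.9, 44.9]
tcp_rot: [-0.01, 0.999, -0.04, -0.001]
wrist_force: [-0.3, 0.3, -8.9]
width: 0.292
t 63.70 tcp [ 485.2 -197.9   44.9] yaw -0.0808 tilt [-0.0008  0.0197] w 0.292 F [-0.3  0.3 -8.9]
slide cm [0.12 0.03 1.75] turn 0.000
t 63.70 tcp [ 485.2 -197.9   44.9] yaw -0.0808 roll -0.0197 F [-0.3  0.3 -8.9] w 0.292 head [152.8   5.2 256.6] 590 1.15 psi 0.0186
```

```bash
export OMP_NUM_THREADS=2; python3 -m pendant '[{"slide":[0.1,0,0.2],"turn":0},{"slide":[0.12,0.02,0.5],"turn":0},{"slide":[0.12,0.02,0.8],"turn":0},{"slide":[0.12,0.02,1.05],"turn":0},{"slide":[0.12,0.02,1.25],"turn":0},{"slide":[0.12,0.02,1.4],"turn":0},{"slide":[0.12,0.02,1.5],"turn":0},{"slide":[0.12,0.02,1.6],"turn":0},{"slide":[0.12,0.02,1.65],"turn":0},{"slide":[0.12,0.02,1.7],"turn":0}]'; python3 go.py 486.4 -197.9 27.4 -0.0812; python3 m.py; python3 side.py pics/low1.png
```

```text
time: 64.75
tcp_pos: [486.9, -198.1, 28.4]
tcp_rot: [-0.01, 0.999, -0.04, -0.0]
wrist_force: [-1.2, 0.3, -6.4]
width: 0.292
t 64.75 tcp [ 486.9 -198.1   28.4] yaw -0.0808 tilt [0.0004 0.0192] w 0.292 F [-1.2  0.3 -6.4]
slide cm [-0.05 -0.01  0.1 ] turn 0.000
t 64.75 tcp [ 486.9 -198.1   28.4] yaw -0.0808 roll -0.0192 F [-1.2  0.3 -6.4] w 0.292 head [151.6  -4.6 257.1] 568 1.27 psi -0.0279
side head lamp frame [149.1  -6.6 259.6] 498 1.07 in meter frame [ 188.  -413.6  260.6]
meter side fit [ 4.65053866e+02  2.05708244e+02 -4.70748726e-02 -4.03248357e+00]
```

```bash
ls -t pics | head -3; python3 -c "
import cv2;i=cv2.imread('pics/low1.png');print(i.shape)"
```

```text
sd_aim.png
scene_g.png
wrist_g.png[ WARN:0@0.013] global loadsave.cpp:275 findDecoder imread_('pics/low1.png'): can't open/read file: check file path/integrity
Traceback (most recent call last):
AttributeError: 'NoneType' object has no attribute 'shape'
```

```bash
python3 -m pendant '[{"slide":[0,0,0.1],"turn":0},{"slide":[0,0,0.15],"turn":0},{"slide":[0,0,0.2],"turn":0},{"slide":[0,0,0.2],"turn":0}]'; python3 go.py 486.4 -197.9 27.4 -0.0812
```

```text
time: 65.25
tcp_pos: [487.2, -198.2, 27.8]
tcp_rot: [-0.009, 0.999, -0.04, 0.0]
wrist_force: [-4.9, 1.9, 2.6]
width: 0.289
t 65.25 tcp [ 487.2 -198.2   27.8] yaw -0.0808 tilt [0.0013 0.0187] w 0.289 F [-4.9  1.9  2.6]
slide cm [-0.08 -0.02  0.04] turn 0.000
```

```bash
python3 -m pendant '[{"slide":[-0.05,0,0.05],"turn":0},{"slide":[-0.08,0,0.05],"turn":0}]'; python3 -m pendant '[{"slide":[0,0,0],"turn":0},{"slide":[0,0,0],"turn":0},{"slide":[0,0,0],"turn":0},{"slide":[0,0,0],"turn":0},{"slide":[0,0,0],"turn":0}]' 1; python3 go.py 486.4 -197.9 27.4 -0.0812
```

```text
time: 65.45
tcp_pos: [487.3, -198.2, 27.8]
tcp_rot: [-0.009, 0.999, -0.04, 0.001]
wrist_force: [0.0, 2.1, -1.3]
width: 0.288
time: 65.95
tcp_pos: [487.5, -198.4, 28.0]
tcp_rot: [-0.009, 0.999, -0.04, 0.002]
wrist_force: [0.0, -0.2, 0.8]
width: 1.0
t 65.95 tcp [ 487.5 -198.4   28. ] yaw -0.0809 tilt [0.004  0.0179] w 1.000 F [ 0.  -0.2  0.8]
slide cm [-0.11 -0.04  0.06] turn 0.000
```

Released; go straight up, and look.

```bash
export OMP_NUM_THREADS=2; python3 -m pendant '[{"slide":[0,0,-0.5],"turn":0},{"slide":[-0.2,0,-2],"turn":0},{"slide":[-0.5,0,-4],"turn":0},{"slide":[-1.0,0,-7],"turn":0},{"slide":[-2,0,-10],"turn":0},{"slide":[-3,0,-13],"turn":0},{"slide":[-4,0,-15],"turn":0},{"slide":[-4,0,-15],"turn":0}]'
python3 - <<'E'
from plant import grab_frame,sense
import cv2
for n in('scene','side'):
    f=grab_frame(n); cv2.imwrite(f'pics/fin_{n}.png',f['img'][:,:,::-1])
print(sense()['time'])
E
```

```text
time: 66.75
tcp_pos: [448.1, -198.9, 182.2]
tcp_rot: [-0.007, 0.999, -0.041, 0.005]
wrist_force: [-0.3, 0.6, 0.5]
width: 0.999
66.85
```

View pics/fin_scene.png

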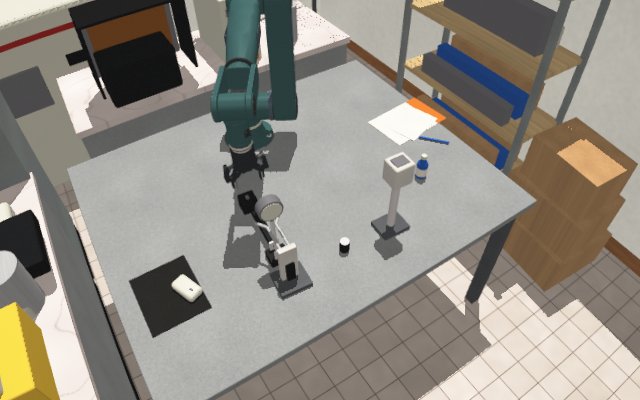

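View pics/fin_side.png

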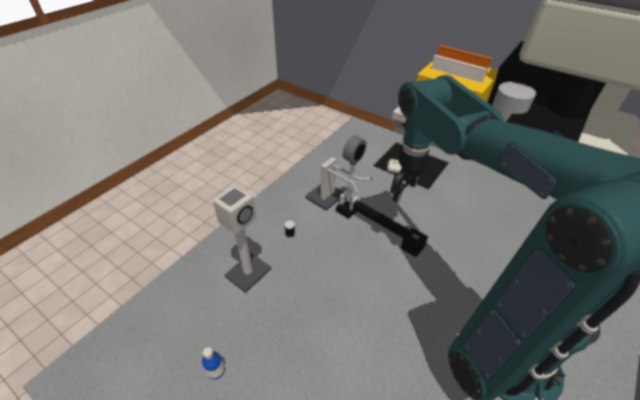

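```bash
ls pics | head -40; grep -n "^def" -A3 fit.py
```

```text
fin_scene.png
fin_side.png
ovd.png
ovdm.png
ovs.png
ovsm.png
sc_crop.png
scene0.png
scene_g.png
sd_aim.png
sd_crop.png
side0.png
top_sc.png
top_sd.png
w1.png
wrist0.png
wrist_g.png
3:def sdf(P,c,hs):
4-    q=abs(P-c)-hs; return np.linalg.norm(np.maximum(q,0),axis=1)+np.minimum(q.max(1),0)
5:def loc(P,x,y,a,z=0):
6-    c,s=np.cos(a),np.sin(a); d=P-[x,y,z]; return np.c_[c*d[:,0]+s*d[:,1],-s*d[:,0]+c*d[:,1],d[:,2]]
7-LAMP=[((-110,0,28),(30,30,28)),((22.5,0,46),(102.5,13,14)),((150,0,15),(30,35,15))]
8-METER=[((270,0,280),(35,37.5,42.5))]
9:def fit(P,boxes,g,sel):
10-    for it in range(3):
11-        L=loc(P,*g); m=sel(L); Q=P[m]
12-        def f(p):
--
16:def fitlamp(P,g): return fit(P,LAMP,g,lambda L:(L[:,0]>-150)&(L[:,0]<118)&(abs(L[:,1])<45)&(L[:,2]>10)&(L[:,2]<75))
17:def fitmeter(P,g): return fit(P,METER,g,lambda L:(abs(L[:,0]-270)<50)&(abs(L[:,1])<55)&(L[:,2]>230)&(L[:,2]<340))
```

Run:
```python
import cv2,numpy as np
for n in('scene','side'):
    a=cv2.imread(f'pics/{n}0.png');b=cv2.imread(f'pics/fin_{n}.png'); print(a.shape)
    if n=='scene': c=(220,330,170,310)
    else: c=(280,440,110,270)
    A,B=[cv2.resize(i[c[2]:c[3],c[0]:c[1]],None,fx=3.3 if n=='scene' else 2.4,fy=3.3 if n=='scene' else 2.4) for i in(a,b)]
    cv2.imwrite(f'pics/cmp_{n}.png',np.hstack([A,B]))
from plant import grab_frame
from fit import *
from h import *
try:
    print(fitlamp(cloud(grab_frame('side')),(486,-198,-.081)))
except Exception as e: print(e)
```

```text
(400, 640, 3)
(400, 640, 3)
unsupported operand type(s) for -: 'tuple' and 'list'
```

View pics/cmp_scene.png

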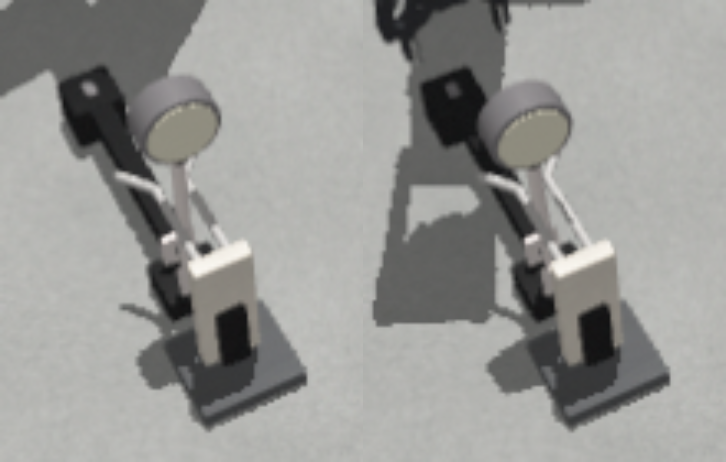

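View pics/cmp_side.png

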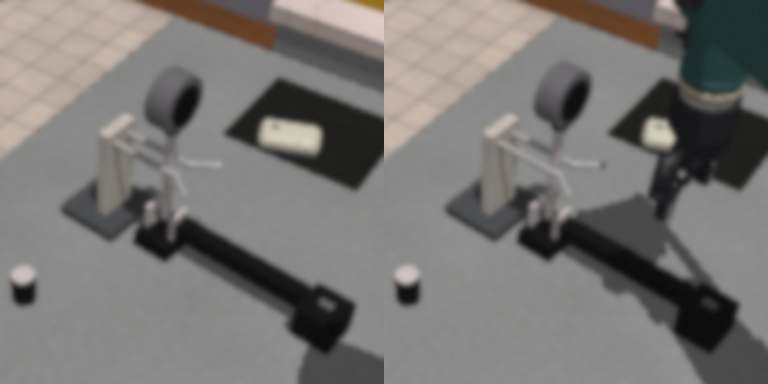

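```bash
python3 -c "
from plant import order,sense
print(sense()['time'],sense()['wrist_force']); print(order.job_done())"
```

```text
66.9 [-0.14653371  0.19364744 -0.16921424]
the job is handed in; nothing more can be done
None
```

I took the lamp out of the fork, carried it to the meter, held it there, carried it back, slid it home, set it down and released it. The job was handed in at 66.9 s. **Reading hold:** this is the weak point. The lamp head was not still, so the reading may not count.
- **Sideways wander:** the head stayed within about ±12 mm of the aim point for about 4 s (53.7 to 57.7 s), and within about ±15 mm from 51.2 s.
- **Lean:** the mast leaned about 0.055 rad during the hold.
- **Distance and height:** both were on target (x ≈ 150, z ≈ 279 mm, aim 280).

**Return:** the mast stayed balanced on the way back. When I checked in the fork, the wrist force was near zero sideways. On touchdown it rose to about 5 N.

**Final checks:**
- **Lamp position:** the gripper let go about 1 mm from the original home position. Before and after pictures show the lamp standing as it did, fully home and upright. The mast now rests against the other side of the fork gap, at about -0.028 rad just before touchdown, within the 0.03 rad allowed.
- **Other things:** the film pot, bottle, mouse and meter look undisturbed. The gripper is open, clear above the lamp and touching nothing.
- **One failed check:** a last depth-based fit of the lamp pose stopped on a script error, so the final position rests on the gripper reading and the pictures.

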